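# Close out a tablet count: press the vial caps home and sleeve the counting spatulas

## Task

Finish this tablet order: take each amber vial from the blue tray by its glass, not by its cap, press its loose snap cap home with the bench press by swinging the lever right down to its stop, let the lever spring back up, and stand the vial upright in the blue tray again. Slide every counting spatula blade first and fully home into the sleeve of its own colour, so that medicines are not mixed, and leave the other things on the bench where they are.

Things in the scene. Friction and masses are not known exactly. Their poses are not given: they have to be found in the camera images.
- spatula_red: counting spatula, red handle, 50 g, same either side up. Origin: the shoulder (middle of the handle's front face), 7 mm above the table when lying. x: towards the blade tip, y: across. Handle x -101 to 0 mm, 18 wide, 14 thick; blade x 0 to 87, 26 wide, 3 thick at mid-thickness, round tip. Centre of mass near x -28
- sleeve_red: fixed white sleeve with red roof, 41 mm wide, one of three 60 mm apart. Origin: centre of underside, 8 mm above table. Slot mouth centre at x -42, y 0, z 50 mm; slot runs to +x sloping down 20 degrees (0.349 rad), 31 wide, 6.5 high, 102 deep, mouth flared to 11 high. The handle does not enter: fully home, the spatula's shoulder is at the mouth and its handle stands out over the table
- spatula_yellow: counting spatula, yellow handle, 50 g, same either side up. Origin: the shoulder (middle of the handle's front face), 7 mm above the table when lying. x: towards the blade tip, y: across. Handle x -101 to 0 mm, 18 wide, 14 thick; blade x 0 to 87, 26 wide, 3 thick at mid-thickness, round tip. Centre of mass near x -28
- sleeve_yellow: fixed white sleeve with yellow roof, 41 mm wide, one of three 60 mm apart. Origin: centre of underside, 8 mm above table. Slot mouth centre at x -42, y 0, z 50 mm; slot runs to +x sloping down 20 degrees (0.349 rad), 31 wide, 6.5 high, 102 deep, mouth flared to 11 high. The handle does not enter: fully home, the spatula's shoulder is at the mouth and its handle stands out over the table
- spatula_green: counting spatula, green handle, 50 g, same either side up. Origin: the shoulder (middle of the handle's front face), 7 mm above the table when lying. x: towards the blade tip, y: across. Handle x -101 to 0 mm, 18 wide, 14 thick; blade x 0 to 87, 26 wide, 3 thick at mid-thickness, round tip. Centre of mass near x -28
- sleeve_green: fixed white sleeve with green roof, 41 mm wide, one of three 60 mm apart. Origin: centre of underside, 8 mm above table. Slot mouth centre at x -42, y 0, z 50 mm; slot runs to +x sloping down 20 degrees (0.349 rad), 31 wide, 6.5 high, 102 deep, mouth flared to 11 high. The handle does not enter: fully home, the spatula's shoulder is at the mouth and its handle stands out over the table
- vial_a: amber tablet vial with paper label, 40 mm diameter, straight sides up to 58 mm, about 90 g, starts upright in the blue tray; origin at the centre of its underside, z up
- cap_a: white snap cap of vial_a, 33 mm diameter, 16 mm high, cannot come off. Origin: centre of its underside, 64 mm above the vial's foot while loose, about 57 mm once pressed home (slid down 5 to 7 mm, which takes about 16 N; it stays there)
- vial_b: amber tablet vial with paper label, 40 mm diameter, straight sides up to 58 mm, about 90 g, starts upright in the blue tray; origin at the centre of its underside, z up
- cap_b: white snap cap of vial_b, 33 mm diameter, 16 mm high, cannot come off. Origin: centre of its underside, 64 mm above the vial's foot while loose, about 57 mm once pressed home (slid down 5 to 7 mm, which takes about 16 N; it stays there)
- order_tray: fixed blue tray 180 (x) by 100 (y) by 22 mm, walls and floor 3 mm; origin at the centre of its underside; it holds the vials
- cap_press: fixed bench cap press. Origin under the nest's centre, on the table, z up. Grey base 90 (x) by 180 (y) by 8 mm; nest: black block 66 mm square with round recess 43.5 mm wide, 10 deep. Hinge cheeks 116 mm high stand 90 mm from the nest towards -y, the lever upright above them; so fingers holding a vial in the nest should close along the press's x axis
- press_nest (a point): centre of the nest's floor, 8 mm above the table; a vial's foot stands here
- press_lever (a joint): press lever, rad: 0 = upright at rest (leaning 0.12 rad back), 1.693 = at its stop, level over the nest, about 6.5 mm into the cap's travel. Hinge axis parallel to the press's x. A spring swings it back up when let go (at the handle about 1 N at the top, 3 N at the bottom, about 10 N while pressing a cap)
- lever_hinge (a point): centre of the lever's hinge, 105 mm above the table, 90 mm from the nest's centre towards the press's -y
- lever_grip (a point): middle of the lever's round black handle bar (16 mm diameter, parallel to the press's x, 80 mm free), on the press's -x side. At lever angle q it lies, from the hinge in the press's frame, at x -55, y 210 cos(1.693 - q), z 210 sin(1.693 - q) mm. The bar may turn in a grip
- cabinet_edge (a point): middle of the upper far edge of the solid parts cabinet, which stands from here towards the robot and 110 mm to either side along y; a carton on it reaches 205 mm above the table. Keep the hand clear of it beside the press
- sealer_knob (a point): top of the raised knob of the fixed blue pouch sealer, about 215 mm high; the sealer's base lies along y, 300 mm long and 50 mm high, its arm slopes up to this knob. Keep the hand and what it holds clear of it
- stamp_pad: closed red stamp pad 68 x 103 x 15 mm, bystander
- stock_bottle: white bottle with blue cap, 52 mm diameter, 80 mm high, bystander
- pill_cutter: light blue pill cutter 36 x 95 x 22 mm, bystander
There are look-alikes about, which are no part of the job. Leave any purple look-alike of the vial_a alone.

How it is judged (in metres and radians):
On the way:
1. a vial stands in the press nest and the lever is down at its stop (((distance between vial_a and press_nest below 0.006 m and value of joint press_lever above 1.66 rad) or (distance between vial_b and press_nest below 0.006 m and value of joint press_lever above 1.66 rad))), for 0.1 s.
At the end, for the whole second after the job is handed in: Each vial upright (0.1 rad) on the blue tray's floor, foot within 75 mm (x), 35 mm (y) of its centre, cap underside under 59.5 mm above the foot; each spatula in the sleeve of its colour, shoulder within 8 mm (x), 6 mm (y, z) of the mouth, aligned with the slot; at rest; lever up (below 0.1 rad) (x of spatula_red in the frame of sleeve_red between -0.05 and -0.034 m and y of spatula_red in the frame of sleeve_red between -0.006 and 0.006 m and z of spatula_red in the frame of sleeve_red between 0.044 and 0.056 m and angle between the x axis of spatula_red and the x axis of sleeve_red, either way round between 0.2 and 0.45 rad and angle between the y axis of spatula_red and the y axis of sleeve_red, either way round below 0.15 rad and linear speed of each of spatula_red, spatula_yellow, spatula_green, vial_a, vial_b below 0.02 m/s and x of spatula_yellow in the frame of sleeve_yellow between -0.05 and -0.034 m and y of spatula_yellow in the frame of sleeve_yellow between -0.006 and 0.006 m and z of spatula_yellow in the frame of sleeve_yellow between 0.044 and 0.056 m and angle between the x axis of spatula_yellow and the x axis of sleeve_yellow, either way round between 0.2 and 0.45 rad and angle between the y axis of spatula_yellow and the y axis of sleeve_yellow, either way round below 0.15 rad and x of spatula_green in the frame of sleeve_green between -0.05 and -0.034 m and y of spatula_green in the frame of sleeve_green between -0.006 and 0.006 m and z of spatula_green in the frame of sleeve_green between 0.044 and 0.056 m and angle between the x axis of spatula_green and the x axis of sleeve_green, either way round between 0.2 and 0.45 rad and angle between the y axis of spatula_green and the y axis of sleeve_green, either way round below 0.15 rad and z of cap_a in the frame of vial_a below 0.0595 m and angle between each of vial_a, vial_b's own z axis and vertical below 0.1 rad and height (world z) of each of vial_a, vial_b below 0.01 m and x of vial_a in the frame of order_tray between -0.075 and 0.075 m and y of vial_a in the frame of order_tray between -0.035 and 0.035 m and z of cap_b in the frame of vial_b below 0.0595 m and x of vial_b in the frame of order_tray between -0.075 and 0.075 m and y of vial_b in the frame of order_tray between -0.035 and 0.035 m and value of joint press_lever below 0.1 rad); the robot touches nothing.
It fails at once if a cap is gripped or pushed with the fingers (more than 8 N) (contact force between the fingers and cap_a above 8 N or contact force between the fingers and cap_b above 8 N).
It fails at once if the stamp pad, the white bottle or the pill cutter is pushed more than 30 mm from its place (distance of any of stamp_pad, stock_bottle, pill_cutter from where it was at the start of the episode above 0.03 m).
Of spatula_red, spatula_yellow, spatula_green only 2 to 3 are there at a start; the rules pass over those that are not, and their reading is None.
Of vial_a, vial_b only 1 to 2 are there at a start; the rules pass over those that are not, and their reading is None.
At some moment in a run one of spatula_red, spatula_yellow, spatula_green may be knocked a few centimetres aside while the robot is not near it.
Once in a run the grip may slacken for a moment while it holds something.
It also fails if it takes over 210 s, if anything falls off the work surface, if the arm or the gripper's body presses on something with over 40 N, if the wrist force passes 120 N, or if a joint passes its speed limit or range.

## Robot

A 6-joint arm with a two-finger parallel gripper is mounted at the origin on a cart in front of the work surface, level with it; the furniture and walls round the work are solid. World frame = base frame: x ahead of the robot, y to its left, z up, the work surface at z = 0. Lengths are in mm, angles in rad, forces in N, time in s.
With the tool pointing down it reaches from about 425 to 1125 mm from the base axis. Payload 14.9 kg.
Tool frame: the origin (TCP) lies on the centre line of the jaws, within the pads' length; the fingertips stand bot.nose_length ahead of it and the grasp point (between the pads) lies 11 mm behind it (bot.nose_length is the distance from the TCP to the fingertips, in mm); z points along the fingers, x is the direction in which the jaws open and shut, and the axes are right-handed (so a half turn about z gives the same grasp; the last joint's range is limited). The gripper opens to 91 mm and grips with 3 to 60 N. Pads are 32 mm wide; open, the fingers measure 118 mm over their backs; the gripper's body (76 mm by 178 mm) begins 60 mm behind the grasp point.
Start: joints at [-1.137, 0.379, 1.734, -0, 1.028, -0.033], TCP at [315.02, -625.124, 221.932] pointing down, gripper open.
Joint ranges: [-2.77, 2.77], [-0.74, 2.19], [0, 2.66], [-1.06, 4.2], [0.31, 2.87], [-3.08, 3.08]. Speed limits (rad/s): [1.89, 1.89, 2.39, 3.14, 3.14, 3.14].

## Interface

Orientations are given as a unit quaternion [w, x, y, z].
In Python, from station import bot gives the robot as it stands. The module is installed in compiled form; this text tells all that it offers.
- The arm moves only by the tool servo_tool, never from a script. Its argument "rows" is a list that holds one entry, the list of rows, each a list of 5 numbers: the finger opening in cm, from 0 to 9.12, then the shift along the tool's x, y, z in cm, then the turn about the tool's z in rad. In form: [[[grip, tx, ty, tz, spin], ...]]. A call has 1 to 20 rows; each row shifts and turns the pose as measured when the row begins, along the tool's axes as they then stand; what a row does not reach is not made up. A row lasts 1/8 s, in which the tool goes at most 62.5 mm and 10.7 degrees, less where a joint would pass 70% of its speed; a pose out of reach is approached as far as the arm can. A call with a gripper value outside its range is refused whole. The fingers move at their own pace and stop on an object; "squeeze" is the grip in N (left out, the last holds). Time passes only in rows, so rows that do not move let the fingers close. It gives the time, the measured TCP pose, the force and the opening at its end, in the units of the state.
- bot.state(): the state, without advancing time (a new reading comes with each control period).
- bot.capture(name): name is "scene" or "top" or "wrist"; returns a dict with "color" (384x512x3 uint8, blue, green, red), "depth" (384x512 float32, mm along the optical axis (not along the pixel's ray), 0 where there is no reading), "fov_y" (degrees; the focal length in pixels is half the picture's height over the tangent of half this angle, whatever the lens; pixels are square), "cx", "cy" (the principal point, pixels), "origin" and "attitude" of the camera in the world. Camera axes: x right, y down, z forward; pixel columns grow to the right and rows downward; lengths in mm; the calibration is good to about 2 mm. A picture is of the moment at which its call begins.
- bot.finish_job(): hands the job in, once; it reports no verdict.
Trained networks look in the newest picture that a camera, given by its name, has taken for a name from the list of things; names that differ only in an ending like _2 or _b are one class to them, and where a whole thing is asked for, a point or a joint stands for the part that bears it (a point fixed in the world has none). Each returns a list of dicts, best first, with "score" (0 to 1); they miss things now and then, are a little off and sometimes report something else, mostly with a low value. They report only what shows in the picture. A call takes as long as a camera call. They do not tell look-alikes from the thing itself.
- bot.boxes_of(target, camera): "xyz" ([x, y, z] in mm, in world coordinates, good to about 4 mm: the middle of the surface that is visible of it).
- bot.trace(target, camera): "pixels" (384x512 bool, what is visible of it).
The state is a dict: "clock": time; "joint_positions": joint angles; "dq": joint speeds; "joint_efforts": joint torques, N m; "position": TCP position; "tcp_rot": TCP orientation; "ft_force": force on the tool from outside, world axes, zero at the start; "torque": the same for the moment, N m; "gripper_width": finger opening in mm.
Only numpy, scipy, OpenCV 4.12 (cv2) and the standard library are available. Lean on these libraries where they do the work, as an engineer would, in place of code of your own. Each camera call takes 0.05 s, during which the arm holds its last target.

## Working session

There is one attempt and no reset: what is moved stays moved. The work goes in short steps, Python scripts to look and compute and a tool call to move; the robot and the scene stay as the last step left them, time stands still between calls to the robot, and variables do not carry over. Pictures are saved under pics/ and viewed, and the job is handed in when it is done.

Besides the shell and the picture viewer there is one more tool, called after "Call:" as name(argument=value, ...), one argument or row to a line, values as JSON. servo_tool: Moves the arm, as the interface text tells. Its arguments: {"type":"object","properties":{"rows":{"type":"array","items":{"type":"array","items":{"type":"array","items":{"type":"number"}}}},"squeeze":{"type":"number"}},"required":["rows"]}

```bash
mkdir -p pics; ls; cat > h.py <<'E'
import numpy as np,cv2
from station import bot
from scipy.spatial.transform import Rotation as R
def rot(q): return R.from_quat([q[1],q[2],q[3],q[0]]).as_matrix()
def att(a):
    a=np.array(a,float)
    return a if a.shape==(3,3) else rot(a)
def pts(c,mask=None):
    d=c["depth"]; h,w=d.shape
    f=h/2/np.tan(np.radians(c["fov_y"])/2)
    v,u=np.mgrid[:h,:w]
    P=np.stack([(u-c["cx"])/f*d,(v-c["cy"])/f*d,d],-1)
    W=P@att(c["attitude"]).T+np.array(c["origin"])
    W[d<=0]=np.nan
    return W
def proj(c,p):
    h=c["depth"].shape[0]; f=h/2/np.tan(np.radians(c["fov_y"])/2)
    q=att(c["attitude"]).T@(np.array(p,float)-np.array(c["origin"]))
    return c["cx"]+f*q[0]/q[2], c["cy"]+f*q[1]/q[2]
E
python3 - <<'E'
from h import *
s=bot.state(); print({k:np.round(v,3) for k,v in s.items()}, bot.nose_length)
for n in("scene","top","wrist"):
    c=bot.capture(n); cv2.imwrite(f"pics/{n}0.png",cv2.resize(c["color"],(768,576)))
    print(n,c["fov_y"],c["cx"],c["cy"],np.round(c["origin"]),np.round(c["attitude"],3).tolist(),(c["depth"]>0).mean())
E
```

```text
pics
{'clock': np.float64(0.0), 'joint_positions': array([-1.137,  0.379,  1.735, -0.   ,  1.028, -0.033]), 'dq': array([-0.   , -0.   , -0.001, -0.001,  0.   , -0.001]), 'joint_efforts': array([-4.0000e-03, -7.6374e+01, -4.3437e+01,  6.5000e-02,  4.2000e-02,
       -0.0000e+00]), 'position': array([ 314.872, -624.754,  221.294]), 'tcp_rot': array([-0.   ,  0.851, -0.524, -0.   ]), 'ft_force': array([-0.88 , -0.645,  0.218]), 'torque': array([ 0.019, -0.017, -0.023]), 'gripper_width': np.float64(91.064)} 8.0
scene 54.95803583189337 257.13605975114325 193.4808643865729 [ 127.  886. 1050.] [0.101, -0.212, 0.887, -0.397] 0.99591064453125
top 53.955804403033596 251.23906248796246 189.49216939722734 [ 482.   36. 1357.] [-0.024, 0.717, -0.696, 0.027] 0.9962412516276041
wrist 63.50393951487329 255.77656689676127 189.91008866368384 [ 382. -591.  385.] [0.115, 0.844, -0.519, -0.071] 0.9961751302083334
```

View pics/scene0.png

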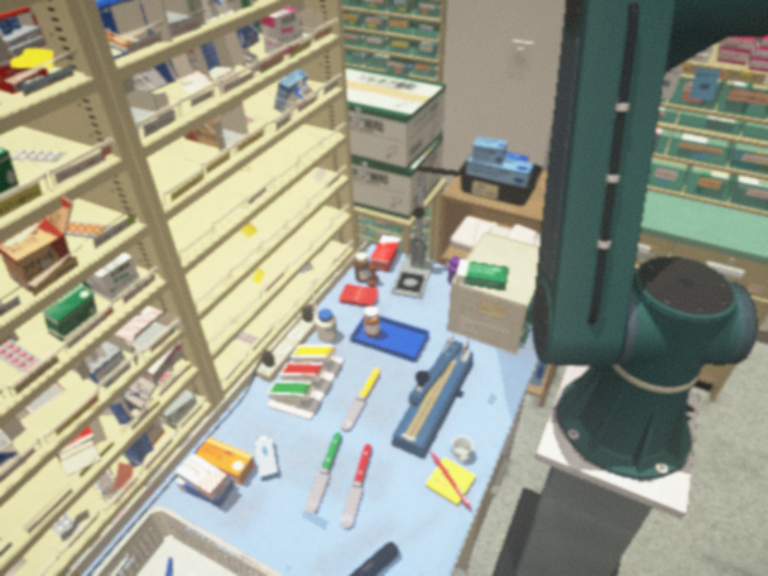

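View pics/top0.png

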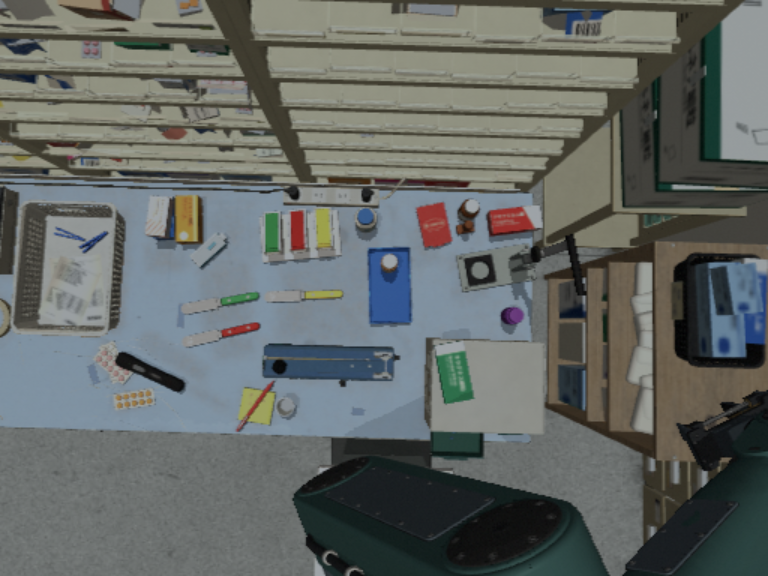

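View pics/wrist0.png

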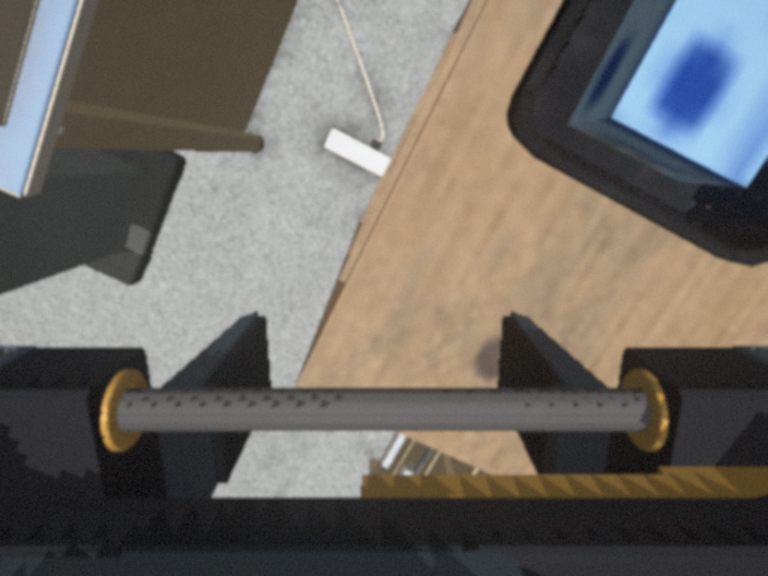

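```bash
python3 - <<'E'
from h import *
for cam in("top","scene"):
    c=bot.capture(cam); W=pts(c); np.savez(f"{cam}0.npz",W=W,color=c["color"])
    for t in["spatula_red","spatula_yellow","spatula_green","sleeve_red","sleeve_yellow","sleeve_green","vial_a","vial_b","cap_a","order_tray","cap_press","press_nest","press_lever","lever_hinge","lever_grip","cabinet_edge","sealer_knob","stamp_pad","stock_bottle","pill_cutter"]:
        try:
            for b in bot.boxes_of(t,cam)[:3]:
                print(cam,t,round(b["score"],2),np.round(b["xyz"]),np.round(proj(c,b["xyz"])))
        except Exception as e: print(t,e)
c=bot.capture("top")
im=c["color"]
cv2.imwrite("pics/tcrop.png",cv2.resize(im[110:300,90:380],None,fx=2.7,fy=2.7,interpolation=cv2.INTER_CUBIC))
E
```

```text
top spatula_red 0.73 [453. 408.  10.] [144. 222.]
top spatula_green 0.74 [530. 415.   8.] [143. 200.]
top sleeve_red 0.7 [696. 219.  52.] [198. 154.]
top sleeve_red 0.44 [548. 219.  12.] [198. 197.]
top sleeve_yellow 0.62 [706. 156.  49.] [217. 152.]
top sleeve_green 0.74 [691. 280.  48.] [181. 155.]
top vial_a 0.72 [696. 222.  51.] [198. 154.]
top vial_a 0.46 [ 517. -275.   75.] [341. 209.]
top vial_b 0.72 [696. 222.  51.] [198. 154.]
top vial_b 0.46 [ 517. -275.   75.] [341. 209.]
top cap_a 0.46 [631.   7.  88.] [259. 173.]
top order_tray 0.69 [574.  -1.  -1.] [260. 191.]
top cap_press 0.6 [ 626. -285.    9.] [340. 179.]
top press_nest 0.84 [ 631. -281.    6.] [338. 178.]
top press_lever 0.56 [ 634. -320.  315.] [379. 166.]
top press_lever 0.54 [631.   8.  89.] [259. 173.]
top lever_grip 0.83 [ 639. -321.  315.] [379. 164.]
cabinet_edge it knows: cap, cap_press, lever_grip, lever_hinge, order_tray, pill_cutter, press_lever, press_nest, sleeve_green, sleeve_red, sleeve_yellow, spatula_green, spatula_red, spatula_yellow, stamp_pad, sto
sealer_knob it knows: cap, cap_press, lever_grip
[... 1303 characters left out ...]
] [283. 126.]
cabinet_edge it knows: cap, cap_press, lever_grip, lever_hinge, order_tray, pill_cutter, press_lever, press_nest, sleeve_green, sleeve_red, sleeve_yellow, spatula_green, spatula_red, spatula_yellow, stamp_pad, sto
sealer_knob it knows: cap, cap_press, lever_grip, lever_hinge, order_tray, pill_cutter, press_lever, press_nest, sleeve_green, sleeve_red, sleeve_yellow, spatula_green, spatula_red, spatula_yellow, stamp_pad, sto
scene stamp_pad 0.59 [732. -91.  15.] [238. 197.]
scene stock_bottle 0.51 [722.  77.  54.] [218. 216.]
scene stock_bottle 0.47 [645. 441.  18.] [178. 306.]
scene pill_cutter 0.62 [566.   6.   7.] [263. 226.]
scene pill_cutter 0.57 [648. 443.  20.] [177. 306.]
```

View pics/tcrop.png

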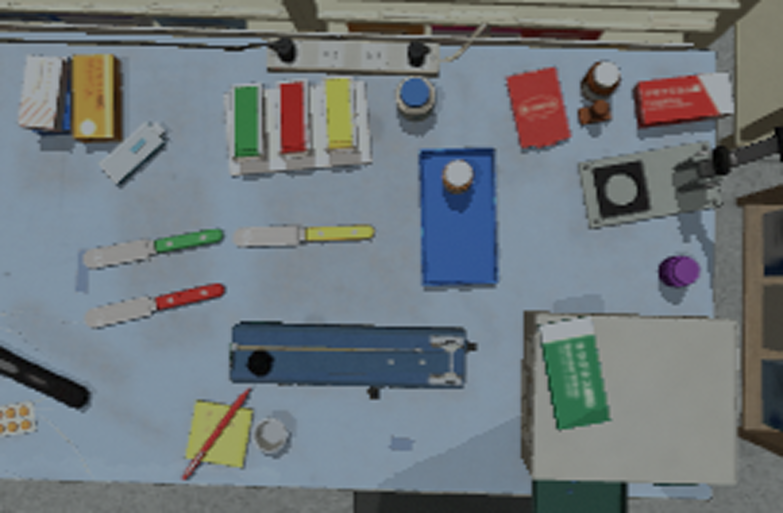

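Call:
servo_tool(
  rows=[
    [[9.1,0,0,-5,0],[9.1,0,0,-5,0],[9.1,0,0,-5,0],[9.1,0,0,-5,0],[9.1,-2.2,-5,0,0],[9.1,-2.2,-5,0,0],[9.1,-2.2,-5,0,0],[9.1,-2.2,-5,0,0],[9.1,-2.2,-5,0,0],[9.1,-2.2,-5,0,0],[9.1,-2.2,-5,0,0],[9.1,0,0,0,-0.16],[9.1,0,0,0,-0.16],[9.1,0,0,0,-0.16],[9.1,0,0,0,-0.16],[9.1,0,0,0,-0.16],[9.1,0,0,0,-0.16],[9.1,0,0,0,-0.14],[9.1,0,0,0,0]],
  ],
)

```text
clock: 4.47
position: [565.6, -319.3, 429.5]
tcp_rot: [0.0, 1.0, 0.015, 0.001]
ft_force: [0.1, 0.8, -0.6]
gripper_width: 91.2
```

```bash
cat >> h.py <<'E'
def st():
    s=bot.state(); M=rot(s["tcp_rot"]); p=np.array(s["position"])
    yaw=np.degrees(np.arctan2(M[1,0],M[0,0]))
    print("t%.1f pos"%s["clock"],np.round(p,1),"yaw %.1f"%yaw,"tilt %.2f"%np.degrees(np.arccos(-M[2,2])),"grip %.1f"%s["gripper_width"],"F",np.round(s["ft_force"],1),"q6 %.2f q1 %.2f"%(s["joint_positions"][5],s["joint_positions"][0]))
    return s,M,p,yaw
def to(x,y,z,yawdeg=None):
    s,M,p,yaw=st()
    # if spin first, axes change; give spin then delta in new axes
    if yawdeg is not None:
        d=(yawdeg-yaw+180)%360-180
        print("spin %.3f rad"%(-np.radians(d)))
        a=np.radians(yawdeg)
        M=np.array([[np.cos(a),np.sin(a),0],[np.sin(a),-np.cos(a),0],[0,0,-1]])
    t=M.T@(np.array([x,y,z])-p)/10
    print("shift cm (after spin) ",np.round(t,2),"norm %.2f"%np.linalg.norm(t))
def save(c,name,crop=None,fx=1.5,marks=()):
    im=c["color"].copy()
    for m in marks:
        u,v=proj(c,m); cv2.drawMarker(im,(int(round(u)),int(round(v))),(0,255,255),cv2.MARKER_CROSS,6,1)
    if crop: im=im[crop[0]:crop[1],crop[2]:crop[3]]
    cv2.imwrite(f"pics/{name}.png",cv2.resize(im,None,fx=fx,fy=fx,interpolation=cv2.INTER_CUBIC))
E
python3 - <<'E'
from h import *
st()
c=bot.capture("wrist"); save(c,"w1"); print(c["origin"])
c=bot.capture("scene"); save(c,"s1",(60,260,200,400),3)
for t in["press_nest","lever_hinge","lever_grip","cap_press"]:
    for b in bot.boxes_of(t,"wrist")[:2]: print(t,round(b["score"],2),np.round(b["xyz"]))
E
```

```text
t4.5 pos [ 565.6 -319.3  429.5] yaw 1.7 tilt 0.10 grip 91.2 F [ 0.1  0.8 -0.6] q6 -0.58 q1 -0.55
[ 562.80975698 -244.20751396  592.80169207]
press_nest 0.76 [ 629. -290.   16.]
lever_hinge 0.78 [ 628. -286.   16.]
lever_grip 0.59 [ 633. -322.  321.]
cap_press 0.59 [ 633. -292.   16.]
```

View pics/w1.png

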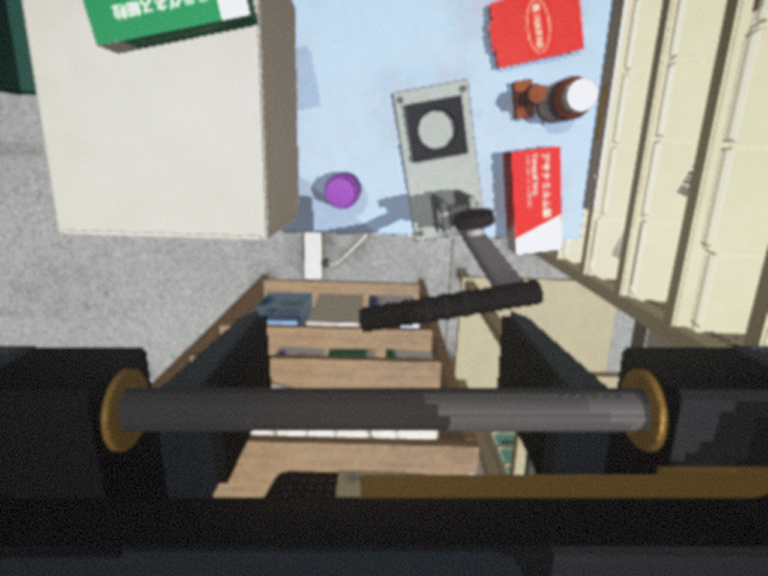

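View pics/s1.png

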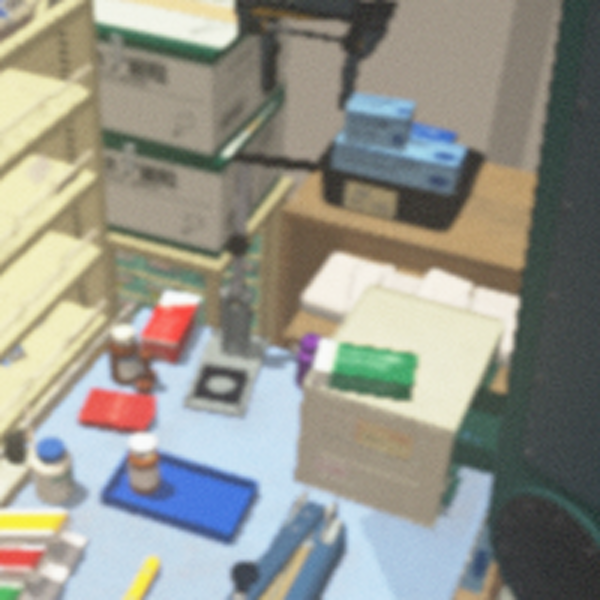

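```bash
python3 - <<'E'
from h import *
c=bot.capture("wrist"); W=pts(c); im=c["color"].astype(int); g=im.max(2)
win=np.zeros(g.shape,bool); win[58:112,262:320]=True
blk=(g<75)&win&(W[...,2]<40)
n,l,s,ce=cv2.connectedComponentsWithStats(blk.astype(np.uint8)); k=1+np.argmax(s[1:,4]); m=l==k
print("blk n",m.sum(),np.nanmedian(W[m],0))
cnt,_=cv2.findContours(m.astype(np.uint8),cv2.RETR_CCOMP,cv2.CHAIN_APPROX_NONE)
# outer at plane z=18
f=192/np.tan(np.radians(c["fov_y"])/2); A=att(c["attitude"]); o=np.array(c["origin"])
def onz(u,v,z):
    d=A@np.array([(u-c["cx"])/f,(v-c["cy"])/f,1]); return (o+d*(z-o[2])/d[2])
cnt=sorted(cnt,key=lambda q:-cv2.contourArea(q))
P=np.array([onz(*q[0],18)[:2] for q in cnt[0]],np.float32)
print("outer rect",cv2.minAreaRect(P))
P=np.array([onz(*q[0],18)[:2] for q in cnt[1]],np.float32)
print("hole rim",cv2.minEnclosingCircle(P),P.mean(0),P.min(0),P.max(0))
# base
base=(np.abs(W[...,2]-8)<5)&(W[...,0]>560)&(W[...,0]<700)&(W[...,1]<-200)&(W[...,1]>-430)&(im.max(2)-im.min(2)<35)&(im[...,0]<190)
n,l,s,ce=cv2.connectedComponentsWithStats((base|m).astype(np.uint8)); k=1+np.argmax(s[1:,4])
print("base",cv2.minAreaRect(W[l==k][:,:2].astype(np.float32)))
# bar
bar=(W[...,2]>270)&(W[...,2]<350)&(W[...,1]<-300)&(g<60)
v,u=np.nonzero(bar); sel=(v<225)&(v>180)&(u>235)&(u<365)
B=W[v[sel],u[sel]]; print("bar n",len(B),np.nanmedian(B,0),B.min(0),B.max(0))
x=B[:,0]; 
for a in range(570,720,15):
    q=B[(x>=a)&(x<a+15)]
    if len(q): print(a,len(q),np.round(np.median(q,0),1), np.round([q[:,1].min(),q[:,1].max(),q[:,2].max()],1))
# surroundings heights near lever: max z per y
E
```

```text
blk n 682 [ 628.58289048 -210.41887819   18.40358559]
outer rect ((624.3064575195312, -212.52285766601562), (62.08952713012695, 60.39830017089844), 10.890294075012207)
hole rim ((623.5734252929688, -213.00555419921875), 25.25738525390625) [ 623.01013 -212.59756] [ 599.06665 -238.2197 ] [ 648.0442  -189.52567]
base ((633.9471435546875, -261.123291015625), (89.75748443603516, 158.84132385253906), 12.007649421691895)
bar n 1775 [ 606.07551671 -331.97607576  320.75244911] [ 551.6432888  -349.03788931  311.62524844] [ 661.49840481 -315.6613468   324.38068961]
570 246 [ 577.  -337.4  320.8] [-347.3 -330.7  323.4]
585 255 [ 592.4 -334.8  320.7] [-344.2 -328.   323.7]
600 237 [ 607.7 -331.2  320.7] [-339.8 -324.1  323.2]
615 243 [ 622.3 -328.4  320.9] [-337.5 -322.   323.7]
630 259 [ 637.7 -324.9  320.7] [-335.5 -318.   323. ]
645 234 [ 652.2 -322.2  320.8] [-330.6 -315.7  323.2]
660 12 [ 660.8 -323.4  321.1] [-327.1 -319.6  322.1]
```

```bash
python3 - <<'E'
from h import *
to(610,-60,330,11.4)
E
```

```text
t4.8 pos [ 565.6 -319.3  429.6] yaw 1.7 tilt 0.11 grip 90.8 F [ 0.6  0.1 -0.9] q6 -0.58 q1 -0.55
spin -0.170 rad
shift cm (after spin)  [  9.48 -24.55   9.96] norm 28.13
```

Call:
servo_tool(
  rows=[
    [[7,0,0,0,-0.17],[7,1.9,-5,0,0],[7,1.9,-5,0,0],[7,1.9,-5,2.5,0],[7,1.9,-5,2.5,0],[7,1.9,-5,2.5,0],[7,0,0,2.5,0],[7,0,0,0,0]],
  ],
)

```text
clock: 5.82
position: [610.1, -47.7, 327.6]
tcp_rot: [0.001, 0.995, 0.099, 0.002]
ft_force: [0.5, 0.7, 0.1]
gripper_width: 70.1
```

```bash
python3 - <<'E'
from h import *
st()
c=bot.capture("wrist"); save(c,"w2"); W=pts(c); np.savez("w2.npz",W=W,im=c["color"])
for t in["vial_a","cap_a","order_tray"]:
    for b in bot.boxes_of(t,"wrist")[:2]: print(t,round(b["score"],2),np.round(b["xyz"]),np.round(proj(c,b["xyz"])))
im=c["color"].astype(int)
m=(W[...,2]>70)&(W[...,2]<95)&(np.abs(W[...,0]-631)<40)&(np.abs(W[...,1]-5)<40)&(im.min(2)>90)
P=W[m]; print(m.sum(),np.median(P,0),P.min(0),P.max(0)); print(cv2.minEnclosingCircle(P[:,:2].astype(np.float32)))
E
```

```text
t5.8 pos [610.1 -47.7 327.6] yaw 11.4 tilt 0.23 grip 70.1 F [0.5 0.7 0.1] q6 -0.31 q1 -0.12
vial_a 0.98 [624.   8.  83.] [275. 122.]
cap_a 0.97 [627.   9.  82.] [277. 122.]
cap_a 0.55 [ 634. -220.    6.] [249. 253.]
order_tray 0.76 [568.   6.   2.] [235. 113.]
535 [630.57002346   6.95812929  83.32801202] [614.3546696  -10.4909357   70.22960755] [648.09289765  23.50051555  85.49605548]
((631.0663452148438, 6.481991767883301), 17.13375473022461)
```

View pics/w2.png

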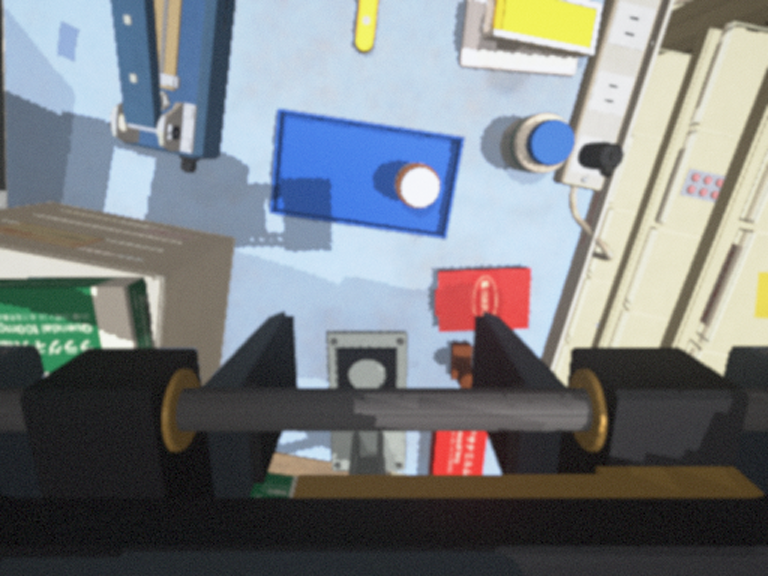

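```bash
python3 - <<'E'
from h import *
to(631,7,110,11.4)
E
```

```text
t6.0 pos [611.4 -49.  330.6] yaw 11.3 tilt 0.50 grip 69.8 F [ 0.3 -0.3  0.1] q6 -0.31 q1 -0.12
spin -0.002 rad
shift cm (after spin)  [ 3.03 -5.1  22.06] norm 22.84
```

Call:
servo_tool(
  rows=[
    [[7,3.0,-5.1,0,0],[7,0,0,5,0],[7,0,0,5,0],[7,0,0,5,0],[7,0,0,5,0],[7,0,0,2,0],[7,0,0,0,0]],
  ],
)

```text
clock: 6.9
position: [641.5, 3.6, 115.1]
tcp_rot: [0.002, 0.995, 0.095, 0.012]
ft_force: [-0.0, 0.6, 0.6]
gripper_width: 69.8
```

```bash
python3 - <<'E'
from h import *
to(631,7,33,11.4)
c=bot.capture("wrist"); save(c,"w3")
W=pts(c); im=c["color"].astype(int)
m=(W[...,2]>70)&(W[...,2]<95)&(np.abs(W[...,0]-631)<25)&(np.abs(W[...,1]-5)<25)&(im.min(2)>90)
P=W[m]; print(m.sum(), cv2.minEnclosingCircle(P[:,:2].astype(np.float32)) if m.sum() else "")
E
```

```text
t6.9 pos [641.5   3.6 115.1] yaw 10.9 tilt 1.39 grip 69.8 F [-0.   0.6  0.6] q6 -0.22 q1 -0.03
spin -0.009 rad
shift cm (after spin)  [-0.96 -0.54  8.21] norm 8.28
2019 ((631.19921875, 6.420616149902344), 17.40981674194336)
```

View pics/w3.png

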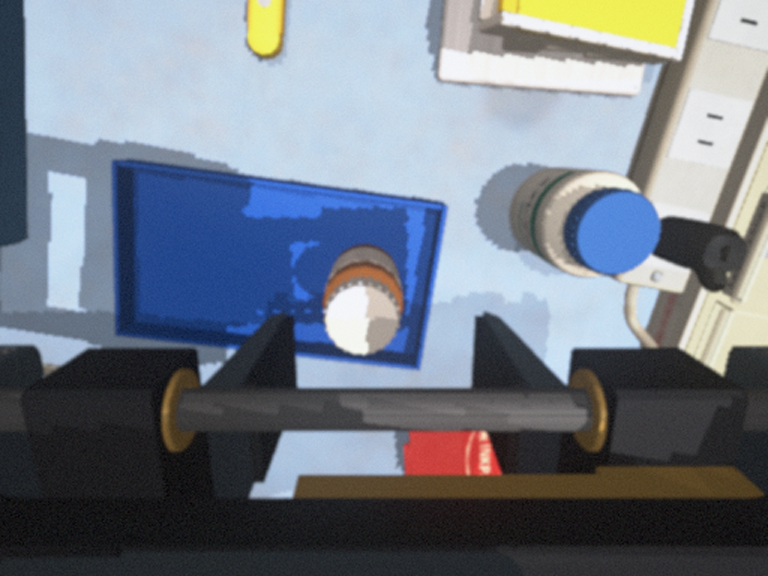

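```bash
cat >> h.py <<'E'
_to=to
def to(x,y,z,yawdeg=None):
    s,M,p,yaw=st(); print("toolz",np.round(M[:,2],4))
    if yawdeg is not None: print("spin %.3f"%(-np.radians((yawdeg-yaw+180)%360-180)))
    t=M.T@(np.array([x,y,z])-p)/10
    print("shift cm (now axes)",np.round(t,2),"norm %.2f"%np.linalg.norm(t))
E
python3 - <<'E'
from h import *
to(631,7,70,11.4)
E
```

```text
t7.0 pos [642.    3.6 116. ] yaw 10.9 tilt 1.47 grip 69.8 F [-0.  -0.5  0.4] q6 -0.22 q1 -0.03
toolz [ 0.0255 -0.0023 -0.9997]
spin -0.009
shift cm (now axes) [-1.13 -0.57  4.57] norm 4.74
```

Call:
servo_tool(
  rows=[
    [[7,-1.1,-0.6,0,-0.01],[7,0,0,0,0],[7,0,0,1.5,0],[7,0,0,1.5,0],[7,0,0,1.5,0],[7,0,0,0,0]],
  ],
)

```text
clock: 7.7
position: [632.8, 7.5, 71.8]
tcp_rot: [0.003, 0.995, 0.1, 0.015]
ft_force: [-0.4, 1.0, 0.6]
gripper_width: 70.1
```

```bash
python3 - <<'E'
from h import *
to(631,7,33,11.4)
E
```

```text
t7.7 pos [632.8   7.5  71.8] yaw 11.5 tilt 1.79 grip 70.1 F [-0.4  1.   0.6] q6 -0.22 q1 -0.02
toolz [ 0.0311 -0.0025 -0.9995]
spin 0.001
shift cm (now axes) [-0.3  -0.02  3.87] norm 3.88
```

Call:
servo_tool(
  rows=[
    [[7,-0.3,0,1.3,0],[7,-0.1,0,1.3,0],[7,0,0,1.2,0],[7,0,0,0,0]],
  ],
)

```text
clock: 8.2
position: [629.7, 6.5, 30.5]
tcp_rot: [0.003, 0.995, 0.1, 0.015]
ft_force: [-0.4, -0.4, 0.4]
gripper_width: 69.7
```

```bash
python3 - <<'E'
from h import *
to(631,7,33,11.4)
E
```

```text
t8.2 pos [629.7   6.5  30.5] yaw 11.5 tilt 1.75 grip 69.7 F [-0.4 -0.4  0.4] q6 -0.22 q1 -0.03
toolz [ 0.0304 -0.0024 -0.9995]
spin 0.001
shift cm (now axes) [ 0.14 -0.02 -0.24] norm 0.28
```

Call:
servo_tool(
  rows=[
    [[7,0.1,0,-0.2,0],[3,0,0,0,0],[3,0,0,0,0],[3,0,0,0,0],[3,0,0,0,0],[3,0,0,0,0],[3,0,0,0,0]],
  ],
  squeeze=25,
)

```text
clock: 9.07
position: [631.6, 6.7, 34.0]
tcp_rot: [0.003, 0.995, 0.1, 0.016]
ft_force: [0.1, -0.7, -0.6]
gripper_width: 39.6
```

```bash
python3 - <<'E'
from h import *
to(631,7,33,11.4)
E
```

```text
t9.1 pos [631.6   6.7  34. ] yaw 11.5 tilt 1.86 grip 39.6 F [ 0.1 -0.7 -0.6] q6 -0.22 q1 -0.03
toolz [ 0.0324 -0.0025 -0.9995]
spin 0.001
shift cm (now axes) [-0.06 -0.04  0.1 ] norm 0.12
```

Call:
servo_tool(
  rows=[
    [[3,0,0,-2,0],[3,0,0,-2,0],[3,0,0,-2,0],[3,0,0,-2,0],[3,0,0,-2,0],[3,0,0,0,0]],
  ],
)

```text
clock: 9.82
position: [629.0, 7.0, 143.3]
tcp_rot: [0.003, 0.995, 0.1, 0.018]
ft_force: [-0.2, -0.5, -1.5]
gripper_width: 39.4
```

```bash
python3 - <<'E'
from h import *
to(624,-213,135,11.4)
E
```

```text
t9.8 pos [629.    7.  143.3] yaw 11.5 tilt 2.04 grip 39.4 F [-0.2 -0.5 -1.5] q6 -0.22 q1 -0.03
toolz [ 0.0356 -0.0026 -0.9994]
spin 0.001
shift cm (now axes) [-4.9  21.45  0.87] norm 22.02
```

Call:
servo_tool(
  rows=[
    [[3,-1.2,5.3,0.2,0],[3,-1.2,5.3,0.2,0],[3,-1.2,5.3,0.2,0],[3,-1.2,5.3,0.2,0],[3,0,0,0,0]],
  ],
)

```text
clock: 10.45
position: [623.4, -215.8, 133.4]
tcp_rot: [0.003, 0.995, 0.101, 0.017]
ft_force: [-0.4, 0.6, -1.4]
gripper_width: 39.8
```

```bash
python3 - <<'E'
from h import *
to(624,-213,135,11.4)
c=bot.capture("wrist"); save(c,"w4")
E
```

```text
t10.4 pos [ 623.4 -215.8  133.4] yaw 11.6 tilt 1.93 grip 39.8 F [-0.4  0.6 -1.4] q6 -0.59 q1 -0.37
toolz [ 0.0337 -0.0017 -0.9994]
spin 0.004
shift cm (now axes) [ 0.12 -0.26 -0.16] norm 0.33
```

View pics/w4.png

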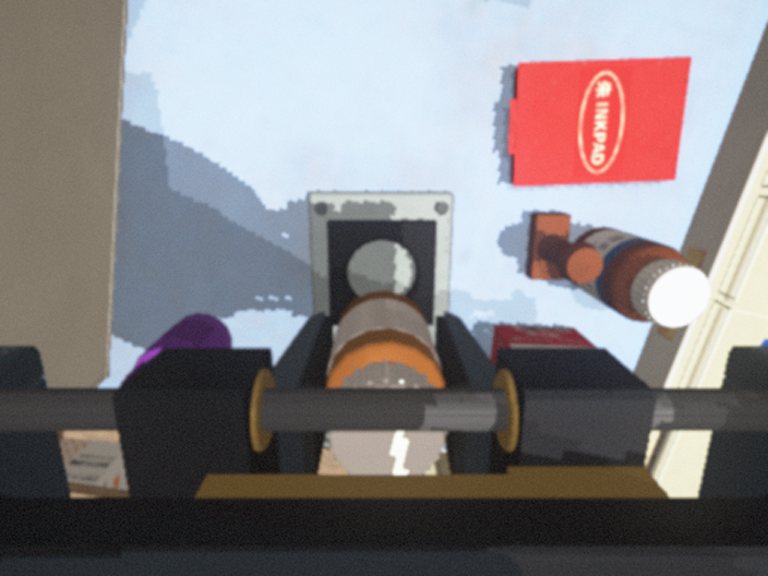

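```bash
python3 - <<'E'
from h import *
c=bot.capture("wrist"); W=pts(c); g=cv2.GaussianBlur(c["color"].max(2),(3,3),0).astype(float)
f=192/np.tan(np.radians(c["fov_y"])/2); A=att(c["attitude"]); o=np.array(c["origin"]); print(o)
def onz(u,v,z):
    d=A@np.array([(u-c["cx"])/f,(v-c["cy"])/f,1]); return (o+d*(z-o[2])/d[2])
def sub(arr,lev):
    k=np.nonzero(np.diff(np.sign(arr-lev)))[0]
    return [i+(lev-arr[i])/(arr[i+1]-arr[i]) for i in k]
a=np.radians(11.5); ex=np.array([np.cos(a),np.sin(a)]); ey=np.array([-np.sin(a),np.cos(a)])
n0=np.array([624,-213])
print("depth at front", [np.round(W[r,230],1) for r in (144,146,148,150,152,156)])
for col in (226,234,242,265,275,283):
    r=sub(g[138:170,col],100); 
    for q in r[:2]:
        for z in(8,18):
            p=onz(col,138+q,z)[:2]-n0; print(col,round(138+q,1),z,"px %.1f py %.1f"%(p@ex,p@ey))
for row in (155,165,175,185,195):
    r=sub(g[row,205:300],100)
    print(row,[ "%.1f: %.1f"%(205+q,(onz(205+q,row,18)[:2]-n0)@ex) for q in r], "z8:",["%.1f"%((onz(205+q,row,8)[:2]-n0)@ex) for q in r])
E
```

```text
[ 602.40506135 -140.46547376  295.8622178 ]
depth at front [array([ 596.1, -180.7,    9.3]), array([ 596.4, -182.7,    8.4]), array([ 596.8, -184. ,   11.5]), array([ 597.3, -184.6,   19.2]), array([ 597.6, -186.5,   18.1]), array([ 598.3, -189.9,   19.1])]
226 148.0 8 px -24.7 py 33.3
226 148.0 18 px -24.1 py 34.7
234 148.1 8 px -17.3 py 33.2
234 148.1 18 px -17.0 py 34.7
242 148.1 8 px -9.9 py 33.2
242 148.1 18 px -9.8 py 34.7
242 165.3 8 px -10.1 py 16.9
242 165.3 18 px -9.9 py 19.0
265 149.0 8 px 11.5 py 32.3
265 149.0 18 px 10.8 py 33.8
265 163.5 8 px 11.6 py 18.6
265 163.5 18 px 11.0 py 20.6
275 149.4 8 px 20.8 py 32.0
275 149.4 18 px 19.9 py 33.5
283 149.1 8 px 28.3 py 32.2
283 149.1 18 px 27.1 py 33.7
155 ['217.3: -32.0', '289.1: 32.8'] z8: ['-32.9', '34.2']
165 ['217.6: -32.0', '242.5: -9.5', '267.5: 13.3', '288.9: 32.9'] z8: ['-32.9', '-9.6', '14.0', '34.3']
175 ['217.9: -32.1', '233.2: -18.1', '275.2: 20.6', '288.4: 32.7'] z8: ['-33.0', '-18.5', '21.5', '34.2']
185 ['217.2: -33.0', '232.8: -18.6', '275.9: 21.5', '288.3: 33.0'] z8: ['-33.9', '-19.0', '22.5', '34.4']
195 ['217.1: -33.4', '237.4: -14.4', '242.0: -10.2', '242.0: -10.2', '261.5: 8.1', '270.6: 16.7', '288.0: 33.0', '288.0: 33.0'] z8: ['-34.3', '-14.7', '-10.3', '-10.3', '8.7', '17.5', '34.5', '34.5']
```

Call:
servo_tool(
  rows=[
    [[3,0.05,-0.25,2,0],[3,0,0,2,0],[3,0,0,2,0],[3,0,0,1,0],[3,0,0,0,0]],
  ],
)

```text
clock: 11.18
position: [624.9, -206.1, 56.3]
tcp_rot: [0.001, 0.994, 0.104, 0.015]
ft_force: [-0.2, -0.2, 0.1]
gripper_width: 40.0
```

```bash
python3 - <<'E'
from h import *
to(623.4,-213.2,52,11.4)
c=bot.capture("wrist"); save(c,"w5")
E
```

```text
t11.2 pos [ 624.9 -206.1   56.3] yaw 12.0 tilt 1.70 grip 40.0 F [-0.2 -0.2  0.1] q6 -0.58 q1 -0.36
toolz [ 2.970e-02  5.000e-04 -9.996e-01]
spin 0.010
shift cm (now axes) [-0.3   0.66  0.42] norm 0.84
```

View pics/w5.png

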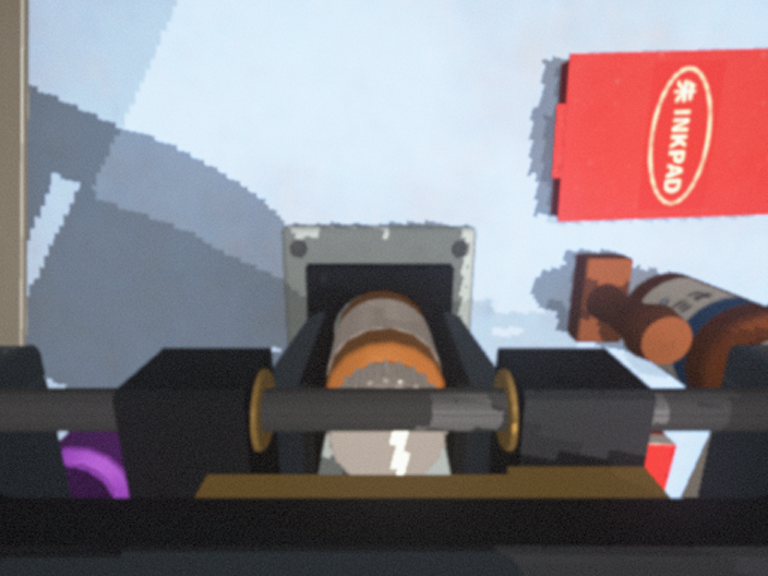

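Call:
servo_tool(
  rows=[
    [[3,-0.2,0.6,0,0],[3,0,0,0,0],[3,0,0,0,0]],
  ],
)

```text
clock: 11.6
position: [625.3, -213.7, 58.5]
tcp_rot: [0.002, 0.994, 0.104, 0.016]
ft_force: [-0.3, 0.7, -1.3]
gripper_width: 39.7
```

```bash
cat >> h.py <<'E'
class Cam:
    def __init__(s,c):
        s.c=c; s.f=192/np.tan(np.radians(c["fov_y"])/2); s.A=att(c["attitude"]); s.o=np.array(c["origin"])
    def onz(s,u,v,z):
        d=s.A@np.array([(u-s.c["cx"])/s.f,(v-s.c["cy"])/s.f,1]); return s.o+d*(z-s.o[2])/d[2]
def sub(arr,lev):
    k=np.nonzero(np.diff(np.sign(arr-lev)))[0]
    return [i+(lev-arr[i])/(arr[i+1]-arr[i]) for i in k]
def nestfit(n0=(624.5,-213.2),deg=11.):
    c=bot.capture("wrist"); C=Cam(c); g=cv2.GaussianBlur(c["color"].max(2),(3,3),0).astype(float)
    a=np.radians(deg); ex=np.array([np.cos(a),np.sin(a)]); ey=np.array([-np.sin(a),np.cos(a)])
    # predicted front bottom edge
    n0=np.array(n0)
    fr=[];lr=[]
    for t in np.linspace(-28,28,15):
        u,v=proj(c,[*(n0+t*ex+33*ey),8]); u=int(round(u)); v0=int(v)-12
        r=sub(g[v0:v0+24,u],100)
        if r: 
            p=C.onz(u,v0+min(r,key=lambda q:abs(q-12)),8)[:2]-n0; fr.append((p@ex,p@ey))
    for s in(-1,1):
        q=[]
        for t in np.linspace(22,31,6):
            u,v=proj(c,[*(n0+s*33*ex+t*ey),18]); v=int(round(v)); u0=int(u)-10
            r=sub(g[v,u0:u0+20],100)
            if r: q.append((C.onz(u0+min(r,key=lambda q:abs(q-10)),v,18)[:2]-n0)@ex)
        lr.append(np.round(q,1))
    fr=np.array(fr); print("front",np.round(fr,1).tolist()); print("LR",lr)
    return c
E
python3 - <<'E'
from h import *
to(623.4,-213.2,52,11.4)
nestfit()
E
```

```text
t11.6 pos [ 625.3 -213.7   58.5] yaw 11.9 tilt 1.88 grip 39.7 F [-0.3  0.7 -1.3] q6 -0.59 q1 -0.37
toolz [ 3.280e-02 -7.000e-04 -9.995e-01]
spin 0.010
shift cm (now axes) [-0.2  -0.09  0.64] norm 0.68
front [[-28.2, 33.5], [-24.0, 33.5], [-19.9, 33.6], [-15.7, 33.7], [-12.2, 33.7], [-8.1, 33.7], [-3.9, 33.8], [0.3, 33.8], [3.8, 33.9], [8.0, 33.9], [12.2, 33.9], [15.7, 33.6], [19.9, 33.7], [24.1, 33.7], [27.7, 33.7]]
LR [array([-32.9, -32.9, -32.8, -32.8, -32.7, -32.7]), array([33.2, 33.3, 33.3, 33.3, 33.1, 33.1])]
```

Call:
servo_tool(
  rows=[
    [[3,-0.15,-0.15,0.4,0.01],[3,0,0,0,0]],
  ],
)

```text
clock: 11.9
position: [623.6, -212.4, 54.3]
tcp_rot: [0.002, 0.995, 0.099, 0.016]
ft_force: [-0.1, 0.6, -0.3]
gripper_width: 39.7
```

```bash
python3 - <<'E'
from h import *
to(623.5,-212.5,41,11.4)
E
```

```text
t11.9 pos [ 623.6 -212.4   54.3] yaw 11.3 tilt 1.89 grip 39.7 F [-0.1  0.6 -0.3] q6 -0.58 q1 -0.37
toolz [ 3.300e-02 -8.000e-04 -9.995e-01]
spin -0.001
shift cm (now axes) [-0.05 -0.    1.33] norm 1.33
```

Call:
servo_tool(
  rows=[
    [[3,-0.02,0,0.5,0],[3,-0.02,0,0.5,0],[3,0,0,0.3,0]],
  ],
)

```text
clock: 12.28
position: [623.6, -212.4, 40.4]
tcp_rot: [0.002, 0.995, 0.099, 0.016]
ft_force: [0.1, 0.4, -0.6]
gripper_width: 39.8
```

```bash
python3 - <<'E'
from h import *
to(623.5,-212.5,39,11.4)
E
```

```text
t12.3 pos [ 623.6 -212.4   40.4] yaw 11.3 tilt 1.89 grip 39.8 F [ 0.1  0.4 -0.6] q6 -0.58 q1 -0.37
toolz [ 3.300e-02 -7.000e-04 -9.995e-01]
spin -0.001
shift cm (now axes) [-0.02  0.01  0.14] norm 0.14
```

Call:
servo_tool(
  rows=[
    [[3,0,0,0.2,0],[3,0,0,0.1,0],[3,0,0,0,0]],
  ],
)

```text
clock: 12.65
position: [624.1, -212.5, 39.2]
tcp_rot: [0.002, 0.995, 0.099, 0.016]
ft_force: [0.3, 0.2, -0.4]
gripper_width: 39.7
```

```bash
python3 - <<'E'
from h import *
to(623.5,-212.5,39,11.4)
E
```

```text
t12.7 pos [ 624.1 -212.5   39.2] yaw 11.3 tilt 1.84 grip 39.7 F [ 0.3  0.2 -0.4] q6 -0.58 q1 -0.37
toolz [ 3.220e-02 -5.000e-04 -9.995e-01]
spin -0.001
shift cm (now axes) [-0.06 -0.01  0.01] norm 0.06
```

Open to 60 mm and rise straight.

Call:
servo_tool(
  rows=[
    [[3,0,0,0.15,0],[6,0,0,0,0],[6,0,0,0,0],[6.5,0,0,-1,0],[6.5,0,0,-1.5,0],[6.5,0,0,-3,0],[6.5,0,0,-4,0],[6.5,0,0,-5,0],[6.5,0,0,-5,0],[6.5,0,0,0,0]],
  ],
)

```text
clock: 13.9
position: [618.2, -212.6, 245.7]
tcp_rot: [0.003, 0.995, 0.099, 0.018]
ft_force: [-0.1, 0.1, -1.1]
gripper_width: 65.2
```

```bash
python3 - <<'E'
from h import *
to(594,-336,370,101)
c=bot.capture("wrist"); save(c,"w6")
W=pts(c); im=c["color"].astype(int)
m=(W[...,2]>70)&(W[...,2]<100)&(np.abs(W[...,0]-624)<25)&(np.abs(W[...,1]+213)<25)&(im.min(2)>90)
P=W[m]; print(m.sum(), cv2.minEnclosingCircle(P[:,:2].astype(np.float32)),np.percentile(P[:,2],[5,50,95]) if m.sum() else "")
E
```

```text
t13.9 pos [ 618.2 -212.6  245.7] yaw 11.4 tilt 2.06 grip 65.2 F [-0.1  0.1 -1.1] q6 -0.58 q1 -0.37
toolz [ 0.0359 -0.0019 -0.9994]
spin -1.565
shift cm (now axes) [ -4.37  11.73 -12.49] norm 17.68
810 ((623.890869140625, -212.6558837890625), 17.338211059570312) [82.13208968 88.25176874 89.6199284 ]
```

View pics/w6.png

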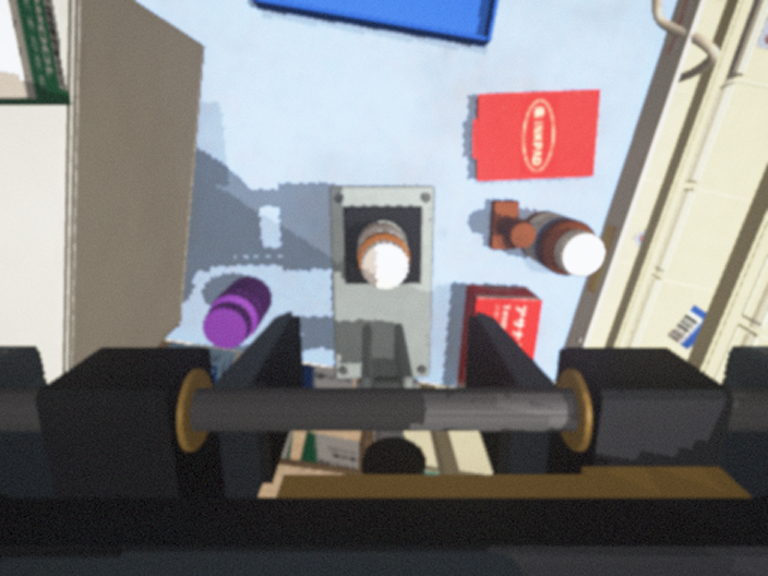

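Call:
servo_tool(
  rows=[
    [[6,0,0,-5,0],[6,0,0,-5,0],[6,0,0,-5,0],[6,0,0,0,0.175],[6,0,0,0,0.175],[6,0,0,0,0.175],[6,0,0,0,0.175],[6,0,0,0,0.175],[6,0,0,0,0.175],[6,0,0,0,0.175],[6,0,0,0,0.175],[6,0,0,0,0.175],[6,0,0,0,0]],
  ],
)

```text
clock: 15.58
position: [606.0, -209.8, 383.4]
tcp_rot: [-0.007, 0.756, -0.654, 0.002]
ft_force: [-0.7, -0.7, -0.5]
gripper_width: 59.9
```

```bash
python3 - <<'E'
from h import *
to(594,-336,370,-79)
c=bot.capture("wrist"); save(c,"w7")
E
```

```text
t15.6 pos [ 606.  -209.8  383.4] yaw -81.8 tilt 0.80 grip 59.9 F [-0.7 -0.7 -0.5] q6 1.05 q1 -0.37
toolz [ 0.0119  0.0074 -0.9999]
spin -0.048
shift cm (now axes) [12.32  3.02  1.23] norm 12.75
```

View pics/w7.png

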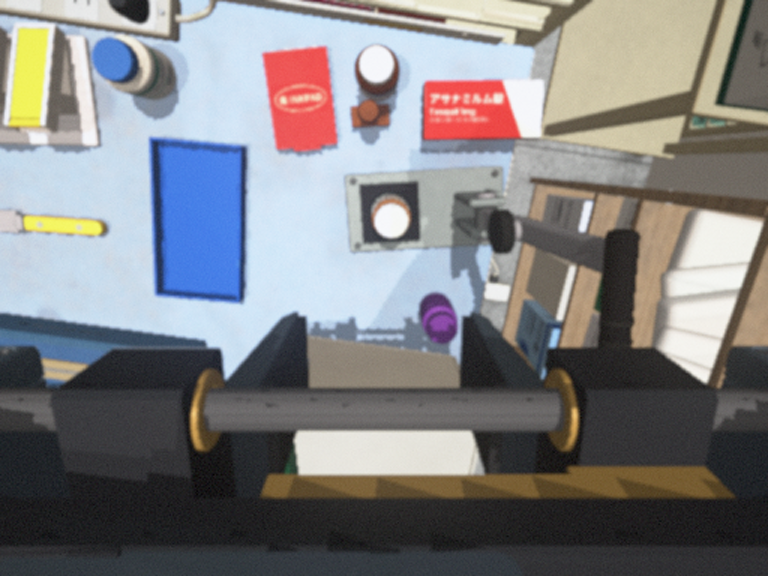

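Call:
servo_tool(
  rows=[
    [[6,4,1,0,-0.05],[6,4,1,0,0],[6,4,1,0,0],[6,0,0,0,0],[6,0,0,0,0]],
  ],
)

```text
clock: 16.25
position: [597.8, -335.6, 379.9]
tcp_rot: [-0.006, 0.78, -0.625, 0.001]
ft_force: [-0.1, 0.7, 0.9]
gripper_width: 59.9
```

```bash
python3 - <<'E'
from h import *
to(594,-336,302,-79)
c=bot.capture("wrist"); save(c,"w8")
W=pts(c);g=c["color"].max(2)
bar=(W[...,2]>300)&(W[...,2]<335)&(W[...,1]<-300)&(W[...,1]>-370)&(g<70)&(W[...,0]>540)&(W[...,0]<690)
B=W[bar]
for a in range(540,690,15):
    q=B[(B[:,0]>=a)&(B[:,0]<a+15)]
    if len(q)>10: print(a,len(q),np.round(np.median(q,0),1))
E
```

```text
t16.2 pos [ 597.8 -335.6  379.9] yaw -77.4 tilt 0.74 grip 59.9 F [-0.1  0.7  0.9] q6 0.80 q1 -0.55
toolz [ 0.009   0.0093 -0.9999]
spin 0.028
shift cm (now axes) [0.01 0.47 7.79] norm 7.80
555 249 [ 563.4 -342.4  320.7]
570 338 [ 577.5 -340.2  320.8]
585 344 [ 592.7 -337.   320.9]
600 358 [ 607.6 -334.1  320.9]
615 381 [ 622.6 -330.9  320.9]
630 400 [ 637.5 -327.8  320.7]
645 448 [ 652.4 -324.4  320.6]
660 79 [ 661.4 -324.1  320.5]
```

View pics/w8.png

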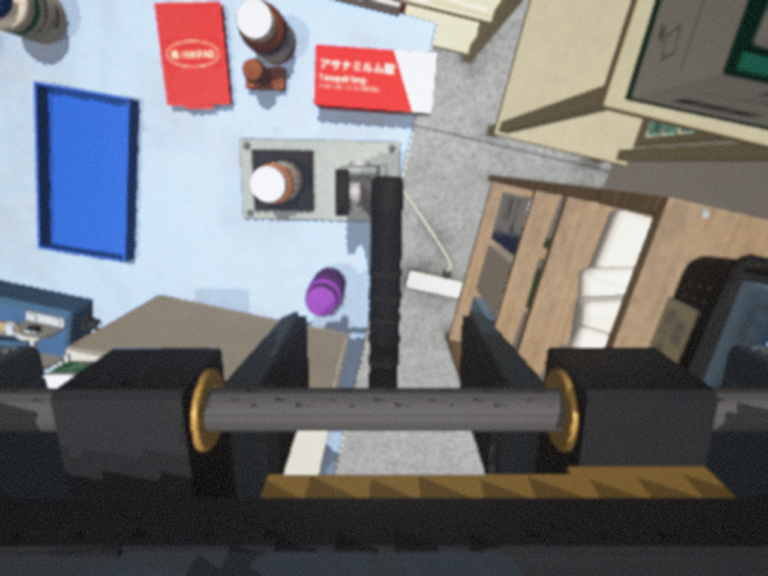

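```bash
python3 - <<'E'
from h import *
c=bot.capture("top"); W=pts(c).reshape(-1,3)
for ylo in range(-400,60,40):
    m=(W[:,1]>ylo)&(W[:,1]<ylo+40)&(W[:,2]>100)&(W[:,2]<260)&(W[:,0]<585)&(W[:,0]>300)
    q=W[m]
    if len(q)>5: print(ylo,len(q),"xmax %.0f zmax %.0f"%(np.percentile(q[:,0],99),q[:,2].max()), "z near edge",np.round(np.median(q[q[:,0]>np.percentile(q[:,0],90),2])))
E
```

```text
-360 19 xmax 451 zmax 177 z near edge 174.0
-320 436 xmax 457 zmax 179 z near edge 172.0
-280 639 xmax 457 zmax 179 z near edge 171.0
-240 656 xmax 457 zmax 179 z near edge 171.0
-200 615 xmax 456 zmax 206 z near edge 171.0
-160 647 xmax 457 zmax 207 z near edge 199.0
-120 711 xmax 457 zmax 208 z near edge 173.0
40 75 xmax 405 zmax 112 z near edge 105.0
```

Call:
servo_tool(
  rows=[
    [[6,0,0,2.5,0.02],[6,0,0,2.5,0],[6,0,0,2,0],[6,0,0,0.5,0],[6,0,0,0,0]],
  ],
)

```text
clock: 16.98
position: [600.0, -331.4, 304.6]
tcp_rot: [-0.007, 0.776, -0.631, 0.002]
ft_force: [0.0, -0.0, 0.1]
gripper_width: 59.9
```

```bash
python3 - <<'E'
from h import *
to(597,-336,302,-79)
E
```

```text
t17.0 pos [ 600.  -331.4  304.6] yaw -78.2 tilt 0.80 grip 59.9 F [ 0.  -0.   0.1] q6 0.82 q1 -0.54
toolz [ 0.0112  0.0082 -0.9999]
spin 0.014
shift cm (now axes) [0.39 0.39 0.25] norm 0.61
```

Call:
servo_tool(
  rows=[
    [[6,0.4,0.2,0.2,0.01],[1,0,0,0,0],[1,0,0,0,0],[1,0,0,0,0],[1,0,0,0,0],[1,0,0,0,0]],
  ],
  squeeze=30,
)

```text
clock: 17.73
position: [599.4, -336.1, 304.8]
tcp_rot: [-0.007, 0.773, -0.635, 0.003]
ft_force: [-1.2, 5.1, 1.9]
gripper_width: 14.9
```

```bash
cat >> h.py <<'E'
N=np.array([624.6,-212.5]); YW=np.radians(11.3)
EX=np.array([np.cos(YW),np.sin(YW)]); EY=np.array([-np.sin(YW),np.cos(YW)])
def lev(qs, dz=None):
    """from current TCP, infer press-frame position of grasp and required shifts along arc"""
    s,M,p,yaw=st()
    g=p-M[:,2]*11
    d=g[:2]-N; px=d@EX; py=d@EY+90; pz=g[2]-105
    r=np.hypot(py,pz); q=1.693-np.arctan2(pz,py)
    print("px %.1f r %.1f q %.3f toolz"%(px,r,q),np.round(M[:,2],3))
    last=np.array([py,pz])
    for a in qs:
        n=np.array([210*np.cos(1.693-a),210*np.sin(1.693-a)])
        dl=n-last; last=n
        w=np.array([*(EY*dl[0]),dl[1]]); print("q %.2f"%a,"world",np.round(n,0),"shift",np.round(M.T@w/10,2))
E
python3 - <<'E'
from h import *
lev(np.linspace(0.1,1.693,14))
E
```

```text
t17.7 pos [ 599.4 -336.1  304.8] yaw -78.8 tilt 0.89 grip 14.9 F [-1.2  5.1  1.9] q6 0.82 q1 -0.55
px -49.1 r 212.4 q -0.002 toolz [ 0.014  0.008 -1.   ]
q 0.10 world [ -5. 210.] shift [-2.17  0.01  0.09]
q 0.22 world [ 21. 209.] shift [-2.57  0.01  0.11]
q 0.35 world [ 46. 205.] shift [-2.54  0.01  0.43]
q 0.47 world [ 71. 198.] shift [-2.47  0.02  0.73]
q 0.59 world [ 95. 187.] shift [-2.36  0.02  1.03]
q 0.71 world [117. 174.] shift [-2.21  0.02  1.31]
q 0.84 world [137. 159.] shift [-2.04  0.03  1.57]
q 0.96 world [156. 141.] shift [-1.83  0.03  1.81]
q 1.08 world [172. 121.] shift [-1.6   0.03  2.02]
q 1.20 world [185.  99.] shift [-1.34  0.03  2.2 ]
q 1.33 world [196.  75.] shift [-1.06  0.04  2.34]
q 1.45 world [204.  51.] shift [-0.76  0.04  2.46]
q 1.57 world [208.  26.] shift [-0.46  0.04  2.53]
q 1.69 world [210.   0.] shift [-0.15  0.04  2.57]
```

Call:
servo_tool(
  rows=[
    [[1,-2.2,0,0,0],[1,-2.5,0,0.1,0],[1,-2.5,0,0.4,0],[1,-2.5,0,0.7,0],[1,0,0,0,0]],
  ],
)

```text
clock: 18.35
position: [580.2, -238.0, 293.6]
tcp_rot: [-0.006, 0.773, -0.634, 0.005]
ft_force: [-0.0, -3.2, -1.9]
gripper_width: 15.4
```

```bash
python3 - <<'E'
from h import *
lev(np.arange(0.6,1.7,.12))
E
```

```text
t18.4 pos [ 580.2 -238.   293.6] yaw -78.8 tilt 0.93 grip 15.4 F [-0.  -3.2 -1.9] q6 0.94 q1 -0.43
px -48.7 r 212.8 q 0.476 toolz [ 0.016  0.003 -1.   ]
q 0.60 world [ 97. 186.] shift [-2.28  0.02  1.31]
q 0.72 world [118. 174.] shift [-2.16  0.02  1.29]
q 0.84 world [138. 158.] shift [-1.99  0.03  1.54]
q 0.96 world [156. 141.] shift [-1.8   0.03  1.77]
q 1.08 world [172. 121.] shift [-1.57  0.03  1.97]
q 1.20 world [185.  99.] shift [-1.32  0.04  2.14]
q 1.32 world [196.  77.] shift [-1.06  0.04  2.29]
q 1.44 world [203.  53.] shift [-0.78  0.04  2.4 ]
q 1.56 world [208.  28.] shift [-0.48  0.04  2.47]
q 1.68 world [210.   3.] shift [-0.19  0.04  2.51]
```

Tracking well; continue.

Call:
servo_tool(
  rows=[
    [[1,-2.3,0,1.2,0],[1,-2.2,0,1.3,0],[1,-2.0,0,1.6,0],[1,-1.8,0,1.8,0],[1,0,0,0,0]],
  ],
)

```text
clock: 18.98
position: [563.8, -154.6, 233.3]
tcp_rot: [-0.005, 0.773, -0.634, 0.005]
ft_force: [-0.7, -2.0, 1.5]
gripper_width: 15.4
```

```bash
python3 - <<'E'
from h import *
lev(np.arange(1.08,1.7,.12))
E
```

```text
t19.0 pos [ 563.8 -154.6  233.3] yaw -78.7 tilt 0.76 grip 15.4 F [-0.7 -2.   1.5] q6 1.06 q1 -0.31
px -48.4 r 211.1 q 0.973 toolz [ 0.013  0.002 -1.   ]
q 1.08 world [172. 121.] shift [-1.31  0.03  1.84]
q 1.20 world [185.  99.] shift [-1.32  0.03  2.14]
q 1.32 world [196.  77.] shift [-1.06  0.03  2.29]
q 1.44 world [203.  53.] shift [-0.78  0.03  2.4 ]
q 1.56 world [208.  28.] shift [-0.48  0.03  2.47]
q 1.68 world [210.   3.] shift [-0.19  0.03  2.51]
```

Call:
servo_tool(
  rows=[
    [[1,-1.3,0,1.8,0],[1,-1.3,0,2.1,0],[1,-1.1,0,2.3,0],[1,-0.8,0,2.4,0],[1,0,0,0,0]],
  ],
)

```text
clock: 19.6
position: [555.2, -109.8, 145.0]
tcp_rot: [-0.004, 0.773, -0.634, 0.003]
ft_force: [-1.5, -0.4, 2.5]
gripper_width: 15.5
```

```bash
python3 - <<'E'
from h import *
lev(np.arange(1.56,1.75,.06))
E
```

```text
t19.6 pos [ 555.2 -109.8  145. ] yaw -78.8 tilt 0.58 grip 15.5 F [-1.5 -0.4  2.5] q6 1.13 q1 -0.24
px -48.0 r 210.5 q 1.449 toolz [ 0.01   0.002 -1.   ]
q 1.56 world [208.  28.] shift [-0.39  0.02  2.31]
q 1.62 world [209.  15.] shift [-0.13  0.01  1.25]
q 1.68 world [210.   3.] shift [-0.05  0.01  1.26]
q 1.74 world [210. -10.] shift [0.02 0.01 1.26]
```

Call:
servo_tool(
  rows=[
    [[1,-0.4,0,2.0,0],[1,-0.1,0,1.2,0],[1,0,0,1.0,0],[1,0,0,0.6,0]],
  ],
  squeeze=50,
)

```text
clock: 20.1
position: [554.1, -103.7, 96.7]
tcp_rot: [-0.004, 0.773, -0.635, 0.001]
ft_force: [-5.7, 1.4, 10.5]
gripper_width: 14.9
```

```bash
python3 - <<'E'
from h import *
lev(np.arange(1.66,1.75,.033))
E
```

```text
t20.1 pos [ 554.1 -103.7   96.7] yaw -78.8 tilt 0.46 grip 14.9 F [-5.7  1.4 10.5] q6 1.14 q1 -0.23
px -47.9 r 210.5 q 1.680 toolz [ 0.006  0.005 -1.   ]
q 1.66 world [210.   7.] shift [ 0.06 -0.   -0.42]
q 1.69 world [210.   0.] shift [-0.01  0.    0.69]
q 1.73 world [210.  -7.] shift [0.01 0.   0.69]
```

Call:
servo_tool(
  rows=[
    [[1,0,0,0.5,0],[1,0,0,0.5,0],[1,0,0,0.4,0]],
  ],
)

```text
clock: 20.48
position: [555.2, -103.4, 87.7]
tcp_rot: [-0.004, 0.772, -0.635, -0.001]
ft_force: [-22.6, 9.7, 60.5]
gripper_width: 14.9
```

```bash
python3 - <<'E'
from h import *
lev([1.69])
c=bot.capture("scene"); save(c,"s9",(100,260,180,340),4)
c=bot.capture("wrist"); save(c,"w9")
E
```

```text
t20.5 pos [ 555.2 -103.4   87.7] yaw -78.9 tilt 0.48 grip 14.9 F [-22.6   9.7  60.5] q6 1.14 q1 -0.23
px -46.7 r 210.6 q 1.723 toolz [ 0.004  0.007 -1.   ]
q 1.69 world [210.   1.] shift [ 0.05 -0.   -0.7 ]
```

View pics/s9.png

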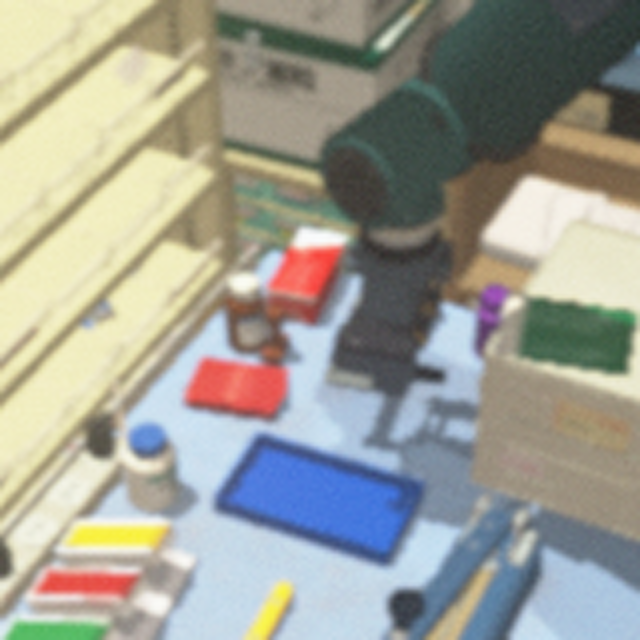

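View pics/w9.png

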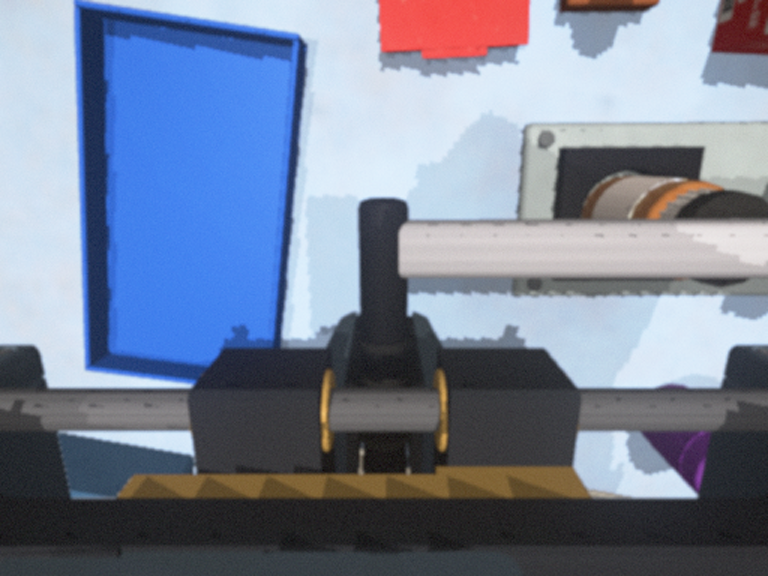

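Call:
servo_tool(
  rows=[
    [[1,0,0,-0.5,0],[1,0,0,-1,0],[1,0.2,0,-2,0],[1,0.4,0,-2.4,0],[1,0,0,0,0]],
  ],
  squeeze=20,
)

```text
clock: 21.2
position: [558.0, -113.5, 150.8]
tcp_rot: [-0.003, 0.772, -0.635, 0.002]
ft_force: [-2.7, 6.7, 4.4]
gripper_width: 15.7
```

```bash
python3 - <<'E'
from h import *
lev(np.arange(1.3,0,-.12))
E
```

```text
t21.2 pos [ 558.  -113.5  150.8] yaw -78.9 tilt 0.44 grip 15.7 F [-2.7  6.7  4.4] q6 1.13 q1 -0.24
px -46.0 r 208.1 q 1.416 toolz [ 0.007  0.003 -1.   ]
q 1.30 world [194.  80.] shift [ 0.61 -0.02 -2.36]
q 1.18 world [183. 103.] shift [ 1.1  -0.02 -2.27]
q 1.06 world [169. 124.] shift [ 1.36 -0.02 -2.12]
q 0.94 world [153. 144.] shift [ 1.61 -0.02 -1.94]
q 0.82 world [135. 161.] shift [ 1.83 -0.02 -1.73]
q 0.70 world [115. 176.] shift [ 2.02 -0.02 -1.5 ]
q 0.58 world [ 93. 188.] shift [ 2.19 -0.02 -1.25]
q 0.46 world [ 70. 198.] shift [ 2.32 -0.01 -0.98]
q 0.34 world [ 45. 205.] shift [ 2.42 -0.01 -0.7 ]
q 0.22 world [ 21. 209.] shift [ 2.49 -0.01 -0.4 ]
q 0.10 world [ -5. 210.] shift [ 2.52 -0.01 -0.1 ]
```

Call:
servo_tool(
  rows=[
    [[1,0.6,0,-2.4,0],[1,1.1,0,-2.3,0],[1,1.4,0,-2.1,0],[1,1.6,0,-1.9,0],[1,1.8,0,-1.7,0],[1,0,0,0,0]],
  ],
)

```text
clock: 21.95
position: [572.8, -190.3, 257.2]
tcp_rot: [0.001, 0.772, -0.635, 0.011]
ft_force: [-3.5, 3.2, 8.0]
gripper_width: 15.6
```

```bash
python3 - <<'E'
from h import *
lev(np.arange(.7,-0.1,-.12))
E
```

```text
t21.9 pos [ 572.8 -190.3  257.2] yaw -78.9 tilt 1.27 grip 15.6 F [-3.5  3.2  8. ] q6 1.03 q1 -0.36
px -46.6 r 203.8 q 0.764 toolz [ 0.016 -0.015 -1.   ]
q 0.70 world [115. 176.] shift [ 0.76 -0.02 -1.26]
q 0.58 world [ 93. 188.] shift [ 2.21 -0.02 -1.21]
q 0.46 world [ 70. 198.] shift [ 2.34 -0.02 -0.93]
q 0.34 world [ 45. 205.] shift [ 2.43 -0.02 -0.65]
q 0.22 world [ 21. 209.] shift [ 2.49 -0.01 -0.35]
q 0.10 world [ -5. 210.] shift [ 2.52 -0.01 -0.05]
q -0.02 world [-30. 208.] shift [ 2.51 -0.    0.25]
```

Call:
servo_tool(
  rows=[
    [[1,0.8,0,-1.2,0],[1,2.2,0,-1.2,0],[1,2.3,0,-0.9,0],[1,2.4,0,-0.6,0],[1,0,0,0,0]],
  ],
)

```text
clock: 22.58
position: [587.3, -270.6, 298.0]
tcp_rot: [0.001, 0.772, -0.635, 0.011]
ft_force: [0.8, -1.5, 1.6]
gripper_width: 15.5
```

```bash
python3 - <<'E'
from h import *
lev(np.arange(.22,-0.1,-.1))
E
```

```text
t22.6 pos [ 587.3 -270.6  298. ] yaw -78.9 tilt 1.22 grip 15.5 F [ 0.8 -1.5  1.6] q6 0.91 q1 -0.47
px -48.1 r 207.9 q 0.318 toolz [ 0.015 -0.015 -1.   ]
q 0.22 world [ 21. 209.] shift [ 2.01 -0.01 -0.47]
q 0.12 world [ -0. 210.] shift [ 2.1  -0.01 -0.06]
q 0.02 world [-21. 209.] shift [ 2.09 -0.    0.15]
q -0.08 world [-42. 206.] shift [ 2.07 -0.    0.35]
```

Call:
servo_tool(
  rows=[
    [[1,2.0,0,-0.4,0],[1,2.1,0,0,0],[1,2.1,0,0.2,0],[1,0.4,0,0,0],[1,0,0,0,0],[6,0,0,0,0],[6,0,0,0,0],[6,0,0,0,0]],
  ],
)

```text
clock: 23.58
position: [600.6, -338.7, 300.2]
tcp_rot: [-0.001, 0.772, -0.636, 0.007]
ft_force: [0.5, 0.0, -0.5]
gripper_width: 42.8
```

```bash
python3 - <<'E'
from h import *
lev([0])
c=bot.capture("wrist"); save(c,"w10")
E
```

```text
t23.6 pos [ 600.6 -338.7  300.2] yaw -78.9 tilt 0.79 grip 42.8 F [ 0.5  0.  -0.5] q6 0.83 q1 -0.55
px -48.4 r 208.2 q -0.017 toolz [ 0.012 -0.007 -1.   ]
q 0.00 world [-26. 208.] shift [-0.34 -0.   -0.23]
```

View pics/w10.png

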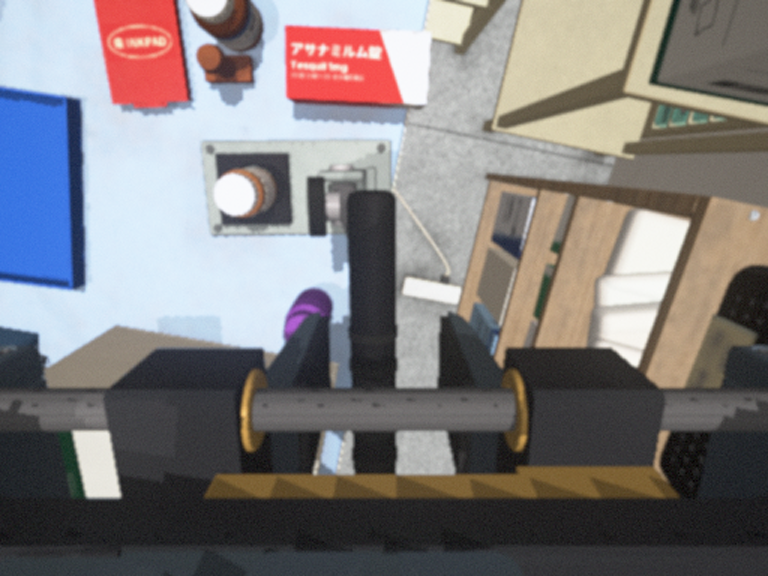

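Call:
servo_tool(
  rows=[
    [[6,0,0,-2,0],[6,0,0,-4,0],[6,0,0,-4,0],[6,0,0,0,0]],
  ],
)

```text
clock: 24.12
position: [599.5, -338.5, 407.8]
tcp_rot: [-0.001, 0.772, -0.636, 0.008]
ft_force: [0.4, 0.4, -0.2]
gripper_width: 59.9
```

```bash
python3 - <<'E'
from h import *
to(624,-213,330,11.4)
c=bot.capture("wrist")
W=pts(c); im=c["color"].astype(int)
m=(W[...,2]>60)&(W[...,2]<100)&(np.abs(W[...,0]-624)<25)&(np.abs(W[...,1]+213)<25)&(im.min(2)>130)
P=W[m]; print(m.sum(), np.percentile(P[:,2],[5,50,75,95]), cv2.minEnclosingCircle(P[P[:,2]>78][:,:2].astype(np.float32)))
E
```

```text
t24.1 pos [ 599.5 -338.5  407.8] yaw -79.0 tilt 0.92 grip 59.9 F [ 0.4  0.4 -0.2] q6 0.83 q1 -0.55
toolz [ 0.0135 -0.0088 -0.9999]
spin -1.577
shift cm (now axes) [-11.94  -4.72   7.7 ] norm 14.97
409 [72.37842457 80.97287464 81.65674965 82.63804815] ((624.774169921875, -212.8379364013672), 17.051401138305664)
```

Call:
servo_tool(
  rows=[
    [[6.5,-4,-1.6,0,0],[6.5,-4,-1.6,0,0],[6.5,-4,-1.5,0,0],[6.5,0,0,0,-0.175],[6.5,0,0,0,-0.175],[6.5,0,0,0,-0.175],[6.5,0,0,0,-0.175],[6.5,0,0,0,-0.175],[6.5,0,0,0,-0.175],[6.5,0,0,0,-0.175],[6.5,0,0,0,-0.175],[6.5,0,0,0,-0.175],[6.5,0,0,0,0]],
  ],
)

```text
clock: 25.8
position: [618.3, -205.9, 396.5]
tcp_rot: [0.001, 0.992, 0.123, -0.002]
ft_force: [0.6, -0.4, 0.0]
gripper_width: 65.1
```

```bash
python3 - <<'E'
from h import *
to(624.5,-213,140,11.4)
E
```

```text
t25.8 pos [ 618.3 -205.9  396.5] yaw 14.1 tilt 0.22 grip 65.1 F [ 0.6 -0.4  0. ] q6 -0.60 q1 -0.36
toolz [-0.0028 -0.0027 -1.    ]
spin 0.047
shift cm (now axes) [ 0.51  0.79 25.66] norm 25.67
```

Call:
servo_tool(
  rows=[
    [[6.5,0.5,0.8,0,0.05],[6.5,0,0,4,0],[6.5,0,0,4,0],[6.5,0,0,4,0],[6.5,0,0,4,0],[6.5,0,0,4,0],[6.5,0,0,3,0],[6.5,0,0,0,0]],
  ],
)

```text
clock: 26.8
position: [623.1, -212.9, 158.3]
tcp_rot: [0.001, 0.997, 0.078, -0.003]
ft_force: [-0.7, -0.1, -0.0]
gripper_width: 65.0
```

```bash
python3 - <<'E'
from h import *
to(624.5,-213,100,11.4)
E
```

```text
t26.8 pos [ 623.1 -212.9  158.3] yaw 8.9 tilt 0.32 grip 65.0 F [-0.7 -0.1 -0. ] q6 -0.52 q1 -0.36
toolz [-0.0053 -0.0019 -1.    ]
spin -0.044
shift cm (now axes) [0.17 0.03 5.83] norm 5.83
```

Call:
servo_tool(
  rows=[
    [[6.5,0.1,0,0,-0.03],[6.5,0,0,3,0],[6.5,0,0,3,0],[6.5,0,0,3,0],[6.5,0,0,0,0]],
  ],
)

```text
clock: 27.42
position: [628.9, -214.7, 74.8]
tcp_rot: [0.003, 0.996, 0.092, 0.002]
ft_force: [0.1, -0.1, 0.4]
gripper_width: 65.1
```

```bash
python3 - <<'E'
from h import *
to(624.5,-213,39,11.4)
c=bot.capture("wrist"); save(c,"w11")
E
```

```text
t27.4 pos [ 628.9 -214.7   74.8] yaw 10.6 tilt 0.43 grip 65.1 F [ 0.1 -0.1  0.4] q6 -0.54 q1 -0.36
toolz [ 0.0049 -0.0058 -1.    ]
spin -0.014
shift cm (now axes) [-0.42 -0.28  3.58] norm 3.61
```

View pics/w11.png

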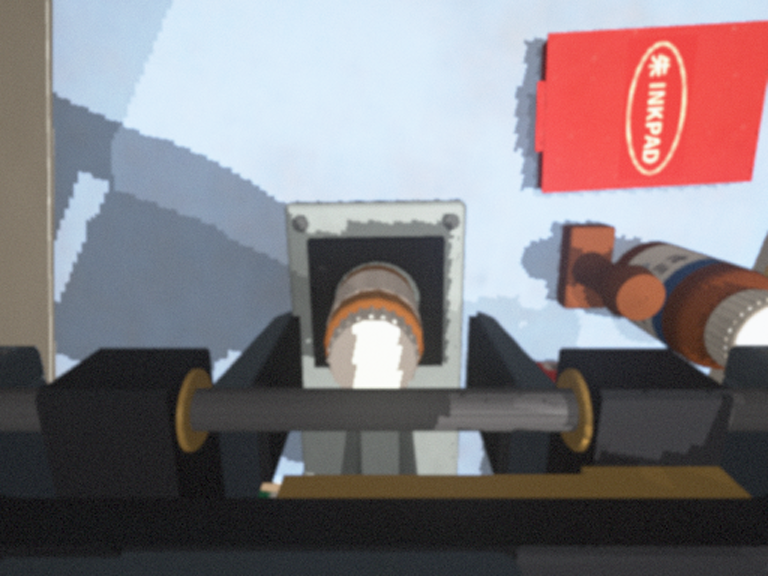

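Call:
servo_tool(
  rows=[
    [[6.5,-0.4,-0.25,1,-0.01],[6.5,0,0,1.4,0],[6.5,0,0,1,0],[6.5,0,0,0,0],[3,0,0,0,0],[3,0,0,0,0],[3,0,0,0,0],[3,0,0,0,0]],
  ],
  squeeze=25,
)

```text
clock: 28.48
position: [627.4, -214.3, 44.4]
tcp_rot: [0.005, 0.995, 0.098, 0.005]
ft_force: [-1.4, -0.7, -2.1]
gripper_width: 39.6
```

```bash
python3 - <<'E'
from h import *
to(624.5,-213,39,11.4)
E
```

```text
t28.5 pos [ 627.4 -214.3   44.4] yaw 11.2 tilt 0.78 grip 39.6 F [-1.4 -0.7 -2.1] q6 -0.55 q1 -0.36
toolz [ 0.0109 -0.0082 -0.9999]
spin -0.003
shift cm (now axes) [-0.26 -0.19  0.54] norm 0.63
```

Call:
servo_tool(
  rows=[
    [[3,0,0,-1.5,0],[3,0,0,-2,0],[3,0,0,-2,0],[3,0,0,-2,0],[3,0,0,-1.5,0],[3,0,0,0,0]],
  ],
)

```text
clock: 29.22
position: [627.6, -213.9, 143.4]
tcp_rot: [0.006, 0.995, 0.098, 0.007]
ft_force: [0.8, -0.1, -2.0]
gripper_width: 39.1
```

```bash
python3 - <<'E'
from h import *
to(600,0,135,11.4)
E
```

```text
t29.2 pos [ 627.6 -213.9  143.4] yaw 11.2 tilt 1.02 grip 39.1 F [ 0.8 -0.1 -2. ] q6 -0.55 q1 -0.36
toolz [ 0.015  -0.0096 -0.9998]
spin -0.003
shift cm (now axes) [  1.43 -21.53   0.59] norm 21.58
```

Call:
servo_tool(
  rows=[
    [[3,0.4,-5.2,0.1,0],[3,0.4,-5.2,0.1,0],[3,0.4,-5.2,0.1,0],[3,0.3,-5.0,0.1,0],[3,0,0,0,0],[3,0,0,0,0]],
  ],
)

```text
clock: 29.98
position: [600.2, -3.7, 134.1]
tcp_rot: [0.005, 0.995, 0.097, 0.005]
ft_force: [-0.2, -0.4, -1.4]
gripper_width: 39.3
```

```bash
python3 - <<'E'
from h import *
to(600,0,60,11.4)
c=bot.capture("wrist"); save(c,"w12")
E
```

```text
t30.0 pos [600.2  -3.7 134.1] yaw 11.1 tilt 0.88 grip 39.3 F [-0.2 -0.4 -1.4] q6 -0.23 q1 -0.04
toolz [ 0.0119 -0.0096 -0.9999]
spin -0.005
shift cm (now axes) [-0.02 -0.45  7.4 ] norm 7.42
```

View pics/w12.png

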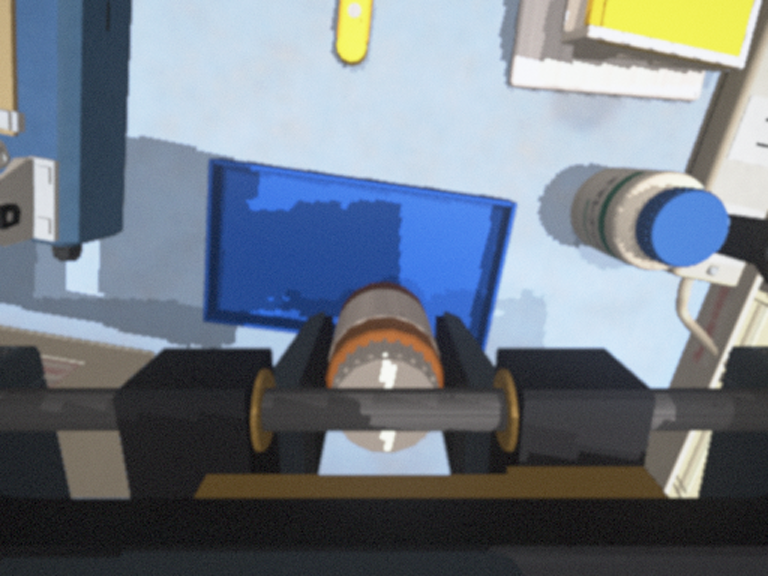

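Vial is held; tray is below. Lower it.

Call:
servo_tool(
  rows=[
    [[3,0,-0.4,2,0],[3,0,0,2,0],[3,0,0,2,0],[3,0,0,1.5,0],[3,0,0,0.8,0],[3,0,0,0,0]],
  ],
)

```text
clock: 30.78
position: [599.5, -3.0, 43.0]
tcp_rot: [0.005, 0.995, 0.095, 0.004]
ft_force: [-0.7, -0.4, -0.3]
gripper_width: 39.8
```

```bash
python3 - <<'E'
from h import *
to(600,0,39.4,11.4)
E
```

```text
t30.8 pos [599.5  -3.   43. ] yaw 10.9 tilt 0.75 grip 39.8 F [-0.7 -0.4 -0.3] q6 -0.22 q1 -0.04
toolz [ 0.0088 -0.0096 -0.9999]
spin -0.009
shift cm (now axes) [ 0.11 -0.29  0.36] norm 0.48
```

Call:
servo_tool(
  rows=[
    [[3,0,0,0.35,0],[3,0,0,0.2,0],[6,0,0,0,0],[6,0,0,0,0],[6,0,0,-1,0],[6.5,0,0,-2,0],[6.5,0,0,-4,0],[6.5,0,0,-5,0],[6.5,0,0,-5,0],[6.5,0,0,0,0]],
  ],
)

```text
clock: 32.02
position: [599.4, -1.3, 222.4]
tcp_rot: [0.006, 0.995, 0.095, 0.007]
ft_force: [1.5, -0.4, -0.2]
gripper_width: 64.9
```

```bash
python3 - <<'E'
from h import *
st()
c=bot.capture("wrist"); save(c,"w13"); W=pts(c); im=c["color"].astype(int)
m=(W[...,2]>60)&(W[...,2]<100)&(np.abs(W[...,0]-600)<30)&(np.abs(W[...,1]+2)<30)&(im.min(2)>130)
P=W[m]; print(m.sum(), np.percentile(P[:,2],[5,50,75,95]), cv2.minEnclosingCircle(P[P[:,2]>70][:,:2].astype(np.float32)))
c=bot.capture("top"); save(c,"t13",(110,300,90,380),2.7); np.savez("t13.npz",W=pts(c),im=c["color"])
E
```

```text
t32.0 pos [599.4  -1.3 222.4] yaw 10.9 tilt 1.05 grip 64.9 F [ 1.5 -0.4 -0.2] q6 -0.22 q1 -0.04
834 [72.94976815 76.26240819 76.74210992 77.45143678] ((599.4490966796875, -1.1578627824783325), 17.227237701416016)
```

View pics/t13.png

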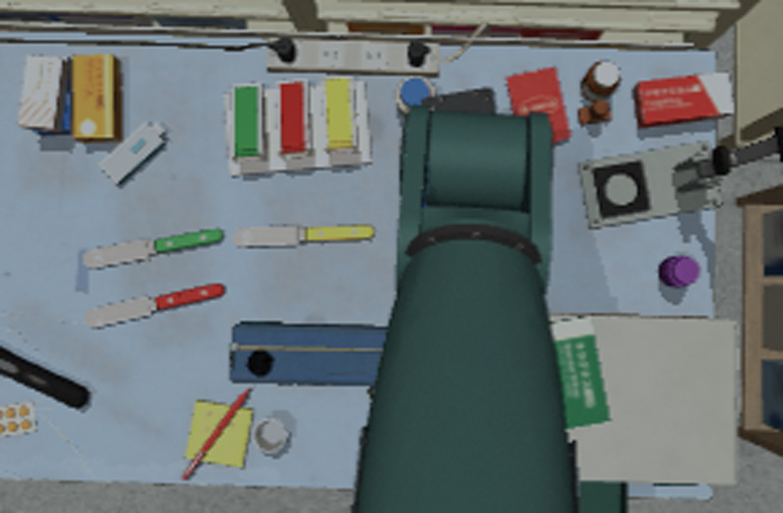

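View pics/w13.png

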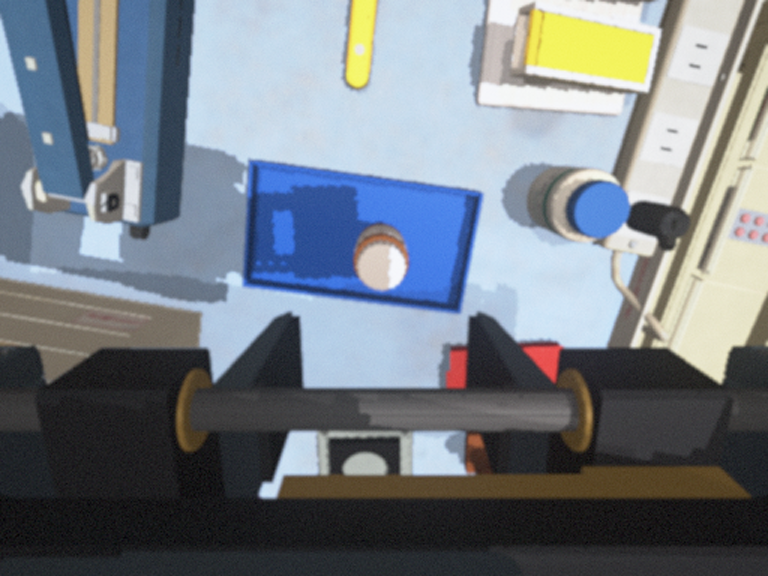

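```bash
python3 - <<'E'
from h import *
W=np.load("top0.npz")["W"].reshape(-1,3)
print("sealer: xmax by y and z band")
for ylo in range(-20,340,30):
    m=(W[:,1]>ylo)&(W[:,1]<ylo+30)&(W[:,0]>330)&(W[:,0]<520)&(W[:,2]>25)&(W[:,2]<260)
    q=W[m]
    if len(q)>3:
        r=[]
        for zb in(30,60,90,120,150,180):
            t=q[q[:,2]>zb]; r.append((zb,round(t[:,0].max()) if len(t) else None))
        print(ylo,"xmin %.0f zmax %.0f"%(q[:,0].min(),q[:,2].max()),r)
im=np.load("top0.npz")["color"]; W2=np.load("top0.npz")["W"]
hsv=cv2.cvtColor(im,cv2.COLOR_BGR2HSV)
for n,(lo,hi) in {"green":(45,85),"yellow":(22,38),"red":(0,8)}.items():
    m=(hsv[...,0]>=lo)&(hsv[...,0]<=hi)&(hsv[...,1]>150)&(hsv[...,2]>60)
    for k,(a,b,c,d) in {"roof":(640,760,120,320),"sp":(400,580,100,500)}.items():
        mm=m&(W2[...,0]>a)&(W2[...,0]<b)&(W2[...,1]>c)&(W2[...,1]<d)
        l,ll,ss,_=cv2.connectedComponentsWithStats(mm.astype(np.uint8)); 
        if l<2: continue
        i=1+np.argmax(ss[1:,4]); P=W2[ll==i]; r=cv2.minAreaRect(P[:,:2].astype(np.float32))
        print(n,k,len(P),np.round(np.median(P,0)),[np.round(x,1) for x in r], "z",np.round([P[:,2].min(),P[:,2].max()]))
E
```

```text
sealer: xmax by y and z band
-20 xmin 358 zmax 93 [(30, 430), (60, 418), (90, 412), (120, None), (150, None), (180, None)]
10 xmin 357 zmax 100 [(30, 430), (60, 418), (90, 412), (120, None), (150, None), (180, None)]
40 xmin 356 zmax 109 [(30, 429), (60, 405), (90, 405), (120, None), (150, None), (180, None)]
70 xmin 341 zmax 120 [(30, 431), (60, 405), (90, 405), (120, None), (150, None), (180, None)]
100 xmin 340 zmax 129 [(30, 430), (60, 404), (90, 404), (120, 404), (150, None), (180, None)]
130 xmin 357 zmax 136 [(30, 430), (60, 404), (90, 404), (120, 404), (150, None), (180, None)]
160 xmin 356 zmax 148 [(30, 432), (60, 404), (90, 404), (120, 404), (150, None), (180, None)]
190 xmin 355 zmax 204 [(30, 431), (60, 412), (90, 405), (120, 405), (150, 405), (180, 405)]
220 xmin 354 zmax 205 [(30, 430), (60, 408), (90, 408), (120, 408), (150, 408), (180, 408)]
250 xmin 357 zmax 170 [(30, 430), (60, 405), (90, 405), (120, 405), (150, 405), (180, None)]
280 xmin 357 zmax 64 [(30, 429), (60, 403), (90, None), (120, None), (150, None), (180, None)]
green sp 1 [528. 363.   8.] [array([528.4, 362.9]), array([0., 0.]), np.float64(0.0)] z [8. 8.]
yellow roof 1 [660. 159.  67.] [array([659.5, 158.8]), array([0., 0.]), np.float64(0.0)] z [67. 67.]
yellow sp 7 [545. 163.  12.] [array([544.9, 163.1]), array([ 0.3, 20.4]), np.float64(2.7)] z [ 7. 18.]
red roof 198 [699. 223.  47.] [array([699., 223.]), array([94.6, 28.1]), np.float64(7.3)] z [23. 70.]
red sp 96 [464. 352.  12.] [array([464.1, 352.2]), array([16. , 88.5]), np.float64(14.3)] z [ 5. 20.]
```

Call:
servo_tool(
  rows=[
    [[6,0,0,-2,-0.175],[6,0,0,-2,-0.175],[6,0,0,0,-0.175],[6,0,0,0,-0.175],[6,0,0,0,-0.175],[6,0,0,0,-0.175],[6,0,0,0,-0.175],[6,0,0,0,-0.15],[6,0,0,0,0]],
  ],
)

```text
clock: 33.25
position: [590.1, -0.7, 248.3]
tcp_rot: [-0.001, 0.693, 0.72, -0.007]
ft_force: [-0.2, 0.5, 0.3]
gripper_width: 60.2
```

```bash
python3 - <<'E'
from h import *
to(585,222,260,90)
E
```

```text
t33.2 pos [590.1  -0.7 248.3] yaw 92.2 tilt 0.76 grip 60.2 F [-0.2  0.5  0.3] q6 -1.64 q1 -0.04
toolz [-0.0099 -0.0088 -0.9999]
spin 0.038
shift cm (now axes) [22.26  0.33 -1.36] norm 22.30
```

Call:
servo_tool(
  rows=[
    [[6,5,0,-0.4,0.04],[6,5,0,-0.3,0],[6,5,0,-0.3,0],[6,5,0,-0.3,0],[6,0,0,0,0],[6,0,0,0,0]],
  ],
)

```text
clock: 34.0
position: [587.9, 204.1, 255.4]
tcp_rot: [-0.002, 0.717, 0.697, -0.01]
ft_force: [0.3, 0.6, 0.2]
gripper_width: 60.0
```

```bash
python3 - <<'E'
from h import *
st()
c=bot.capture("wrist"); save(c,"w14"); np.savez("w14.npz",W=pts(c),im=c["color"])
E
```

```text
t34.0 pos [587.9 204.1 255.4] yaw 88.4 tilt 1.13 grip 60.0 F [0.3 0.6 0.2] q6 -1.24 q1 0.30
```

View pics/w14.png

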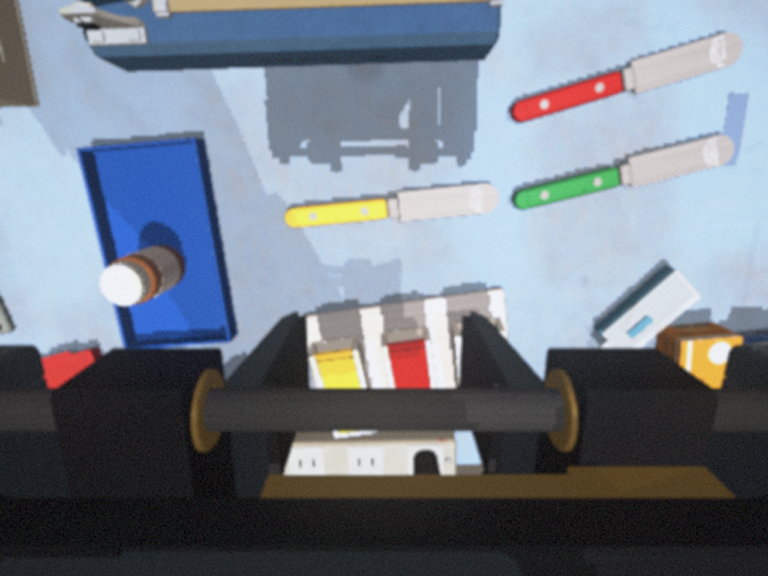

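```bash
cat >> h.py <<'E'
HUE={"green":(45,90),"yellow":(20,38),"red":(0,9)}
def spat(c,color,box,zmax=25,zmin=-5):
    W=pts(c); hsv=cv2.cvtColor(c["color"],cv2.COLOR_BGR2HSV); lo,hi=HUE[color]
    h=hsv[...,0]; hm=((h>=lo)&(h<=hi))|((h>172) if color=="red" else False)
    m=hm&(hsv[...,1]>130)&(hsv[...,2]>70)&(W[...,0]>box[0])&(W[...,0]<box[1])&(W[...,1]>box[2])&(W[...,1]<box[3])&(W[...,2]<zmax)&(W[...,2]>zmin)
    n,l,s,_=cv2.connectedComponentsWithStats(m.astype(np.uint8)); 
    if n<2: print("none"); return
    i=1+np.argmax(s[1:,4]); C=Cam(c); v,u=np.nonzero(l==i)
    P=np.array([C.onz(a,b,14)[:2] for a,b in zip(u,v)],np.float32)
    r=cv2.minAreaRect(P); bp=cv2.boxPoints(r)
    e0=bp[1]-bp[0]; e1=bp[2]-bp[1]; L=e0 if np.linalg.norm(e0)>np.linalg.norm(e1) else e1
    L=L/np.linalg.norm(L)
    mu,ev,_=cv2.PCACompute2(P,None); 
    print(color,"n",len(P),"rect c",np.round(r[0],1),"size",np.round(r[1],1),"dir rect %.1f pca %.1f"%(np.degrees(np.arctan2(L[1],L[0]))%180,np.degrees(np.arctan2(ev[0][1],ev[0][0]))%180),"mean z",np.round(np.median(W[l==i][:,2]),1))
    return r
E
python3 - <<'E'
from h import *
c=bot.capture("wrist")
for k in HUE: spat(c,k,(400,620,100,520))
for t in["spatula_red","spatula_yellow","spatula_green"]:
    for b in bot.boxes_of(t,"wrist")[:2]: print(t,round(b["score"],2),np.round(b["xyz"]))
E
```

```text
green n 596 rect c [538.8 357.2] size [14.2 86.5] dir rect 102.4 pca 102.8 mean z 14.2
yellow n 702 rect c [554.4 160.1] size [15.8 87.1] dir rect 94.3 pca 94.4 mean z 14.2
red n 912 rect c [466.1 352.3] size [15.8 89.3] dir rect 104.6 pca 104.8 mean z 14.0
spatula_red 0.84 [453. 416.   9.]
spatula_yellow 0.87 [552. 227.   8.]
spatula_green 0.73 [528. 420.  10.]
```

Call:
servo_tool(
  rows=[
    [[6,-3,0,0,0.175],[6,-3,0,0,0.175],[6,-2,0,0,0.175],[6,0,0,0,0.175],[6,0,0,0,0.175],[6,0,0,0,0.175],[6,0,0,0,0.175],[6,0,0,0,0.175],[6,0,0,0,0.12],[6,0,0,0,0]],
  ],
)

```text
clock: 35.5
position: [573.5, 116.4, 257.8]
tcp_rot: [0.005, 1.0, -0.019, -0.007]
ft_force: [0.4, 0.7, -0.7]
gripper_width: 59.8
```

```bash
python3 - <<'E'
from h import *
to(660,110,260,4)
E
```

```text
t35.5 pos [573.5 116.4 257.8] yaw -2.2 tilt 1.02 grip 59.8 F [ 0.4  0.7 -0.7] q6 0.21 q1 0.16
toolz [-0.0147 -0.0099 -0.9998]
spin -0.108
shift cm (now axes) [ 8.67  0.31 -0.34] norm 8.68
```

Call:
servo_tool(
  rows=[
    [[6,4,0,0,-0.1],[6,4,0,0,0],[6,0,0,0,0],[6,0,0,0,0]],
  ],
)

```text
clock: 36.0
position: [654.8, 115.9, 256.6]
tcp_rot: [0.005, 0.999, 0.037, -0.008]
ft_force: [0.5, -0.0, -0.6]
gripper_width: 60.1
```

```bash
python3 - <<'E'
from h import *
st()
c=bot.capture("wrist"); save(c,"w15"); np.savez("w15.npz",W=pts(c),im=c["color"])
E
```

```text
t36.0 pos [654.8 115.9 256.6] yaw 4.2 tilt 1.03 grip 60.1 F [ 0.5 -0.  -0.6] q6 0.07 q1 0.14
```

View pics/w15.png

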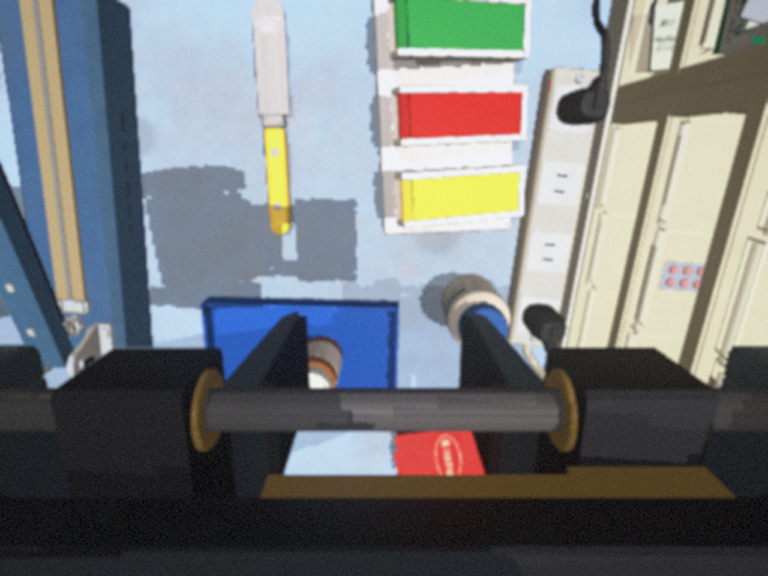

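```bash
python3 - <<'E'
from h import *
d=np.load("w15.npz"); W=d["W"]; im=d["im"]; hsv=cv2.cvtColor(im,cv2.COLOR_BGR2HSV)
for n,(lo,hi) in HUE.items():
    m=(hsv[...,0]>=lo)&(hsv[...,0]<=hi)&(hsv[...,1]>120)&(W[...,0]>620)&(W[...,0]<780)&(W[...,1]>120)&(W[...,1]<330)
    k,l,s,_=cv2.connectedComponentsWithStats(m.astype(np.uint8)); i=1+np.argmax(s[1:,4]); P=W[l==i]
    r=cv2.minAreaRect(P[:,:2].astype(np.float32)); A=np.c_[P[:,0],P[:,1],np.ones(len(P))]; co=np.linalg.lstsq(A,P[:,2],rcond=None)[0]
    mu,ev,_=cv2.PCACompute2(P[:,:2].astype(np.float32),None)
    g=-np.array(co[:2]); print(n,len(P),[np.round(x,1) for x in r],"pca yaw %.1f"%(np.degrees(np.arctan2(ev[0][1],ev[0][0]))),"slope %.1f deg dir %.1f"%(np.degrees(np.arctan(np.linalg.norm(g))),np.degrees(np.arctan2(g[1],g[0]))),"z at c %.1f"%(co@[*r[0],1]))
# height profile along rows through red roof
for row in (60,75,78,127,130):
    print(row,[tuple(np.round(W[row,u]).astype(int)) for u in range(245,360,4)])
E
```

```text
green 2512 [array([694.6, 282.7]), array([94.9, 29.5]), np.float64(7.3)] pca yaw 7.1 slope 19.9 deg dir 7.7 z at c 49.0
yellow 1899 [array([709.1, 163.1]), array([95.6, 28.6]), np.float64(7.0)] pca yaw 7.0 slope 19.9 deg dir 6.6 z at c 49.1
red 2256 [array([702. , 222.8]), array([95.8, 29.7]), np.float64(6.9)] pca yaw 7.1 slope 19.9 deg dir 7.3 z at c 49.0
60 [(np.int64(628), np.int64(240), np.int64(1)), (np.int64(633), np.int64(240), np.int64(-1)), (np.int64(638), np.int64(240), np.int64(8)), (np.int64(643), np.int64(240), np.int64(8)), (np.int64(648), np.int64(235), np.int64(54)), (np.int64(653), np.int64(234), np.int64(66)), (np.int64(657), np.int64(234), np.int64(66)), (np.int64(661), np.int64(235), np.int64(62)), (np.int64(665), np.int64(235), np.int64(64)), (np.int64(670), np.int64(236), np.int64(60)), (np.int64(674), np.int64(236), np.int64(61)), (np.int64(679), np.int64(237), np.int64(58)), (np.int64(683), np.int64(237), np.int64(58)), (np.int64(687), np.int64(238), np.int64(54)), (np.int64(692), np.int64(238), np.int64(54)), (np.int64(697), np.int64(239), np.int64(51)), (np.
[... 5223 characters left out ...]
int64(54)), (np.int64(701), np.int64(163), np.int64(53)), (np.int64(706), np.int64(163), np.int64(50)), (np.int64(710), np.int64(164), np.int64(49)), (np.int64(716), np.int64(164), np.int64(47)), (np.int64(721), np.int64(164), np.int64(45)), (np.int64(726), np.int64(164), np.int64(42)), (np.int64(731), np.int64(164), np.int64(41)), (np.int64(736), np.int64(165), np.int64(39)), (np.int64(741), np.int64(165), np.int64(38)), (np.int64(747), np.int64(165), np.int64(35)), (np.int64(752), np.int64(165), np.int64(34)), (np.int64(757), np.int64(166), np.int64(32)), (np.int64(768), np.int64(165), np.int64(9)), (np.int64(769), np.int64(166), np.int64(25)), (np.int64(772), np.int64(167), np.int64(31))]
```

```bash
python3 - <<'E'
from h import *
c=bot.capture("wrist")
r=spat(c,"yellow",(480,620,90,280))
a=np.radians(94.4)
p=np.array(r[0])+12*np.array([np.cos(a),np.sin(a)]); print(p)
to(*p,90,4.4)
E
```

```text
yellow n 794 rect c [556.4 160. ] size [16.7 87.7] dir rect 94.3 pca 94.3 mean z 14.0
[555.51327059 171.95111374]
t36.1 pos [654.6 116.1 256.9] yaw 4.2 tilt 1.01 grip 60.2 F [-0.1  0.3 -1.3] q6 0.07 q1 0.14
toolz [-0.0145 -0.0099 -0.9998]
spin -0.003
shift cm (now axes) [-9.22 -6.45 16.78] norm 20.20
```

Call:
servo_tool(
  rows=[
    [[4.5,-4.6,-3.1,0,0],[4.5,-4.6,-3.1,0,0],[4.5,0,0,0,0],[4.5,0,0,4,0],[4.5,0,0,4,0],[4.5,0,0,4,0],[4.5,0,0,3,0],[4.5,0,0,0,0]],
  ],
)

```text
clock: 37.1
position: [553.2, 169.5, 106.7]
tcp_rot: [0.004, 0.999, 0.039, -0.005]
ft_force: [-0.8, 0.2, 0.5]
gripper_width: 44.6
```

```bash
python3 - <<'E'
from h import *
c=bot.capture("wrist"); save(c,"w16")
r=spat(c,"yellow",(480,620,90,280))
to(555,172,30,4.4)
E
```

```text
yellow n 1657 rect c [555.3 160. ] size [16.1 87.7] dir rect 94.2 pca 94.0 mean z 14.2
t37.1 pos [554.1 169.8 108.1] yaw 4.4 tilt 0.60 grip 45.2 F [-0.2  0.1 -0.4] q6 0.19 q1 0.26
toolz [-0.0067 -0.0081 -0.9999]
spin 0.000
shift cm (now axes) [ 0.16 -0.27  7.8 ] norm 7.81
```

View pics/w16.png

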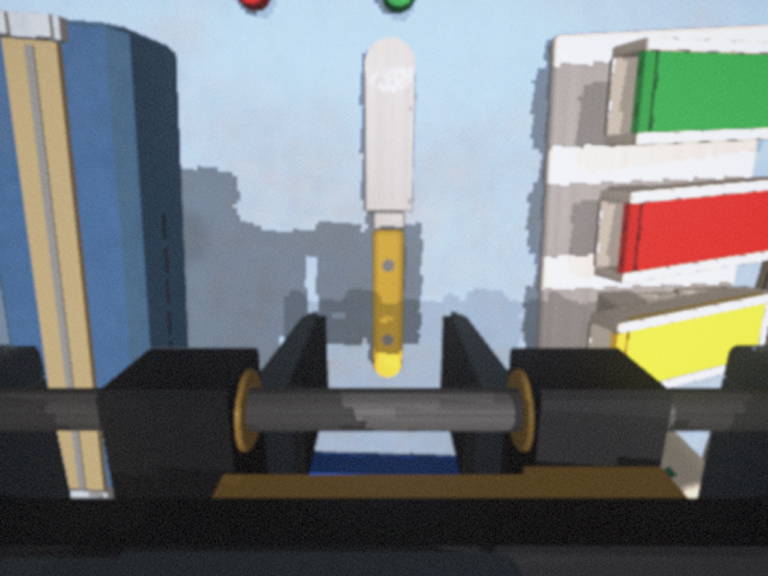

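Call:
servo_tool(
  rows=[
    [[4.5,0.1,-0.2,2.5,0],[4.5,0,0,2.5,0],[4.5,0,0,2,0],[4.5,0,0,1.5,0],[4.5,0,0,0,0]],
  ],
)

```text
clock: 37.78
position: [560.1, 172.1, 27.6]
tcp_rot: [0.003, 0.999, 0.039, 0.002]
ft_force: [-0.1, -0.1, -0.4]
gripper_width: 45.1
```

```bash
python3 - <<'E'
from h import *
to(555,172,10,4.2)
E
```

```text
t37.8 pos [560.1 172.1  27.6] yaw 4.4 tilt 0.37 grip 45.1 F [-0.1 -0.1 -0.4] q6 0.19 q1 0.26
toolz [ 0.0034 -0.0055 -1.    ]
spin 0.004
shift cm (now axes) [-0.52 -0.04  1.76] norm 1.84
```

Call:
servo_tool(
  rows=[
    [[4.5,-0.5,0,0.8,0],[4.5,0,0,0.7,0],[4.5,0,0,0.2,0],[4.5,0,0,0,0]],
  ],
)

```text
clock: 38.28
position: [555.7, 171.8, 10.9]
tcp_rot: [0.003, 0.999, 0.039, 0.002]
ft_force: [-0.1, 0.4, -0.1]
gripper_width: 44.9
```

```bash
python3 - <<'E'
from h import *
to(555,172,10,4.2)
E
```

```text
t38.3 pos [555.7 171.8  10.9] yaw 4.4 tilt 0.41 grip 44.9 F [-0.1  0.4 -0.1] q6 0.19 q1 0.26
toolz [ 0.0052 -0.005  -1.    ]
spin 0.004
shift cm (now axes) [-0.07 -0.02  0.09] norm 0.12
```

Call:
servo_tool(
  rows=[
    [[1,0,0,0.1,0],[1,0,0,0,0],[1,0,0,0,0],[1,0,0,0,0],[1,0,0,0,0]],
  ],
  squeeze=18,
)

```text
clock: 38.9
position: [556.1, 171.9, 10.3]
tcp_rot: [0.003, 0.999, 0.039, 0.003]
ft_force: [0.5, -1.0, -0.5]
gripper_width: 17.7
```

```bash
python3 - <<'E'
from h import *
st()
E
```

```text
t38.9 pos [556.1 171.9  10.3] yaw 4.4 tilt 0.43 grip 17.7 F [ 0.5 -1.  -0.5] q6 0.19 q1 0.26
```

Call:
servo_tool(
  rows=[
    [[1,0,0,-2,0],[1,0,0,-3,0],[1,0,0,-3,0],[1,0,0,-3,0],[1,-2,1.6,0,0.175],[1,-2,1.6,0,0.175],[1,0,0,0,0.175],[1,0,0,0,0.175],[1,0,0,0,0.175],[1,0,0,0,0.175],[1,0,0,0,0.175],[1,0,0,0,0.175],[1,0,0,0,0.13],[1,0,0,0,0],[1,0,0,0,0]],
  ],
)

```text
clock: 40.78
position: [516.1, 140.8, 142.5]
tcp_rot: [-0.006, 0.732, -0.681, 0.008]
ft_force: [0.1, -0.0, 0.1]
gripper_width: 18.1
```

```bash
python3 - <<'E'
from h import *
to(515.8,139.4,100,-83)
c=bot.capture("wrist"); save(c,"w17"); np.savez("w17.npz",W=pts(c),im=c["color"])
E
```

```text
t40.8 pos [516.1 140.8 142.5] yaw -85.9 tilt 1.14 grip 18.1 F [ 0.1 -0.   0.1] q6 1.73 q1 0.23
toolz [ 0.0198 -0.0015 -0.9998]
spin -0.050
shift cm (now axes) [0.12 0.13 4.25] norm 4.25
```

View pics/w17.png

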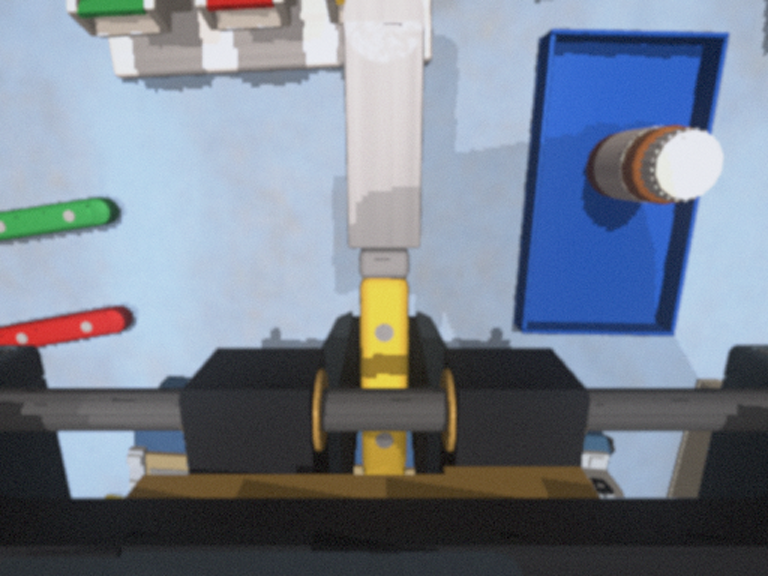

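```bash
cat >> h.py <<'E'
def blade(c,p,z0,half=30,dx=(0,200)):
    """blade cloud: points near height z0; p TCP; assumes yaw -83 insertion"""
    W=pts(c); s=bot.state(); M=rot(s["tcp_rot"]); f=-M[:,1].copy(); f[2]=0; f/=np.linalg.norm(f)  # forward
    l=np.array([-f[1],f[0],0]); D=W-np.array(s["position"]); a=D@f; b=D@l
    m=(a>dx[0])&(a<dx[1])&(np.abs(b)<half)&(W[...,2]>z0-28)&(W[...,2]<z0+20)
    n,lab,st_,_=cv2.connectedComponentsWithStats(m.astype(np.uint8)); i=1+np.argmax(st_[1:,4]); m=lab==i
    A,B,Z=a[m],b[m],W[...,2][m]
    print("fwd yaw %.1f"%np.degrees(np.arctan2(f[1],f[0])),"range a %.1f..%.1f"%(np.percentile(A,1),A.max()))
    for lo in range(int(dx[0]),int(A.max()),12):
        q=(A>=lo)&(A<lo+12)
        if q.sum()>15:
            bb=B[q]; print(lo+6,"mid b %.1f width %.1f z %.1f"%((np.percentile(bb,1)+np.percentile(bb,99))/2,np.percentile(bb,99)-np.percentile(bb,1),np.median(Z[q])))
E
python3 - <<'E'
from h import *
c=bot.capture("wrist"); s,M,p,y=st(); blade(c,p,p[2]-3,dx=(20,160))
E
```

```text
t40.9 pos [516.1 140.7 142.2] yaw -85.9 tilt 1.12 grip 18.1 F [ 0.4 -0.4 -1.4] q6 1.73 q1 0.23
fwd yaw 4.1 range a 21.8..122.7
26 mid b -0.4 width 17.0 z 146.9
38 mid b -0.1 width 17.0 z 146.9
50 mid b -0.3 width 25.1 z 142.3
62 mid b -0.3 width 25.6 z 142.7
74 mid b -0.3 width 25.1 z 143.0
86 mid b -0.2 width 25.5 z 143.3
98 mid b -0.2 width 25.2 z 143.5
110 mid b -0.2 width 25.4 z 143.9
122 mid b -0.2 width 25.0 z 144.1
```

Call:
servo_tool(
  rows=[
    [[1,0,0,2,-0.05],[1,0,0,2,0],[1,0,0,2,0],[1,0,0,1.5,0],[1,0,0,0,0],[1,0,0,0,0]],
  ],
)

```text
clock: 41.62
position: [518.5, 140.9, 66.4]
tcp_rot: [-0.007, 0.751, -0.66, 0.008]
ft_force: [0.5, -0.4, 0.5]
gripper_width: 18.1
```

```bash
cat >> h.py <<'E'
MOUTH={"red":np.array([654.6,217.0,58]),"yellow":np.array([661.7,157.3,58]),"green":np.array([647.2,276.9,58])}
SF=np.array([np.cos(np.radians(7)),np.sin(np.radians(7)),0]); SL=np.array([-SF[1],SF[0],0])
def ins(color,g=45,dist=None,z=None):
    s,M,p,yaw=st(); d=p-MOUTH[color]
    print("toolz",np.round(M[:,2],3),"TCP rel mouth: along %.1f lat %.1f up %.1f"%(d@SF,d@SL,d[2]), "yaw err %.1f"%(yaw+83))
    if dist is not None:
        t=MOUTH[color]-dist*SF; t[2]=z; w=M.T@(t-p)/10; print("spin %.3f"%(np.radians(yaw+83)),"shift",np.round(w,2))
E
python3 - <<'E'
from h import *
ins("yellow",dist=147,z=54)
c=bot.capture("wrist"); save(c,"w18"); s=bot.state(); blade(c,None,s["position"][2],dx=(20,135))
E
```

```text
t41.6 pos [518.5 140.9  66.4] yaw -82.6 tilt 1.21 grip 18.1 F [ 0.5 -0.4  0.5] q6 1.67 q1 0.22
toolz [ 0.021 -0.001 -1.   ] TCP rel mouth: along -144.1 lat 1.1 up 8.4 yaw err 0.4
spin 0.008 shift [0.11 0.32 1.23]
fwd yaw 7.4 range a 21.8..122.8
26 mid b -0.4 width 17.0 z 70.8
38 mid b -0.1 width 17.0 z 70.8
50 mid b -0.3 width 25.1 z 66.3
62 mid b -0.4 width 25.6 z 66.6
74 mid b -0.3 width 25.1 z 66.9
86 mid b -0.4 width 25.5 z 67.2
98 mid b -0.2 width 25.4 z 67.5
110 mid b -0.3 width 25.5 z 67.9
122 mid b -0.3 width 25.0 z 68.0
```

View pics/w18.png

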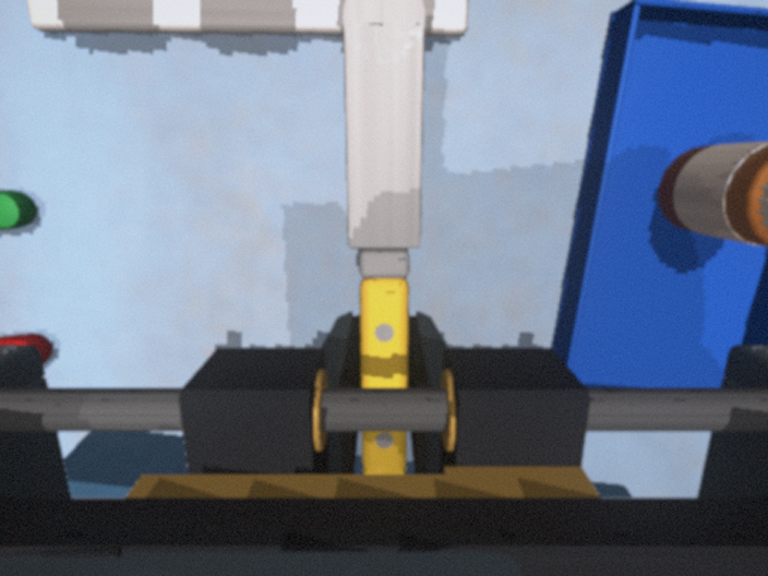

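Call:
servo_tool(
  rows=[
    [[1,0.07,0.2,0.8,0.008],[1,0,0,0.4,0],[1,0,0,0,0]],
  ],
)

```text
clock: 42.05
position: [517.3, 140.0, 54.5]
tcp_rot: [-0.007, 0.749, -0.663, 0.009]
ft_force: [0.1, 0.2, -0.7]
gripper_width: 18.0
```

```bash
python3 - <<'E'
from h import *
ins("yellow",dist=122,z=54.6)
E
```

```text
t42.0 pos [517.3 140.   54.5] yaw -83.0 tilt 1.31 grip 18.0 F [ 0.1  0.2 -0.7] q6 1.68 q1 0.22
toolz [ 0.023 -0.001 -1.   ] TCP rel mouth: along -145.4 lat 0.4 up -3.5 yaw err -0.0
spin -0.001 shift [ 0.04 -2.34  0.04]
```

Call:
servo_tool(
  rows=[
    [[1,0,-0.6,0.01,0],[1,0,-0.6,0.02,0],[1,0,-0.6,0.02,0],[1,0,-0.4,0,0],[1,0,0,0,0]],
  ],
)

```text
clock: 42.68
position: [541.5, 142.9, 54.9]
tcp_rot: [-0.008, 0.749, -0.663, 0.009]
ft_force: [0.2, 0.3, -0.3]
gripper_width: 17.9
```

```bash
python3 - <<'E'
from h import *
ins("yellow",dist=122,z=54.6)
c=bot.capture("wrist"); s=bot.state(); blade(c,None,s["position"][2],dx=(20,100)); save(c,"w19")
c=bot.capture("scene"); save(c,"s19",(150,330,160,340),4)
E
```

```text
t42.7 pos [541.5 142.9  54.9] yaw -83.0 tilt 1.36 grip 17.9 F [ 0.2  0.3 -0.3] q6 1.68 q1 0.22
toolz [ 0.024 -0.001 -1.   ] TCP rel mouth: along -121.0 lat 0.4 up -3.1 yaw err -0.0
spin -0.001 shift [0.04 0.1  0.03]
fwd yaw 7.0 range a 21.3..100.0
26 mid b -0.4 width 17.0 z 59.5
38 mid b -0.2 width 17.1 z 59.6
50 mid b -0.4 width 25.1 z 55.1
62 mid b -0.4 width 25.6 z 55.4
74 mid b -0.3 width 25.2 z 55.7
86 mid b -0.4 width 25.5 z 56.0
98 mid b -0.3 width 25.2 z 56.3
```

View pics/s19.png

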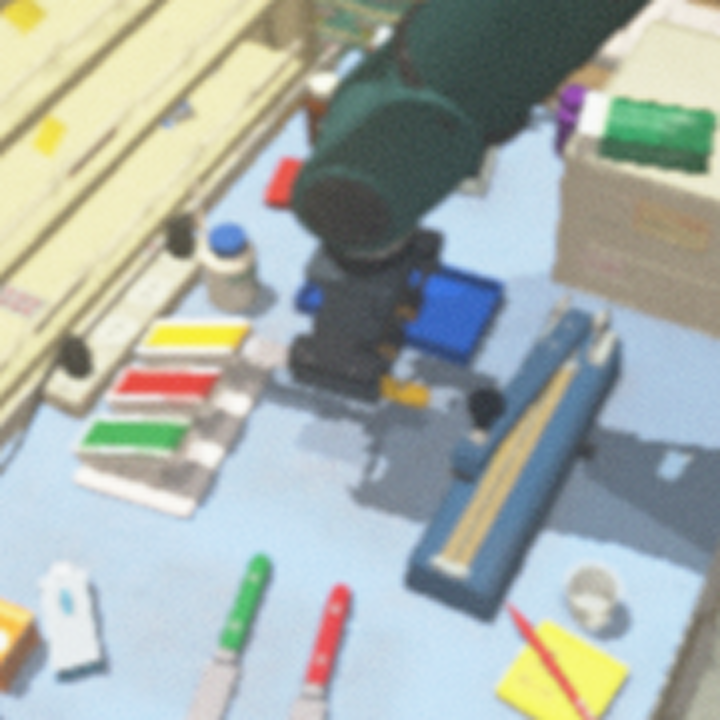

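Call:
servo_tool(
  rows=[
    [[1,0,-0.3,0,0],[1,0,-0.3,0,0],[1,0,0,0,0]],
  ],
)

```text
clock: 43.15
position: [546.6, 143.5, 54.7]
tcp_rot: [-0.007, 0.749, -0.663, 0.009]
ft_force: [-0.5, -0.7, -1.3]
gripper_width: 17.9
```

```bash
python3 - <<'E'
from h import *
ins("yellow",dist=117,z=54.6)
E
```

```text
t43.1 pos [546.6 143.5  54.7] yaw -83.0 tilt 1.26 grip 17.9 F [-0.5 -0.7 -1.3] q6 1.68 q1 0.22
toolz [ 0.022 -0.001 -1.   ] TCP rel mouth: along -115.9 lat 0.4 up -3.3 yaw err -0.0
spin -0.001 shift [0.04 0.11 0.01]
```

Call:
servo_tool(
  rows=[
    [[1,0,0,-0.5,0],[1,0,0,-0.5,0],[1,0,0,0,0]],
  ],
  squeeze=12,
)

```text
clock: 43.52
position: [546.3, 143.5, 65.5]
tcp_rot: [-0.007, 0.749, -0.663, 0.009]
ft_force: [-0.6, 0.4, -1.5]
gripper_width: 18.0
```

```bash
python3 - <<'E'
from h import *
ins("yellow",dist=117,z=54.6)
c=bot.capture("wrist"); s=bot.state(); blade(c,None,s["position"][2],dx=(20,100)); save(c,"w20")
E
```

```text
t43.5 pos [546.3 143.5  65.5] yaw -83.0 tilt 1.27 grip 18.0 F [-0.6  0.4 -1.5] q6 1.68 q1 0.22
toolz [ 0.022 -0.001 -1.   ] TCP rel mouth: along -116.2 lat 0.4 up 7.5 yaw err -0.0
spin -0.001 shift [0.04 0.11 1.09]
fwd yaw 7.0 range a 21.1..100.0
26 mid b -0.4 width 17.2 z 67.6
38 mid b -0.4 width 16.8 z 66.6
50 mid b -0.4 width 25.8 z 61.1
62 mid b -0.4 width 25.4 z 60.4
74 mid b -0.4 width 25.0 z 59.7
86 mid b -0.4 width 25.8 z 59.0
98 mid b -0.4 width 25.4 z 58.4
```

Call:
servo_tool(
  rows=[
    [[1,0,-0.05,-0.6,0],[1,0,-0.1,-0.6,0],[1,0,-0.12,-0.6,0],[1,0,-0.16,-0.6,0],[1,0,0,0,0]],
  ],
)

```text
clock: 44.2
position: [550.5, 144.2, 91.5]
tcp_rot: [-0.007, 0.749, -0.663, 0.009]
ft_force: [-1.5, 0.2, -1.1]
gripper_width: 17.7
```

```bash
python3 - <<'E'
from h import *
ins("yellow",dist=117,z=54.6)
c=bot.capture("wrist"); s=bot.state(); blade(c,None,s["position"][2]-12,dx=(20,100)); save(c,"w21")
E
```

```text
t44.2 pos [550.5 144.2  91.5] yaw -83.0 tilt 1.30 grip 17.7 F [-1.5  0.2 -1.1] q6 1.67 q1 0.22
toolz [ 0.023 -0.001 -1.   ] TCP rel mouth: along -111.9 lat 0.5 up 33.5 yaw err -0.0
spin -0.001 shift [0.04 0.59 3.68]
fwd yaw 7.0 range a 21.0..100.0
26 mid b -0.4 width 17.8 z 87.7
38 mid b -0.4 width 23.5 z 84.2
50 mid b -0.5 width 25.0 z 76.2
62 mid b -0.4 width 25.0 z 73.1
74 mid b -0.4 width 25.0 z 69.9
86 mid b -0.4 width 25.0 z 66.8
98 mid b -0.4 width 25.0 z 64.2
```

Call:
servo_tool(
  rows=[
    [[1,0,-0.2,-0.45,0],[1,0,-0.2,-0.35,0],[1,0,0,0,0]],
  ],
)

```text
clock: 44.62
position: [554.1, 144.6, 99.5]
tcp_rot: [-0.007, 0.749, -0.663, 0.008]
ft_force: [0.1, 1.5, -0.6]
gripper_width: 18.1
```

```bash
python3 - <<'E'
from h import *
ins("yellow",dist=117,z=54.6)
c=bot.capture("wrist"); s=bot.state(); blade(c,None,s["position"][2]-18,dx=(20,94))
E
```

```text
t44.6 pos [554.1 144.6  99.5] yaw -83.0 tilt 1.24 grip 18.1 F [ 0.1  1.5 -0.6] q6 1.67 q1 0.22
toolz [ 0.022 -0.001 -1.   ] TCP rel mouth: along -108.3 lat 0.5 up 41.5 yaw err -0.0
spin -0.001 shift [0.03 0.96 4.47]
fwd yaw 7.0 range a 20.9..94.0
26 mid b -0.5 width 16.8 z 93.6
38 mid b -0.5 width 24.2 z 89.2
50 mid b -0.5 width 25.5 z 80.3
62 mid b -0.5 width 25.7 z 76.4
74 mid b -0.5 width 25.8 z 72.2
86 mid b -0.5 width 25.9 z 68.4
98 mid b -0.5 width 24.8 z 66.0
```

Call:
servo_tool(
  rows=[
    [[1,0,-0.8,0.26,0],[1,0,-0.8,0.3,0],[1,0,-0.8,0.31,0],[1,0,0,0,0]],
  ],
)

```text
clock: 45.18
position: [580.1, 147.7, 90.2]
tcp_rot: [-0.007, 0.749, -0.663, 0.008]
ft_force: [-0.5, -0.1, -0.5]
gripper_width: 18.1
```

```bash
python3 - <<'E'
from h import *
ins("yellow",dist=60,z=58+60*.364+3)
c=bot.capture("wrist"); s=bot.state(); blade(c,None,s["position"][2]-18,dx=(20,80)); save(c,"w22")
E
```

```text
t45.2 pos [580.1 147.7  90.2] yaw -83.0 tilt 1.23 grip 18.1 F [-0.5 -0.1 -0.5] q6 1.67 q1 0.21
toolz [ 0.021 -0.001 -1.   ] TCP rel mouth: along -82.2 lat 0.4 up 32.2 yaw err -0.0
spin -0.001 shift [ 0.04 -2.21  0.78]
fwd yaw 7.0 range a 20.7..79.9
26 mid b -0.5 width 16.8 z 84.3
38 mid b -0.5 width 24.3 z 79.8
50 mid b -0.5 width 25.5 z 71.0
62 mid b -0.5 width 25.7 z 66.8
74 mid b -0.0 width 37.0 z 62.7
```

View pics/w22.png

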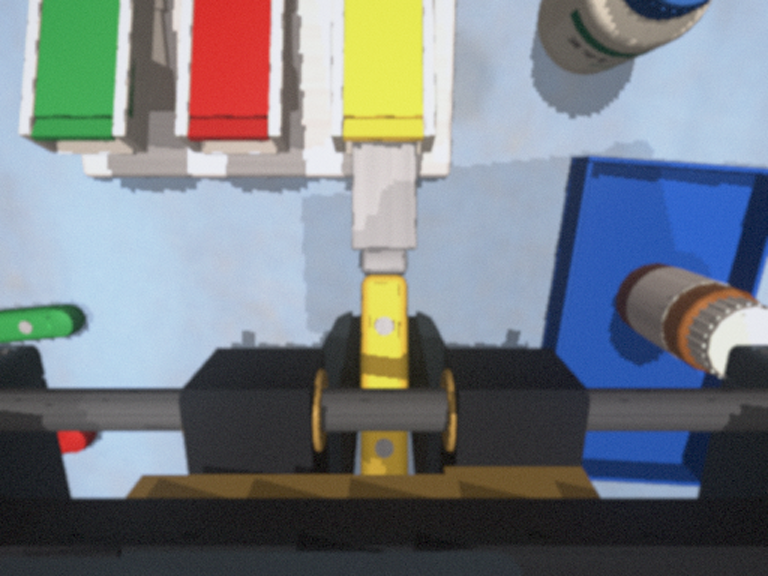

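Blade is entering the yellow sleeve centred. Keep pushing along the slope.

Call:
servo_tool(
  rows=[
    [[1,0,-0.8,0.31,0],[1,0,-0.8,0.31,0],[1,0,-0.6,0.23,0],[1,0,0,0,0]],
  ],
)

```text
clock: 45.72
position: [603.3, 150.5, 81.7]
tcp_rot: [-0.007, 0.749, -0.663, 0.008]
ft_force: [-0.5, 0.1, -1.6]
gripper_width: 17.7
```

```bash
python3 - <<'E'
from h import *
ins("yellow",dist=42,z=58+42*.364+3)
c=bot.capture("wrist"); s=bot.state(); blade(c,None,s["position"][2]-18,dx=(20,60)); save(c,"w23")
E
```

```text
t45.7 pos [603.3 150.5  81.7] yaw -83.0 tilt 1.23 grip 17.7 F [-0.5  0.1 -1.6] q6 1.66 q1 0.21
toolz [ 0.022 -0.001 -1.   ] TCP rel mouth: along -58.8 lat 0.4 up 23.7 yaw err -0.0
spin -0.001 shift [ 0.03 -1.66  0.58]
fwd yaw 7.0 range a 20.5..59.9
26 mid b -0.4 width 16.8 z 75.9
38 mid b -0.5 width 24.2 z 71.3
50 mid b -0.1 width 32.8 z 62.3
62 mid b -0.1 width 39.2 z 61.3
```

Call:
servo_tool(
  rows=[
    [[1,0,-0.6,0.23,0],[1,0,-0.5,0.19,0],[1,0,-0.4,0.15,0],[1,0,0,0,0]],
  ],
)

```text
clock: 46.28
position: [618.9, 152.4, 76.0]
tcp_rot: [-0.007, 0.749, -0.663, 0.008]
ft_force: [-0.1, 0.3, -0.4]
gripper_width: 18.0
```

```bash
python3 - <<'E'
from h import *
ins("yellow",dist=42,z=58+42*.364+3)
c=bot.capture("wrist"); save(c,"w24")
E
```

```text
t46.3 pos [618.9 152.4  76. ] yaw -83.0 tilt 1.21 grip 18.0 F [-0.1  0.3 -0.4] q6 1.66 q1 0.21
toolz [ 0.021 -0.001 -1.   ] TCP rel mouth: along -43.1 lat 0.3 up 18.0 yaw err -0.0
spin -0.001 shift [ 0.03 -0.11 -0.03]
```

View pics/w24.png

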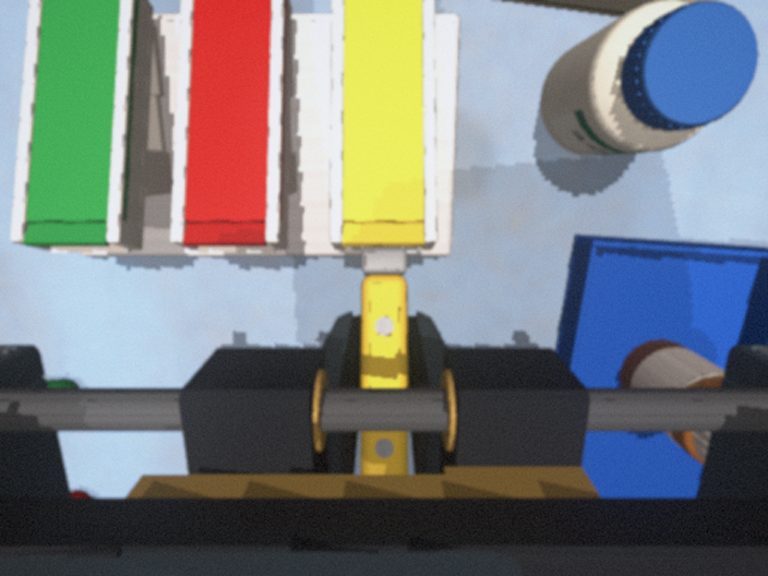

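Nearly home; push gently to the stop.

Call:
servo_tool(
  rows=[
    [[1,0,-0.25,0.1,0],[1,0,-0.25,0.1,0],[1,0,-0.25,0.1,0]],
  ],
)

```text
clock: 46.7
position: [622.0, 152.7, 73.0]
tcp_rot: [-0.003, 0.749, -0.663, 0.005]
ft_force: [-11.5, -2.0, 10.5]
gripper_width: 17.8
```

```bash
python3 - <<'E'
from h import *
ins("yellow",dist=42,z=58+42*.364+3)
E
```

```text
t46.7 pos [622.  152.7  73. ] yaw -83.0 tilt 0.66 grip 17.8 F [-11.5  -2.   10.5] q6 1.66 q1 0.21
toolz [ 0.011 -0.003 -1.   ] TCP rel mouth: along -40.0 lat 0.3 up 15.0 yaw err -0.0
spin -0.001 shift [ 0.03  0.2  -0.33]
```

Call:
servo_tool(
  rows=[
    [[3.6,0,0,0,0],[3.6,0,0,0,0],[3.6,0,0,-1,0],[3.6,0,0,-3,0],[3.6,0,0,-5,0],[3.6,0,0,-5,0],[3.6,0,0,0,0]],
  ],
)

```text
clock: 47.58
position: [621.3, 153.3, 220.5]
tcp_rot: [-0.004, 0.749, -0.663, 0.006]
ft_force: [-0.6, 0.8, 0.1]
gripper_width: 36.1
```

```bash
python3 - <<'E'
from h import *
st()
c=bot.capture("wrist"); save(c,"w25")
c=bot.capture("top"); save(c,"t25",(110,300,90,380),2.7)
E
```

```text
t47.6 pos [621.3 153.3 220.5] yaw -83.0 tilt 0.87 grip 36.1 F [-0.6  0.8  0.1] q6 1.66 q1 0.21
```

View pics/w25.png

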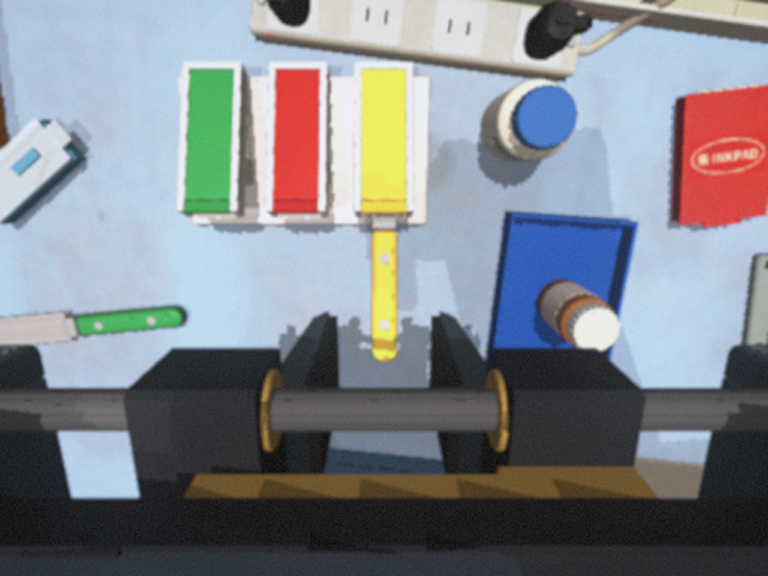

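View pics/t25.png

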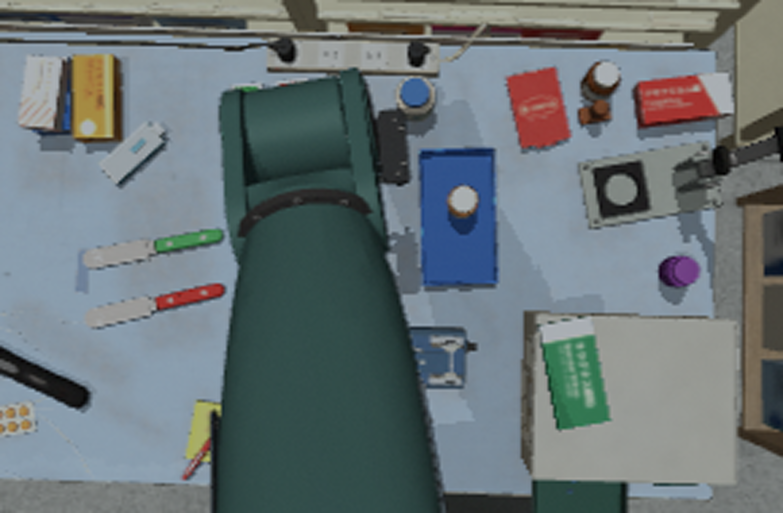

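Call:
servo_tool(
  rows=[
    [[4.5,-4.1,3,-0.3,0],[4.5,-4.1,3,-0.3,0],[4.5,-4.1,3,0,0],[4.5,-4,3,0,0],[4.5,0,0,0,-0.17],[4.5,0,0,0,-0.17],[4.5,0,0,0,-0.17],[4.5,0,0,0,-0.17],[4.5,0,0,0,-0.17],[4.5,0,0,0,-0.17],[4.5,0,0,0,-0.17],[4.5,0,0,0,-0.17],[4.5,0,0,0,-0.17],[4.5,0,0,0,-0.17],[4.5,0,0,0,0]],
  ],
)

```text
clock: 49.55
position: [465.7, 299.0, 199.7]
tcp_rot: [0.008, 0.988, 0.151, -0.011]
ft_force: [-0.9, 0.1, 0.5]
gripper_width: 44.9
```

```bash
python3 - <<'E'
from h import *
c=bot.capture("wrist"); save(c,"w26")
for k in("red","green"):
    r=spat(c,k,(400,620,200,520))
    if r is not None:
        a=np.radians(104.5); print(np.array(r[0])+12*np.array([np.cos(a),np.sin(a)]))
to(463,364,110,14.7)
E
```

```text
red n 1054 rect c [465.8 353.9] size [15.9 87.5] dir rect 104.6 pca 104.6 mean z 14.2
[462.76762623 365.49881417]
green n 807 rect c [538.6 358.8] size [15.2 85.7] dir rect 103.0 pca 102.2 mean z 14.3
[535.54793019 370.45230538]
t49.6 pos [465.8 299.  199.7] yaw 17.3 tilt 1.53 grip 45.0 F [0.5 0.3 0.4] q6 0.24 q1 0.53
toolz [-0.0187 -0.019  -0.9996]
spin 0.045
shift cm (now axes) [ 1.87 -6.4   8.85] norm 11.09
```

View pics/w26.png

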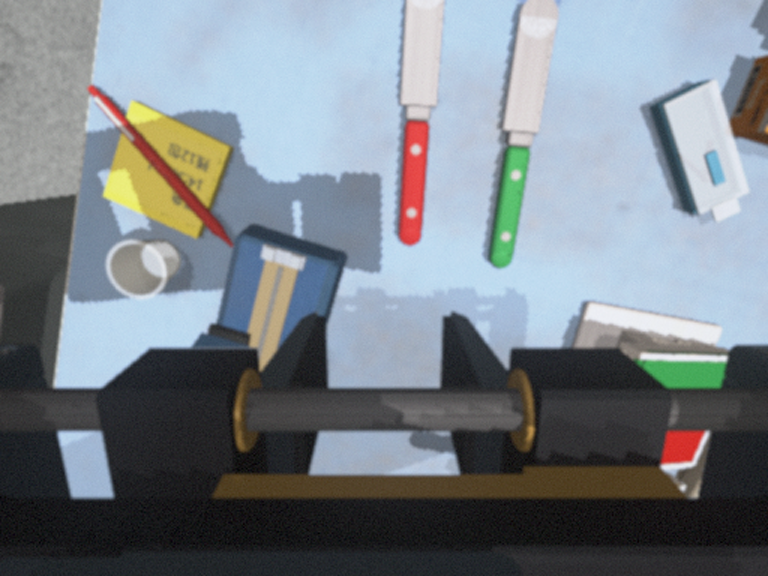

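Call:
servo_tool(
  rows=[
    [[4.5,1,-3.3,0,0.045],[4.5,0.9,-3.3,0,0],[4.5,0,0,0,0],[4.5,0,0,3.5,0],[4.5,0,0,3.5,0],[4.5,0,0,2,0],[4.5,0,0,0,0]],
  ],
)

```text
clock: 50.48
position: [463.2, 365.2, 103.9]
tcp_rot: [0.009, 0.993, 0.115, -0.012]
ft_force: [-0.8, 0.3, 0.4]
gripper_width: 44.7
```

```bash
python3 - <<'E'
from h import *
c=bot.capture("wrist"); save(c,"w27")
r=spat(c,"red",(400,620,200,520)); a=np.radians(104.5); print(np.array(r[0])+12*np.array([np.cos(a),np.sin(a)]))
to(463,365,10,14.7)
E
```

```text
red n 1596 rect c [466.  354.2] size [16.  87.3] dir rect 104.2 pca 104.7 mean z 14.2
[462.990313   365.80597359]
t50.5 pos [463.7 365.6 104.8] yaw 13.2 tilt 1.65 grip 44.6 F [-0.1 -0.2 -0.3] q6 0.40 q1 0.63
toolz [-0.0203 -0.0204 -0.9996]
spin -0.026
shift cm (now axes) [ 0.15 -0.11  9.48] norm 9.48
```

Call:
servo_tool(
  rows=[
    [[4.5,0.1,-0.1,2.5,-0.026],[4.5,0,0,2.5,0],[4.5,0,0,2,0],[4.5,0,0,1,0],[4.5,0,0,0,0]],
  ],
)

```text
clock: 51.15
position: [466.7, 367.4, 28.1]
tcp_rot: [0.007, 0.992, 0.127, -0.008]
ft_force: [0.3, -0.9, 0.3]
gripper_width: 45.3
```

```bash
python3 - <<'E'
from h import *
to(463,365.8,10,14.6)
E
```

```text
t51.1 pos [466.7 367.4  28.1] yaw 14.6 tilt 1.18 grip 45.3 F [ 0.3 -0.9  0.3] q6 0.38 q1 0.63
toolz [-0.0136 -0.0156 -0.9998]
spin 0.000
shift cm (now axes) [-0.37  0.04  1.82] norm 1.85
```

Call:
servo_tool(
  rows=[
    [[4.5,-0.4,0.1,0.8,0],[4.5,0,0,0.7,0],[4.5,0,0,0.25,0],[4.5,0,0,0,0]],
  ],
)

```text
clock: 51.65
position: [463.3, 365.5, 11.0]
tcp_rot: [0.006, 0.992, 0.127, -0.007]
ft_force: [-0.5, -0.8, 0.3]
gripper_width: 45.1
```

```bash
python3 - <<'E'
from h import *
to(463,365.8,10,14.6)
E
```

```text
t51.6 pos [463.3 365.5  11. ] yaw 14.6 tilt 1.07 grip 45.1 F [-0.5 -0.8  0.3] q6 0.38 q1 0.63
toolz [-0.012  -0.0144 -0.9998]
spin 0.000
shift cm (now axes) [-0.03 -0.04  0.1 ] norm 0.11
```

Call:
servo_tool(
  rows=[
    [[1,0,0,0.1,0],[1,0,0,0,0],[1,0,0,0,0],[1,0,0,0,0],[1,0,0,-2,0],[1,0,0,-4,0],[1,0,0,-4,0],[1,0,0,-4,0],[1,0,0,0,0]],
  ],
  squeeze=18,
)

```text
clock: 52.78
position: [465.6, 368.1, 159.9]
tcp_rot: [0.006, 0.992, 0.127, -0.006]
ft_force: [0.6, -0.4, -0.8]
gripper_width: 18.1
```

Call:
servo_tool(
  rows=[
    [[1,0,0,0,0.17],[1,0,0,0,0.17],[1,0,0,0,0.17],[1,0,0,0,0.17],[1,0,0,0,0.17],[1,0,0,0,0.17],[1,0,0,0,0.17],[1,0,0,0,0.17],[1,0,0,0,0.17],[1,0,0,0,0.15],[1,0,0,0,0]],
  ],
)

```text
clock: 54.15
position: [461.5, 365.1, 159.4]
tcp_rot: [0.011, 0.739, -0.674, 0.0]
ft_force: [0.9, -0.5, -0.0]
gripper_width: 17.8
```

```bash
python3 - <<'E'
from h import *
ins("red",dist=150,z=150)
E
```

```text
t54.1 pos [461.5 365.1 159.4] yaw -84.7 tilt 1.23 grip 17.8 F [ 0.9 -0.5 -0. ] q6 2.11 q1 0.63
toolz [-0.014 -0.016 -1.   ] TCP rel mouth: along -173.6 lat 170.5 up 101.4 yaw err -1.7
spin -0.030 shift [16.96 -2.89  1.15]
```

Call:
servo_tool(
  rows=[
    [[1,4.2,-0.7,0,-0.03],[1,4.2,-0.7,0,0],[1,4.2,-0.7,0,0],[1,4.2,-0.7,0,0],[1,0,0,0,0],[1,0,0,0,0]],
  ],
)

```text
clock: 54.9
position: [509.8, 197.2, 161.2]
tcp_rot: [0.011, 0.757, -0.653, -0.0]
ft_force: [0.1, -0.2, -1.8]
gripper_width: 17.9
```

```bash
python3 - <<'E'
from h import *
ins("red",dist=147,z=70)
c=bot.capture("wrist"); save(c,"w28"); s=bot.state(); blade(c,None,s["position"][2],dx=(20,125))
E
```

```text
t54.9 pos [509.8 197.2 161.2] yaw -81.5 tilt 1.29 grip 17.9 F [ 0.1 -0.2 -1.8] q6 1.76 q1 0.33
toolz [-0.015 -0.016 -1.   ] TCP rel mouth: along -146.2 lat -2.0 up 103.2 yaw err 1.5
spin 0.025 shift [-0.33 -0.08  9.12]
fwd yaw 8.5 range a 22.0..122.5
26 mid b -0.6 width 17.0 z 164.7
38 mid b -0.3 width 17.0 z 164.4
50 mid b -0.6 width 25.1 z 159.4
62 mid b -0.6 width 25.5 z 159.4
74 mid b -0.5 width 25.1 z 159.3
86 mid b -0.6 width 25.5 z 159.2
98 mid b -0.4 width 25.3 z 159.1
110 mid b -0.5 width 25.3 z 159.0
122 mid b -0.5 width 24.9 z 159.0
```

View pics/w28.png

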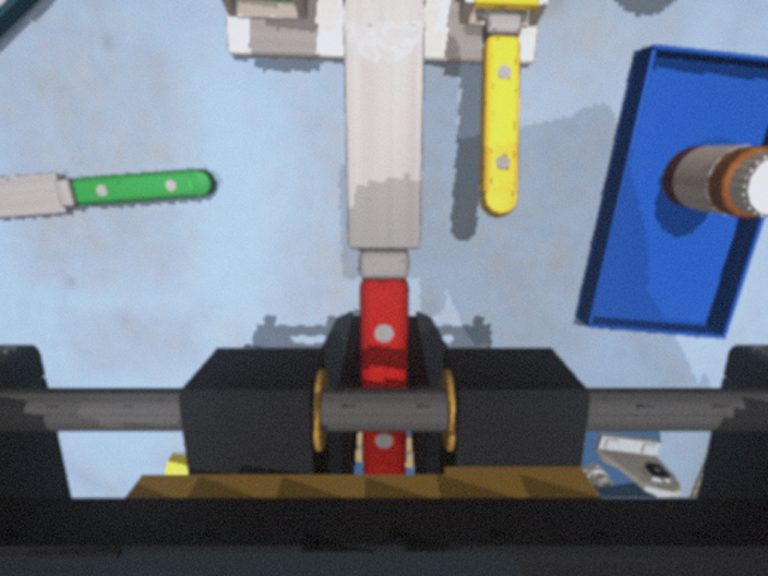

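Call:
servo_tool(
  rows=[
    [[1,-0.3,0,2.5,0.025],[1,0,0,2.5,0],[1,0,0,2.2,0],[1,0,0,1.5,0],[1,0,0,0,0],[1,0,0,0,0]],
  ],
)

```text
clock: 55.7
position: [507.5, 203.8, 72.7]
tcp_rot: [0.01, 0.753, -0.658, 0.0]
ft_force: [0.7, -0.2, -0.1]
gripper_width: 17.6
```

```bash
python3 - <<'E'
from h import *
ins("red",dist=147,z=58.8)
c=bot.capture("wrist"); save(c,"w29"); s=bot.state(); blade(c,None,s["position"][2],dx=(20,125))
E
```

```text
t55.7 pos [507.5 203.8  72.7] yaw -82.4 tilt 1.19 grip 17.6 F [ 0.7 -0.2 -0.1] q6 1.79 q1 0.34
toolz [-0.014 -0.016 -1.   ] TCP rel mouth: along -147.6 lat 4.8 up 14.7 yaw err 0.6
spin 0.011 shift [ 0.46 -0.08  1.39]
fwd yaw 7.6 range a 21.7..122.5
26 mid b -0.3 width 17.0 z 76.2
38 mid b -0.1 width 17.0 z 75.9
50 mid b -0.3 width 25.0 z 71.0
62 mid b -0.4 width 25.6 z 71.0
74 mid b -0.3 width 25.1 z 70.9
86 mid b -0.3 width 25.4 z 70.8
98 mid b -0.1 width 25.4 z 70.8
110 mid b -0.3 width 25.4 z 70.7
122 mid b -0.2 width 24.9 z 70.7
```

Call:
servo_tool(
  rows=[
    [[1,0.45,0,0.8,0.011],[1,0,0,0.5,0],[1,0,0,0,0],[1,0,0,0,0]],
  ],
)

```text
clock: 56.25
position: [508.7, 198.8, 60.0]
tcp_rot: [0.01, 0.749, -0.663, 0.001]
ft_force: [-0.8, 0.1, -0.6]
gripper_width: 17.7
```

```bash
python3 - <<'E'
from h import *
ins("red",dist=122,z=58.6)
E
```

```text
t56.2 pos [508.7 198.8  60. ] yaw -83.1 tilt 1.09 grip 17.7 F [-0.8  0.1 -0.6] q6 1.80 q1 0.33
toolz [-0.012 -0.015 -1.   ] TCP rel mouth: along -147.0 lat -0.3 up 2.0 yaw err -0.1
spin -0.001 shift [-0.04 -2.5   0.11]
```

Call:
servo_tool(
  rows=[
    [[1,-0.06,-0.6,0.12,0],[1,0,-0.6,0,0],[1,0,-0.6,0,0],[1,0,-0.5,0,0],[1,0,-0.3,0,0],[1,0,0,0,0]],
  ],
)

```text
clock: 57.0
position: [536.9, 203.0, 58.7]
tcp_rot: [0.009, 0.749, -0.663, 0.001]
ft_force: [0.1, -0.8, -1.1]
gripper_width: 18.0
```

```bash
python3 - <<'E'
from h import *
ins("red",dist=116,z=58.6)
c=bot.capture("wrist"); save(c,"w30"); s=bot.state(); blade(c,None,s["position"][2],dx=(20,100))
E
```

```text
t57.0 pos [536.9 203.   58.7] yaw -83.1 tilt 1.05 grip 18.0 F [ 0.1 -0.8 -1.1] q6 1.79 q1 0.33
toolz [-0.011 -0.015 -1.   ] TCP rel mouth: along -118.5 lat 0.4 up 0.7 yaw err -0.1
spin -0.001 shift [ 0.04 -0.25  0.01]
fwd yaw 6.9 range a 21.3..100.0
26 mid b -0.4 width 17.0 z 62.4
38 mid b -0.1 width 16.9 z 62.1
50 mid b -0.4 width 25.1 z 57.2
62 mid b -0.4 width 25.6 z 57.2
74 mid b -0.4 width 25.1 z 57.1
86 mid b -0.4 width 25.5 z 57.2
98 mid b -0.3 width 25.1 z 57.1
```

Call:
servo_tool(
  rows=[
    [[1,0,-0.25,0,0],[1,0,0,-0.6,0],[1,0,-0.03,-0.6,0],[1,0,-0.05,-0.6,0],[1,0,-0.1,-0.6,0],[1,0,-0.13,-0.6,0],[1,0,0,0,0]],
  ],
  squeeze=12,
)

```text
clock: 57.92
position: [542.7, 204.1, 91.2]
tcp_rot: [0.009, 0.749, -0.663, 0.001]
ft_force: [-0.5, -0.4, -1.0]
gripper_width: 18.1
```

```bash
python3 - <<'E'
from h import *
ins("red",dist=116,z=58.6)
c=bot.capture("wrist"); save(c,"w31"); s=bot.state(); blade(c,None,s["position"][2]-12,dx=(20,100))
E
```

```text
t57.9 pos [542.7 204.1  91.2] yaw -83.1 tilt 1.06 grip 18.1 F [-0.5 -0.4 -1. ] q6 1.79 q1 0.32
toolz [-0.011 -0.015 -1.   ] TCP rel mouth: along -112.6 lat 0.8 up 33.2 yaw err -0.1
spin -0.001 shift [0.04 0.29 3.26]
fwd yaw 6.9 range a 21.1..100.0
26 mid b -0.5 width 17.7 z 87.5
38 mid b -0.6 width 23.6 z 84.0
50 mid b -0.6 width 25.9 z 76.1
62 mid b -0.6 width 25.9 z 73.0
74 mid b -0.7 width 25.8 z 69.9
86 mid b -0.7 width 25.8 z 66.7
98 mid b -0.7 width 25.7 z 64.3
```

View pics/w31.png

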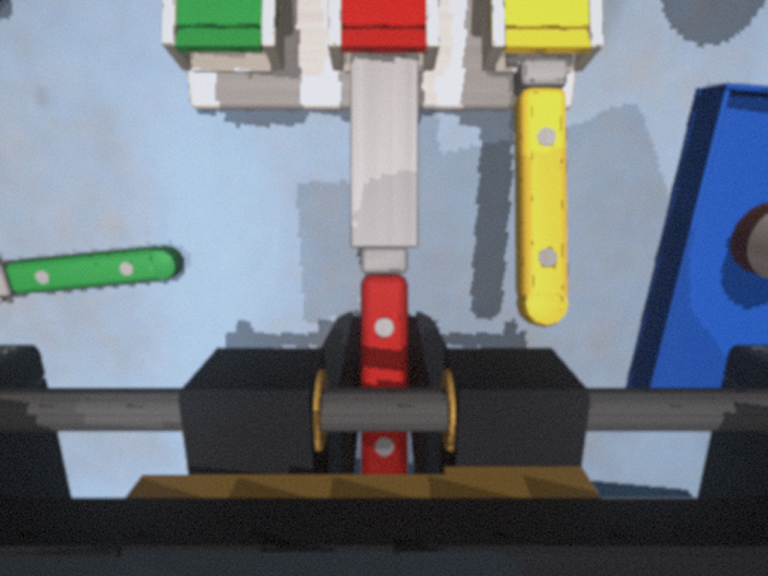

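Same state as yellow had. Finish pivot and push down the slope.

Call:
servo_tool(
  rows=[
    [[1,0,-0.2,-0.45,0],[1,0,-0.2,-0.35,0],[1,0,0,0,0],[1,0,-0.8,0.24,0],[1,0,-0.8,0.28,0],[1,0,-0.8,0.28,0],[1,0,0,0,0]],
  ],
)

```text
clock: 58.85
position: [572.3, 207.6, 89.6]
tcp_rot: [0.01, 0.749, -0.663, 0.0]
ft_force: [-0.8, -0.9, -0.7]
gripper_width: 17.7
```

```bash
python3 - <<'E'
from h import *
ins("red",dist=60,z=58+60*.364+3)
c=bot.capture("wrist"); s=bot.state(); blade(c,None,s["position"][2]-18,dx=(20,80))
E
```

```text
t58.9 pos [572.3 207.6  89.6] yaw -83.1 tilt 1.11 grip 17.7 F [-0.8 -0.9 -0.7] q6 1.78 q1 0.31
toolz [-0.012 -0.015 -1.   ] TCP rel mouth: along -82.8 lat 0.6 up 31.6 yaw err -0.1
spin -0.001 shift [ 0.05 -2.29  0.65]
fwd yaw 6.9 range a 20.7..79.7
26 mid b -0.5 width 17.9 z 83.9
38 mid b -0.6 width 24.0 z 79.5
50 mid b -0.6 width 25.2 z 70.8
62 mid b -0.7 width 25.3 z 66.8
74 mid b -0.2 width 34.3 z 62.8
```

Call:
servo_tool(
  rows=[
    [[1,0,-0.8,0.28,0],[1,0,-0.8,0.28,0],[1,0,-0.8,0.28,0],[1,0,-0.6,0.21,0],[1,0,-0.4,0.14,0],[1,0,0,0,0]],
  ],
)

```text
clock: 59.65
position: [608.1, 211.7, 76.4]
tcp_rot: [0.01, 0.749, -0.663, 0.0]
ft_force: [-0.3, -0.4, -1.2]
gripper_width: 18.1
```

```bash
python3 - <<'E'
from h import *
ins("red",dist=42,z=58+42*.364+3)
E
```

```text
t59.6 pos [608.1 211.7  76.4] yaw -83.1 tilt 1.11 grip 18.1 F [-0.3 -0.4 -1.2] q6 1.76 q1 0.30
toolz [-0.012 -0.015 -1.   ] TCP rel mouth: along -46.8 lat 0.4 up 18.4 yaw err -0.1
spin -0.001 shift [ 0.04 -0.48  0.01]
```

Call:
servo_tool(
  rows=[
    [[1,0,-0.4,0.14,0],[1,0,-0.3,0.1,0],[1,0,-0.25,0.09,0],[1,0,-0.25,0.09,0]],
  ],
)

```text
clock: 60.15
position: [615.2, 212.5, 71.7]
tcp_rot: [0.015, 0.749, -0.663, -0.003]
ft_force: [-11.4, -0.2, 10.9]
gripper_width: 17.9
```

```bash
python3 - <<'E'
from h import *
ins("red",dist=42,z=58+42*.364+3)
E
```

```text
t60.1 pos [615.2 212.5  71.7] yaw -83.1 tilt 1.71 grip 17.9 F [-11.4  -0.2  10.9] q6 1.76 q1 0.30
toolz [-0.024 -0.018 -1.   ] TCP rel mouth: along -39.7 lat 0.3 up 13.7 yaw err -0.1
spin -0.001 shift [ 0.04  0.24 -0.45]
```

Home (11 N at −40, like yellow). Release and rise.

Call:
servo_tool(
  rows=[
    [[3.6,0,0,0,0],[3.6,0,0,0,0],[3.6,0,0,-1,0],[3.6,0,0,-3,0],[3.6,0,0,-5,0],[3.6,0,0,-5,0],[3.6,0,0,0,0]],
  ],
)

```text
clock: 61.02
position: [619.7, 215.3, 219.0]
tcp_rot: [0.013, 0.749, -0.663, -0.002]
ft_force: [0.3, 0.2, -0.5]
gripper_width: 36.0
```

```bash
python3 - <<'E'
from h import *
c=bot.capture("wrist"); save(c,"w32")
r=spat(c,"green",(400,640,250,520)); a=np.radians(102.6)
if r: print(np.array(r[0])+12*np.array([np.cos(a),np.sin(a)]))
to(536,330,225,12.6)
E
```

```text
green n 668 rect c [541.6 356.8] size [15.8 87.8] dir rect 102.9 pca 102.5 mean z 13.9
[538.99299888 368.49484514]
t61.1 pos [618.5 214.9 216.7] yaw -83.1 tilt 1.72 grip 36.0 F [-0.   0.2 -0.4] q6 1.76 q1 0.30
toolz [-0.024  -0.0179 -0.9996]
spin -1.669
shift cm (now axes) [-12.41   6.83  -0.84] norm 14.19
```

View pics/w32.png

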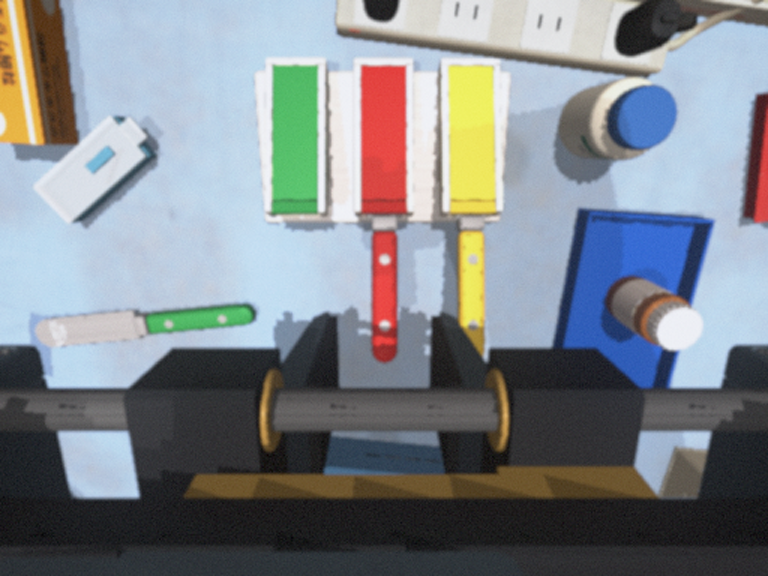

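Call:
servo_tool(
  rows=[
    [[4.5,-4.2,2.3,-0.3,0],[4.5,-4.2,2.3,-0.3,0],[4.5,-4.2,2.3,-0.3,0],[4.5,0,0,0,-0.165],[4.5,0,0,0,-0.165],[4.5,0,0,0,-0.165],[4.5,0,0,0,-0.165],[4.5,0,0,0,-0.165],[4.5,0,0,0,-0.165],[4.5,0,0,0,-0.165],[4.5,0,0,0,-0.165],[4.5,0,0,0,-0.165],[4.5,0,0,0,-0.165],[4.5,0,0,0,0]],
  ],
)

```text
clock: 62.82
position: [524.7, 331.0, 210.0]
tcp_rot: [0.012, 0.992, 0.126, -0.023]
ft_force: [-0.1, -1.5, -0.0]
gripper_width: 45.0
```

```bash
python3 - <<'E'
from h import *
c=bot.capture("wrist"); save(c,"w33")
r=spat(c,"green",(400,640,250,520)); a=np.radians(102.6)
if r: print(np.array(r[0])+12*np.array([np.cos(a),np.sin(a)]))
to(536,370,100,12.6)
E
```

```text
green n 762 rect c [539.4 358.7] size [14.6 85.7] dir rect 102.8 pca 102.6 mean z 14.2
[536.76155356 370.43573259]
t62.9 pos [524.7 330.9 210. ] yaw 14.3 tilt 2.99 grip 44.8 F [ 0.1  0.2 -0.5] q6 0.28 q1 0.53
toolz [-0.0433 -0.0291 -0.9986]
spin 0.029
shift cm (now axes) [ 2.6  -3.7  10.82] norm 11.73
```

Call:
servo_tool(
  rows=[
    [[4.5,1.3,-1.8,0,0.03],[4.5,1.3,-1.8,0,0],[4.5,0,0,0,0],[4.5,0,0,3,0],[4.5,0,0,3,0],[4.5,0,0,3,0],[4.5,0,0,2,0],[4.5,0,0,0,0]],
  ],
)

```text
clock: 63.88
position: [535.0, 365.9, 93.6]
tcp_rot: [0.013, 0.995, 0.097, -0.024]
ft_force: [-0.2, -0.1, 0.4]
gripper_width: 45.0
```

```bash
python3 - <<'E'
from h import *
c=bot.capture("wrist"); save(c,"w34")
r=spat(c,"green",(400,640,250,520)); a=np.radians(102.6)
if r: print(np.array(r[0])+12*np.array([np.cos(a),np.sin(a)]))
to(536.5,370.5,10,12.6)
E
```

```text
green n 1350 rect c [539.6 358.9] size [15.3 86.4] dir rect 102.2 pca 102.7 mean z 14.3
[536.95131186 370.56906389]
t63.9 pos [535.5 366.3  94.5] yaw 11.2 tilt 3.09 grip 44.7 F [-0.2 -0.5 -0.1] q6 0.37 q1 0.56
toolz [-0.0445 -0.0303 -0.9985]
spin -0.025
shift cm (now axes) [ 0.59 -0.57  8.43] norm 8.47
```

View pics/w34.png

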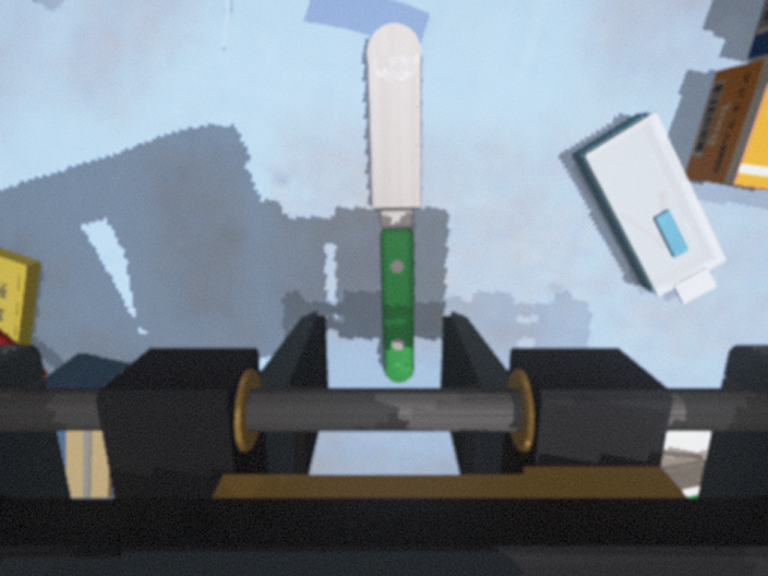

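Call:
servo_tool(
  rows=[
    [[4.5,0.5,-0.5,2,-0.025],[4.5,0,0,2,0],[4.5,0,0,2,0],[4.5,0,0,1.2,0],[4.5,0,0,0,0]],
  ],
)

```text
clock: 64.55
position: [537.1, 370.8, 18.6]
tcp_rot: [0.012, 0.994, 0.111, -0.023]
ft_force: [-0.9, 0.3, 1.0]
gripper_width: 45.2
```

```bash
python3 - <<'E'
from h import *
to(536.5,370.5,10,12.6)
E
```

```text
t64.5 pos [537.1 370.8  18.6] yaw 12.7 tilt 2.98 grip 45.2 F [-0.9  0.3  1. ] q6 0.35 q1 0.57
toolz [-0.043  -0.0293 -0.9986]
spin 0.001
shift cm (now axes) [-0.03  0.    0.86] norm 0.86
```

Call:
servo_tool(
  rows=[
    [[4.5,0,0,0.6,0],[4.5,0,0,0.2,0],[4.5,0,0,0,0],[1,0,0,0,0],[1,0,0,0,0],[1,0,0,0,0],[1,0,0,0,0]],
  ],
  squeeze=18,
)

```text
clock: 65.42
position: [537.9, 371.2, 11.9]
tcp_rot: [0.012, 0.994, 0.111, -0.022]
ft_force: [-0.4, -0.6, -0.1]
gripper_width: 18.1
```

```bash
python3 - <<'E'
from h import *
to(536.5,370.5,10,12.6)
E
```

```text
t65.4 pos [537.9 371.2  11.9] yaw 12.7 tilt 2.83 grip 18.1 F [-0.4 -0.6 -0.1] q6 0.35 q1 0.57
toolz [-0.0407 -0.0278 -0.9988]
spin 0.001
shift cm (now axes) [-0.14  0.04  0.19] norm 0.24
```

Call:
servo_tool(
  rows=[
    [[1,0,0,-2,0],[1,0,0,-4,0],[1,0,0,-4,0],[1,0,0,-3,0],[1,0,0,0,0],[1,0,0,0,0.17],[1,0,0,0,0.17],[1,0,0,0,0.17],[1,0,0,0,0.17],[1,0,0,0,0.17],[1,0,0,0,0.17],[1,0,0,0,0.17],[1,0,0,0,0.17],[1,0,0,0,0.17],[1,0,0,0,0.1],[1,0,0,0,0]],
  ],
)

```text
clock: 67.42
position: [539.0, 372.2, 145.8]
tcp_rot: [0.028, 0.744, -0.667, -0.007]
ft_force: [0.3, 0.2, -0.8]
gripper_width: 17.8
```

```bash
python3 - <<'E'
from h import *
ins("green",dist=147,z=150)
E
```

```text
t67.4 pos [539.  372.2 145.8] yaw -83.7 tilt 3.26 grip 17.8 F [ 0.3  0.2 -0.8] q6 2.03 q1 0.57
toolz [-0.047 -0.032 -0.998] TCP rel mouth: along -95.8 lat 107.8 up 87.8 yaw err -0.7
spin -0.012 shift [10.85  4.99  0.12]
```

Call:
servo_tool(
  rows=[
    [[1,3.5,1.65,0,-0.012],[1,3.5,1.65,0,0],[1,3.5,1.65,0,0],[1,0,0,0,0],[1,0,0,0,0]],
  ],
)

```text
clock: 68.05
position: [500.5, 259.1, 149.9]
tcp_rot: [0.028, 0.753, -0.657, -0.008]
ft_force: [-1.0, 0.0, -0.7]
gripper_width: 17.8
```

```bash
python3 - <<'E'
from h import *
ins("green",dist=147,z=70)
c=bot.capture("wrist"); save(c,"w35"); s=bot.state(); blade(c,None,s["position"][2]-4,dx=(20,125))
E
```

```text
t68.0 pos [500.5 259.1 149.9] yaw -82.2 tilt 3.35 grip 17.8 F [-1.   0.  -0.7] q6 1.88 q1 0.44
toolz [-0.049 -0.033 -0.998] TCP rel mouth: along -147.8 lat 0.2 up 91.9 yaw err 0.8
spin 0.014 shift [-0.19 -0.5   7.97]
fwd yaw 7.7 range a 21.8..122.3
26 mid b -0.5 width 17.1 z 151.1
38 mid b -0.0 width 20.5 z 150.4
50 mid b -0.5 width 25.1 z 145.2
62 mid b -0.5 width 25.6 z 144.8
74 mid b -0.5 width 25.1 z 144.4
86 mid b -0.4 width 25.5 z 144.0
98 mid b -0.4 width 25.2 z 143.6
110 mid b -0.4 width 25.4 z 143.2
122 mid b -0.3 width 24.9 z 142.9
```

View pics/w35.png

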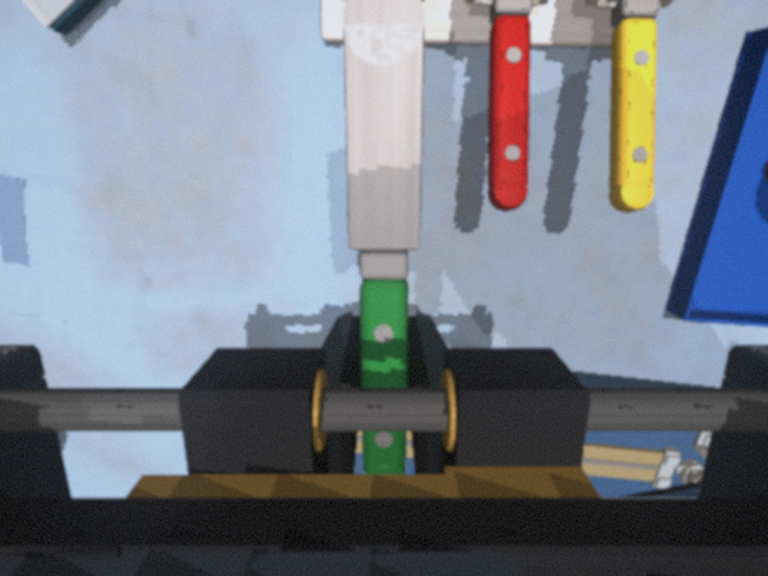

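Call:
servo_tool(
  rows=[
    [[1,-0.2,-0.4,2.2,0.014],[1,0,0,2.2,0],[1,0,0,2,0],[1,0,0,1,0],[1,0,0,0,0],[1,0,0,0,0]],
  ],
)

```text
clock: 68.85
position: [502.2, 262.6, 73.5]
tcp_rot: [0.027, 0.75, -0.661, -0.007]
ft_force: [0.6, -0.5, 0.2]
gripper_width: 17.9
```

```bash
python3 - <<'E'
from h import *
ins("green",dist=147,z=64)
c=bot.capture("wrist"); s=bot.state(); blade(c,None,s["position"][2]-4,dx=(20,125))
E
```

```text
t68.8 pos [502.2 262.6  73.5] yaw -82.7 tilt 3.25 grip 17.9 F [ 0.6 -0.5  0.2] q6 1.90 q1 0.44
toolz [-0.047 -0.032 -0.998] TCP rel mouth: along -145.6 lat 3.4 up 15.5 yaw err 0.3
spin 0.005 shift [0.32 0.09 0.96]
fwd yaw 7.2 range a 21.8..122.3
26 mid b -0.5 width 17.1 z 74.8
38 mid b -0.2 width 20.6 z 74.1
50 mid b -0.4 width 25.1 z 68.9
62 mid b -0.4 width 25.5 z 68.6
74 mid b -0.4 width 25.1 z 68.2
86 mid b -0.3 width 25.5 z 67.7
98 mid b -0.2 width 25.2 z 67.4
110 mid b -0.3 width 25.4 z 67.0
122 mid b -0.2 width 24.9 z 66.7
```

Call:
servo_tool(
  rows=[
    [[1,0.3,0,0.6,0.005],[1,0,0,0.3,0],[1,0,0,0,0],[1,0,0,0,0]],
  ],
)

```text
clock: 69.4
position: [502.9, 259.2, 65.1]
tcp_rot: [0.027, 0.748, -0.663, -0.007]
ft_force: [-0.6, -0.1, -0.6]
gripper_width: 17.9
```

```bash
python3 - <<'E'
from h import *
ins("green",dist=119,z=64)
E
```

```text
t69.4 pos [502.9 259.2  65.1] yaw -83.0 tilt 3.14 grip 17.9 F [-0.6 -0.1 -0.6] q6 1.90 q1 0.44
toolz [-0.045 -0.031 -0.998] TCP rel mouth: along -145.4 lat 0.0 up 7.1 yaw err -0.0
spin -0.000 shift [-0.   -2.64 -0.02]
```

Call:
servo_tool(
  rows=[
    [[1,-0.03,-0.7,0,0],[1,0,-0.7,0,0],[1,0,-0.7,-0.02,0],[1,0,-0.5,-0.02,0],[1,0,0,0,0]],
  ],
)

```text
clock: 70.03
position: [531.0, 263.0, 64.3]
tcp_rot: [0.026, 0.748, -0.663, -0.007]
ft_force: [0.5, -0.1, -1.5]
gripper_width: 17.9
```

```bash
python3 - <<'E'
from h import *
ins("green",dist=116,z=64)
c=bot.capture("wrist"); s=bot.state(); blade(c,None,s["position"][2]-4,dx=(20,100))
E
```

```text
t70.0 pos [531.  263.   64.3] yaw -83.0 tilt 3.12 grip 17.9 F [ 0.5 -0.1 -1.5] q6 1.88 q1 0.42
toolz [-0.045 -0.031 -0.999] TCP rel mouth: along -117.1 lat 0.4 up 6.3 yaw err -0.0
spin -0.000 shift [ 0.04 -0.11  0.02]
fwd yaw 6.9 range a 21.3..99.9
26 mid b -0.4 width 17.1 z 65.6
38 mid b 0.2 width 19.7 z 64.8
50 mid b -0.4 width 25.2 z 59.7
62 mid b -0.2 width 25.3 z 59.3
74 mid b -0.4 width 25.3 z 58.8
86 mid b -0.2 width 25.3 z 58.4
98 mid b -0.3 width 25.3 z 58.1
```

Call:
servo_tool(
  rows=[
    [[1,0.01,0,-0.6,0],[1,0.01,0,-0.6,0],[1,0.02,-0.04,-0.6,0],[1,0.02,-0.08,-0.6,0],[1,0.02,-0.1,-0.4,0],[1,0,0,0,0]],
  ],
  squeeze=12,
)

```text
clock: 70.82
position: [534.1, 263.4, 94.7]
tcp_rot: [0.026, 0.748, -0.663, -0.007]
ft_force: [-0.1, -0.1, -1.3]
gripper_width: 18.1
```

```bash
python3 - <<'E'
from h import *
ins("green",dist=110,z=100)
c=bot.capture("wrist"); s=bot.state(); blade(c,None,s["position"][2]-12,dx=(20,100))
E
```

```text
t70.8 pos [534.1 263.4  94.7] yaw -83.0 tilt 3.11 grip 18.1 F [-0.1 -0.1 -1.3] q6 1.88 q1 0.42
toolz [-0.045 -0.031 -0.999] TCP rel mouth: along -113.9 lat 0.4 up 36.7 yaw err -0.0
spin -0.000 shift [ 0.05 -0.36 -0.55]
fwd yaw 6.9 range a 21.1..100.0
26 mid b -0.6 width 17.7 z 89.3
38 mid b -0.5 width 24.2 z 85.5
50 mid b -0.5 width 25.3 z 77.5
62 mid b -0.9 width 25.8 z 74.4
74 mid b -0.9 width 25.7 z 71.1
86 mid b -1.0 width 25.6 z 67.8
98 mid b -1.0 width 25.5 z 65.1
```

Call:
servo_tool(
  rows=[
    [[1,0.02,-0.2,-0.45,0],[1,0.02,-0.2,-0.35,0],[1,0,0,0,0],[1,0,-0.8,0.2,0],[1,0,-0.8,0.24,0],[1,0,-0.8,0.24,0],[1,0,0,0,0]],
  ],
)

```text
clock: 71.75
position: [563.9, 266.4, 93.4]
tcp_rot: [0.027, 0.748, -0.663, -0.007]
ft_force: [-0.2, -0.1, -1.1]
gripper_width: 17.8
```

```bash
python3 - <<'E'
from h import *
ins("green",dist=60,z=58+60*.364+3)
c=bot.capture("wrist"); save(c,"w36"); s=bot.state(); blade(c,None,s["position"][2]-18,dx=(20,80))
E
```

```text
t71.8 pos [563.9 266.4  93.4] yaw -83.0 tilt 3.18 grip 17.8 F [-0.2 -0.1 -1.1] q6 1.87 q1 0.41
toolz [-0.046 -0.031 -0.998] TCP rel mouth: along -84.0 lat -0.3 up 35.4 yaw err -0.0
spin -0.000 shift [-0.06 -2.45  0.94]
fwd yaw 6.9 range a 20.8..80.0
26 mid b -0.4 width 17.3 z 85.9
38 mid b -0.9 width 24.1 z 81.0
50 mid b -0.9 width 25.2 z 72.3
62 mid b -1.0 width 25.3 z 68.1
74 mid b -1.1 width 25.3 z 63.9
```

View pics/w36.png

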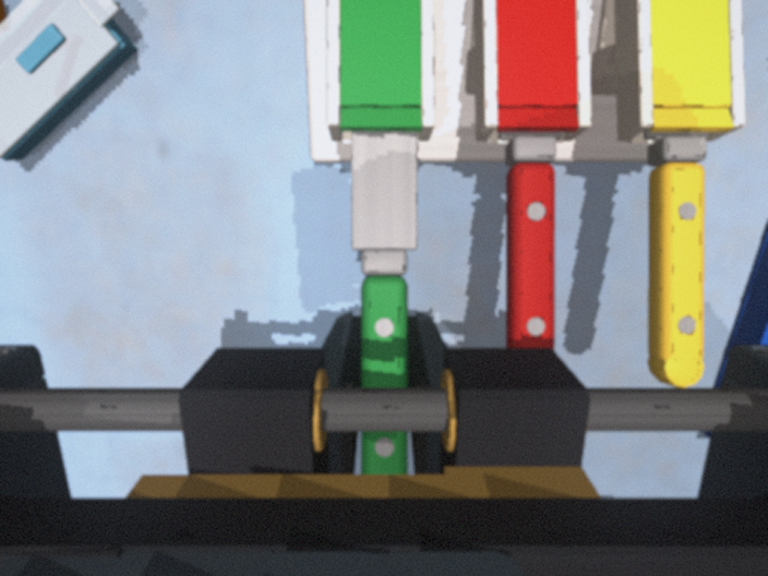

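Call:
servo_tool(
  rows=[
    [[1,-0.06,-0.8,0.25,0],[1,-0.04,-0.8,0.25,0],[1,0,-0.8,0.25,0],[1,0,-0.6,0.19,0],[1,0,-0.5,0.15,0],[1,0,0,0,0]],
  ],
)

```text
clock: 72.55
position: [600.2, 271.6, 80.0]
tcp_rot: [0.027, 0.748, -0.663, -0.007]
ft_force: [-0.1, -0.1, 0.4]
gripper_width: 17.8
```

```bash
python3 - <<'E'
from h import *
ins("green",dist=42,z=58+42*.364+3)
E
```

```text
t72.5 pos [600.2 271.6  80. ] yaw -83.0 tilt 3.17 grip 17.8 F [-0.1 -0.1  0.4] q6 1.85 q1 0.39
toolz [-0.046 -0.031 -0.998] TCP rel mouth: along -47.2 lat 0.5 up 22.0 yaw err -0.0
spin -0.000 shift [ 0.04 -0.54  0.35]
```

Call:
servo_tool(
  rows=[
    [[1,0,-0.4,0.13,0],[1,0,-0.3,0.1,0],[1,0,-0.25,0.08,0],[1,0,-0.25,0.08,0]],
  ],
)

```text
clock: 73.05
position: [608.8, 272.5, 75.7]
tcp_rot: [0.031, 0.748, -0.663, -0.009]
ft_force: [-11.6, -1.3, 10.9]
gripper_width: 17.8
```

```bash
python3 - <<'E'
from h import *
ins("green",dist=42,z=58+42*.364+3)
c=bot.capture("wrist"); save(c,"w37")
E
```

```text
t73.0 pos [608.8 272.5  75.7] yaw -83.0 tilt 3.66 grip 17.8 F [-11.6  -1.3  10.9] q6 1.85 q1 0.39
toolz [-0.054 -0.033 -0.998] TCP rel mouth: along -38.7 lat 0.4 up 17.7 yaw err -0.0
spin -0.000 shift [ 0.04  0.34 -0.04]
```

View pics/w37.png

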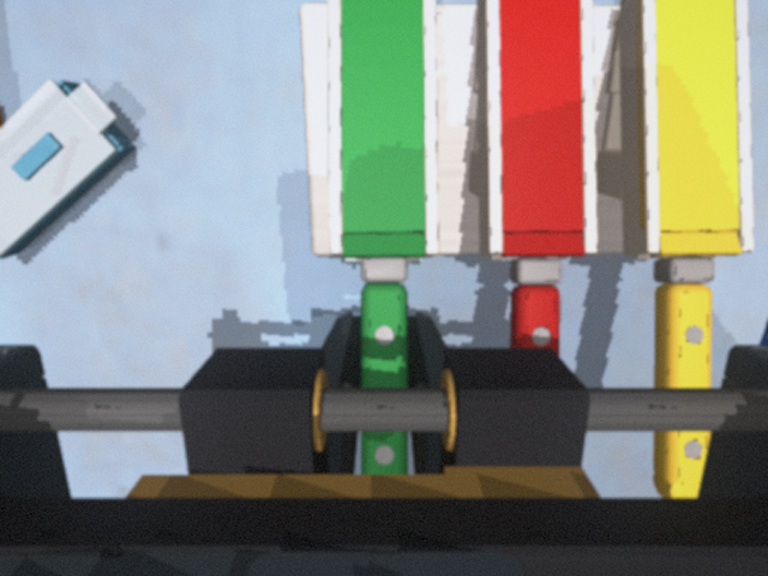

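Call:
servo_tool(
  rows=[
    [[3.6,0,0,0,0],[3.6,0,0,0,0],[3.6,0,0,-1,0],[3.6,0,0.1,-3,0],[3.6,0,0.2,-5,0],[3.6,1.5,1,-5,0],[3.6,3,3,-5,0],[3.6,3,3,-3,0],[3.6,0,0,0,0]],
  ],
)

```text
clock: 74.22
position: [559.3, 197.3, 309.5]
tcp_rot: [0.028, 0.748, -0.663, -0.008]
ft_force: [0.8, -0.1, -0.1]
gripper_width: 35.8
```

```bash
python3 - <<'E'
from h import *
st()
c=bot.capture("wrist"); save(c,"w38"); W=pts(c); hsv=cv2.cvtColor(c["color"],cv2.COLOR_BGR2HSV)
for k,(lo,hi) in HUE.items():
    h=hsv[...,0]; m=(((h>=lo)&(h<=hi))|((h>172) if k=="red" else False))&(hsv[...,1]>120)
    D=W-MOUTH[k]; a=D@SF; b=D@SL
    m&=(a<-8)&(a>-110)&(np.abs(b)<14)&(W[...,2]>50)&(W[...,2]<110)
    if m.sum()<20: print(k,m.sum()); continue
    A,B,Z=a[m],b[m],W[...,2][m]; co=np.polyfit(A,Z,1); cb=np.polyfit(A,B,1)
    # mid line lateral per bin
    print(k,m.sum(),"a %.1f..%.1f"%(np.percentile(A,1),np.percentile(A,99)),"pitch %.1f"%np.degrees(np.arctan(co[0])),"top z at mouth %.1f"%co[1],"=> centre %.1f"%(co[1]-7/np.cos(np.radians(20))),"lat at mouth %.1f yaw %.1f"%(cb[1],np.degrees(np.arctan(cb[0]))))
c=bot.capture("top"); save(c,"t38",(110,300,90,380),2.7)
E
```

```text
t74.2 pos [559.3 197.3 309.5] yaw -83.0 tilt 3.35 grip 35.8 F [ 0.8 -0.1 -0.1] q6 1.76 q1 0.31
green 798 a -92.8..-12.1 pitch -18.9 top z at mouth 65.0 => centre 57.6 lat at mouth -1.4 yaw -0.2
yellow 844 a -95.3..-12.9 pitch -17.3 top z at mouth 62.8 => centre 55.3 lat at mouth 0.4 yaw -0.3
red 836 a -96.3..-13.2 pitch -17.2 top z at mouth 62.8 => centre 55.4 lat at mouth -0.5 yaw -0.3
```

View pics/w38.png

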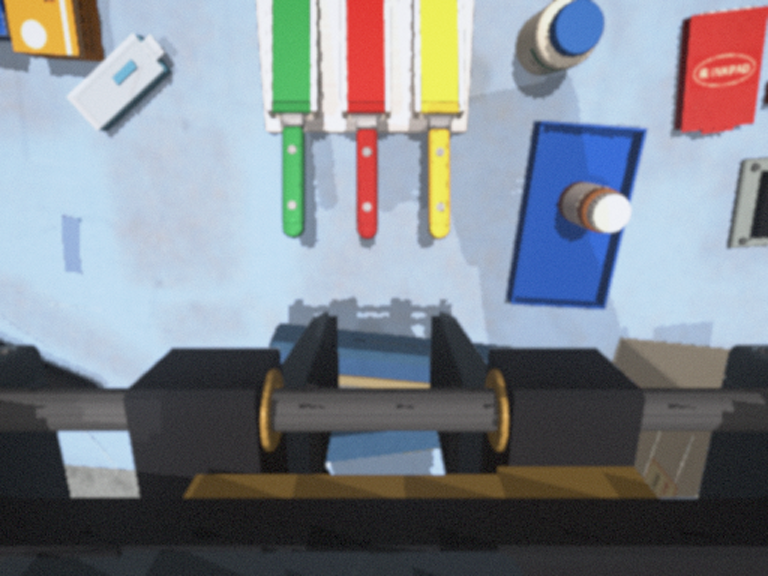

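View pics/t38.png

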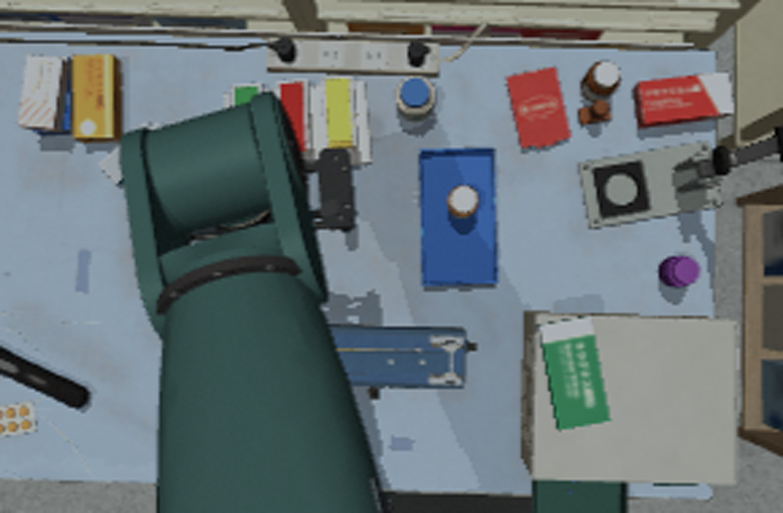

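```bash
python3 - <<'E'
from h import *
c=bot.capture("top"); W=pts(c); W0=np.load("top0.npz")["W"]
for n,w in(("start",W0),("now",W)):
    m=(w[...,2]>290)&(w[...,2]<340)&(w[...,0]>560)&(w[...,0]<680)&(w[...,1]<-290)&(w[...,1]>-370)
    print(n,m.sum(),np.round(np.median(w[m],0),1))
im=c["color"]
m=(W[...,2]>60)&(W[...,2]<100)&(np.abs(W[...,0]-600)<30)&(np.abs(W[...,1])<35)&(im.min(2)>110); print("cap",m.sum(),np.round(np.median(W[m],0),1))
tm=(cv2.cvtColor(im,cv2.COLOR_BGR2HSV)[...,0]>105)&(cv2.cvtColor(im,cv2.COLOR_BGR2HSV)[...,1]>170)&(np.abs(W[...,1])<90)&(W[...,0]>460)&(W[...,0]<690)
print("tray",cv2.minAreaRect(W[tm][:,:2].astype(np.float32)))
for t in("stamp_pad","stock_bottle","pill_cutter"):
    for cam in("top","wrist","scene"):
        b=bot.boxes_of(t,cam)[:1]
        if b: print(t,cam,round(b[0]["score"],2),np.round(b[0]["xyz"]))
E
```

```text
start 245 [ 613.9 -331.3  317.8]
now 247 [ 613.6 -331.4  317.6]
cap 75 [597.4  -1.5  74. ]
tray ((579.2422485351562, 3.142078399658203), (175.89761352539062, 94.36465454101562), 3.820960521697998)
stamp_pad top 0.63 [ 730. -104.   21.]
stamp_pad wrist 0.82 [732. -93.  16.]
stamp_pad scene 0.57 [762. -81.  12.]
stock_bottle top 0.62 [728.  60.  68.]
stock_bottle wrist 0.76 [729.  76.  60.]
stock_bottle scene 0.81 [721.  75.  57.]
pill_cutter top 0.42 [641. 457.  18.]
pill_cutter scene 0.7 [650. 442.  21.]
```

```bash
python3 -c "
from h import *
print(bot.finish_job())
c=bot.capture('scene'); save(c,'end',(130,330,160,360),3)"
```

```text
the job is handed in; nothing more can be done
None
the job is handed in; nothing more can be done
```

I pressed the cap home on the one vial in the order, stood it back in the tray, and slid all three spatulas into their own sleeves. I handed the job in at about 75 s of the 210 s allowed. No verdict was reported.

**Vial:** Only one amber vial stood in the blue tray. I gripped it by the glass, set it in the nest and swung the lever to its stop, where the wrist force reached 60 N (above the 40 N limit for the arm or gripper body, but only the fingers held the bar). I led the lever back up by hand and let go at the top. The cap top dropped from 88 to 81 mm in the nest, and its underside was about 57 mm above the foot once back in the tray. The vial stood upright, about 20 mm from the tray's centre in x and 5 mm in y.

**Spatulas:** Yellow, red and green each came up against their stops at about 11 N.

| Spatula | Pitch | Shoulder from mouth along the slot | Height error | Sideways |
|---|---|---|---|---|
| Green | 19° | about 1 mm | about 0 mm | −1.4 mm |
| Yellow | 17° | about −2 mm | about −2 mm | 0.4 mm |
| Red | 17° | about −2.5 mm | about −2 mm | −0.5 mm |

- **Accuracy:** These readings are inside the limits, but they carry about 2 mm of camera uncertainty.
- **Lever and bystanders:** The lever read the same as at the start (bar within 0.3 mm). The stamp pad and bottle had not moved by the top camera.
- **Checks that disagreed:** The networks' other readings were scattered. The scene camera put the stamp pad about 30 mm off. The top camera put the pill cutter about 27 mm off with a low score, but the scene camera had it unmoved. I never touched either of them.
- **Hand tilt:** The hand drifted to about 3° of tilt by the end, which did not stop any insertion.

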